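Load the bench demagnetiser

TASK

Lever the cover of the bench demagnetiser open with the blade of the scraper, put in at the slot under the cover's front lip, and swing it right up. Lay every steel clevis that is on the bench in the machine, one to a pocket, lying down along its pocket, then close the cover fully, and only after that turn the selector clockwise until its pointer stands at the triple-bar mark. Finish with the scraper lying on its rubber mat, and leave the spray can, the roll of tape and the steel angle where they are.

Things in the scene. Friction and masses are not known exactly. Their poses are not given: they have to be found in the camera images.
- machine: Bench demagnetiser, fixed: grey base 155 (x) x 290 (y) x 50 mm high, black selector panel 92 mm wide on its -y side. Origin on the bench under the base; x from front to hinge side (away from the robot), z up. Front face at x = -75 mm; from it a ledge 120 mm wide, 42 mm high, juts to x = -105 mm below the cover's lip. The deck (top 50 mm) holds four pockets between ribs 8 mm high, under the cover.
- slot (a point): Middle of the mouth of the slot between the ledge (below) and the cover's lip (above), 47 mm above the bench, axes as the machine's, fixed to it. With the cover shut the slot is 10 mm high (5 mm either way of this point), 90 mm wide (y), 30 mm deep (to +x), open in front and at the sides. A level blade goes in along +x.
- hinge (a point): Middle of the cover's hinge line, fixed to the machine, 52 mm above the bench; axes as the machine's, the line runs along y.
- cover (a joint): Cover angle, rad: 0 shut, grows as its front rises, stop at 1.5. Stiff hinge: stays where left; 3 to 4 N at the lip lifts it, 1 to 2 N shuts it. Aluminium hood open below: front wall 145 mm from the hinge line, 288 mm wide, top 45 mm above the hinge line. A lip 90 mm wide, 5 mm thick juts from the foot of the front wall to 175 mm from the hinge; shut, its underside is level with the hinge line.
- lip (a point): Point on the upper face of the cover's lip, 165 mm from the hinge line (10 mm in from the lip's front edge), in the middle of its width; moves with the cover; its z axis is square to the lip, out of the cover's top; its x axis points to the hinge.
- pocket0 (a point): Middle of the floor of pocket 0 (0 nearest the selector panel), 50 mm above the bench, axes as the machine's. The pocket is 80 mm long (x) and 40 mm wide (y), its ribs 8 mm high; the next pocket is 62 mm along y. With the cover at its stop there is room for a gripper from above.
- pocket1 (a point): Middle of the floor of pocket 1 (0 nearest the selector panel), 50 mm above the bench, axes as the machine's. The pocket is 80 mm long (x) and 40 mm wide (y), its ribs 8 mm high; the next pocket is 62 mm along y. With the cover at its stop there is room for a gripper from above.
- pocket2 (a point): Middle of the floor of pocket 2 (0 nearest the selector panel), 50 mm above the bench, axes as the machine's. The pocket is 80 mm long (x) and 40 mm wide (y), its ribs 8 mm high; the next pocket is 62 mm along y. With the cover at its stop there is room for a gripper from above.
- pocket3 (a point): Middle of the floor of pocket 3 (0 nearest the selector panel), 50 mm above the bench, axes as the machine's. The pocket is 80 mm long (x) and 40 mm wide (y), its ribs 8 mm high; the next pocket is 62 mm along y. With the cover at its stop there is room for a gripper from above.
- selector (a joint): Angle of the selector knob, rad, growing clockwise seen from above: 0 with its pointer at the single-bar mark (straight along the machine's +x), 0.7 at the double-bar mark, 1.4 at the triple-bar mark; stops at -0.3 and 2.2. It turns with light friction (0.05 N m) and stays where it is left.
- selector_grip (a point): On the selector's axis at the height to grip, 75 mm above the bench; turns with the knob, x along the grip bar to the pointer end. Grip bar 50 long, 14 wide, top 85 mm above the bench, on a disc 52 mm across whose top is 59 mm above the bench. The shut cover's side wall is 48 mm away on the +y side, its top 97 mm above the bench.
- mat: Fixed black rubber mat, 260 (x) x 120 (y) x 3 mm, where the scraper belongs. Origin: centre of its underside, z up.
- scraper: Scraper, 120 g: wooden handle 24 wide x 22 mm thick, x from -80 to +45 mm, and stiff flat steel blade 45 wide (y) x 3 mm thick, on to its tip at x = +130 mm. Origin on the long axis at half thickness; blade at z = 0, so either side may be up; x points to the tip. Centre of mass about x = +20 mm. Lies with its origin 11 mm above what it lies on.
- clevis0: Steel clevis (fork end), 70 (x) x 28 x 28 mm, 180 to 340 g, lying on the bench: solid block from x = -35 to +5 mm, two prongs, 9 mm thick with a 10 mm gap between them, on to x = +35 mm. Origin: its middle, 14 mm above what it lies on. Any of its four long sides may be down, and either end may point forward. Two to four of them are present.
- clevis1: Steel clevis (fork end), 70 (x) x 28 x 28 mm, 180 to 340 g, lying on the bench: solid block from x = -35 to +5 mm, two prongs, 9 mm thick with a 10 mm gap between them, on to x = +35 mm. Origin: its middle, 14 mm above what it lies on. Any of its four long sides may be down, and either end may point forward. Two to four of them are present.
- clevis2: Steel clevis (fork end), 70 (x) x 28 x 28 mm, 180 to 340 g, lying on the bench: solid block from x = -35 to +5 mm, two prongs, 9 mm thick with a 10 mm gap between them, on to x = +35 mm. Origin: its middle, 14 mm above what it lies on. Any of its four long sides may be down, and either end may point forward. Two to four of them are present.
- clevis3: Steel clevis (fork end), 70 (x) x 28 x 28 mm, 180 to 340 g, lying on the bench: solid block from x = -35 to +5 mm, two prongs, 9 mm thick with a 10 mm gap between them, on to x = +35 mm. Origin: its middle, 14 mm above what it lies on. Any of its four long sides may be down, and either end may point forward. Two to four of them are present.
- spraycan: Yellow spray can, 54 mm diameter, 170 mm high, standing; origin at its foot. To be left alone.
- tape: Roll of blue tape, 90 mm diameter, 25 mm high, lying flat; origin under its centre. To be left alone.
- angle: Steel angle, foot 60 x 80 mm, upright leg 58 mm high; origin under its centre. To be left alone.
There are look-alikes about, which are no part of the job. What is shaped like the clevis0 but blue, red or turquoise is not meant.

How it is judged:
By the outcome, as a careful person would: the job done as asked, in the order asked, and still so for the second after the job is handed in, with the robot touching nothing.
Of clevis0, clevis1, clevis2, clevis3 only 2 to 4 are there at a start; the rules pass over those that are not, and their reading is None.
At some moment in a run one of scraper, clevis0, clevis1, clevis2, clevis3 may be knocked a few centimetres aside while the robot is not near it.
Once in a run the grip may slacken for a moment while it holds something.
It also fails if it takes over 210 s, if anything falls off the work surface, if the arm or the gripper's body presses on something with over 40 N, if the wrist force passes 120 N, or if a joint passes its speed limit or range.

ROBOT

A 6-joint arm with a two-finger parallel gripper is mounted at the origin on the work surface. World frame = base frame: x ahead of the robot, y to its left, z up, the work surface at z = 0. Lengths are in mm, angles in rad, forces in N, time in s.
With the tool pointing down it reaches from about 350 to 975 mm from the base axis. Payload 7.1 kg.
Tool frame: the origin (TCP) lies on the centre line of the jaws, within the pads' length; the fingertips stand 8 mm ahead of it and the grasp point (between the pads) lies 11 mm behind it; z points along the fingers, x is the direction in which the jaws open and shut, and the axes are right-handed (so a half turn about z gives the same grasp; the last joint's range is limited). The gripper opens to 88 mm and grips with 3 to 60 N. Pads are 20 mm wide; open, the fingers measure 115 mm over their backs; the gripper's body (75 mm by 178 mm) begins 61 mm behind the grasp point.
Start: joints at [1.115, 0.423, 1.63, -0, 1.089, -0.019], TCP at [264.369, 566.316, 230.675] pointing down, gripper open.
Joint ranges: [-3, 3], [-0.9, 2.11], [0.09, 2.58], [-1.31, 4.45], [0.11, 2.69], [-2.54, 2.54]. Speed limits (rad/s): [2.39, 2.39, 3.01, 3.14, 3.14, 3.14].

INTERFACE

Orientations are given as a rotation vector (axis times angle).
In Python, from workcell import ctrl gives the robot as it stands.
- The arm moves only by the shell command python3 -m handwheel 'ROWS'. ROWS is JSON, a list of rows, each a list of 3 entries, a list of its own where there are three numbers: the turn, a rotation vector about the tool's x, y, z in rad, then the shift along the tool's x, y, z in mm, then the opening, from 0 (shut) to 1 (fully open). In form: [[[ax, ay, az], [tx, ty, tz], jaw], ...]. A call has exactly 10 rows; each row shifts and turns the pose as measured when the row begins, along the tool's axes as they then stand; what a row does not reach is not made up. A row lasts 1/12 s, in which the tool goes at most 41.7 mm and 7.16 degrees, less where a joint would pass 70% of its speed; a pose out of reach is approached as far as the arm can. A call with a gripper value outside its range is refused whole. The fingers move at their own pace and stop on an object; the grip force is fixed at half the most. Time passes only in rows, so rows that do not move let the fingers close, or fill a call up. It gives the time, the measured TCP pose, the force and the opening at its end, in the units of the state.
- ctrl.get_obs(): the state, without advancing time (a new reading comes with each control period).
- ctrl.get_image(name): name is "scene" or "top" or "wrist"; returns a dict with "pixels" (420x560x3 uint8, red, green, blue), "camera_matrix" (3x3 intrinsics, pixels), "dist" ([k1, k2, p1, p2, k3] as OpenCV has them; the pictures are not rectified), "rvec" (rotation vector, rad) and "tvec" (3), from world to camera coordinates, as OpenCV has them. Camera axes: x right, y down, z forward; pixel columns grow to the right and rows downward; lengths in mm; the calibration is good to about 2 mm. A picture is of the moment at which its call begins. There is no depth.
- ctrl.close_job(): hands the job in, once; it reports no verdict.
Trained networks look in a picture, given as the dict that the camera call returned (one of the last four; its "shot" number tells which), for a name from the list of things; names that differ only in an ending like _2 or _b are one class to them, and where a whole thing is asked for, a point or a joint stands for the part that bears it (a point fixed in the world has none). Each returns a list of dicts, best first, with "score" (0 to 1); they miss things now and then, are a little off and sometimes report something else, mostly with a low value. They report only what shows in the picture. A call takes as long as a camera call. They do not tell look-alikes from the thing itself.
- ctrl.look_for(picture, query): "position" ([x, y, z] in mm, in the coordinates of the camera as it stood for that picture, good to about 4 mm: the middle of the surface that is visible of it).
- ctrl.spot_point(picture, query): "position" ([x, y, z] in mm, in the coordinates of the camera as it stood for that picture, good to about 4 mm: a listed point, or the origin of a listed thing).
The state is a dict: "t": time; "qpos": joint angles; "qvel": joint speeds; "joint_torque": joint torques, N m; "ee_pos": TCP position; "orientation": TCP orientation; "ft_force": force on the tool from outside, world axes, zero at the start; "moment": the same for the moment, N m; "width": finger opening in mm.
Only numpy, scipy, OpenCV 4.12 (cv2) and the standard library are available. Lean on these libraries where they do the work, as an engineer would, in place of code of your own. Each camera call takes 0.05 s, during which the arm holds its last target.

## Working session

There is one attempt and no reset: what is moved stays moved. The work goes in short steps, Python scripts to look and compute and a shell command to move; the robot and the scene stay as the last step left them, time stands still between calls to the robot, and variables do not carry over. Pictures are saved under pics/ and viewed, and the job is handed in when it is done.

```bash
mkdir -p pics; ls
python3 - <<'E'
from workcell import ctrl
import cv2
o=ctrl.get_obs(); print(o)
for n in ("scene","top","wrist"):
    im=ctrl.get_image(n); cv2.imwrite(f"pics/{n}0.png",im["pixels"][:,:,::-1]); print(n,im["camera_matrix"].tolist(),im["dist"],im["rvec"],im["tvec"],im["shot"])
E
```

```text
pics
{'t': 0.0, 'qpos': array([ 1.11501029e+00,  4.23879814e-01,  1.63069090e+00,  3.60685526e-06,
        1.08858645e+00, -1.90035693e-02]), 'qvel': array([ 0.00050239, -0.00104021, -0.00183721,  0.00050966,  0.0004328 ,
       -0.00061013]), 'joint_torque': array([-1.81502659e-03, -5.44610882e+01, -2.73663443e+01,  6.43009879e-02,
        2.27486895e-02, -1.24649364e-04]), 'ee_pos': array([264.12842301, 565.8425531 , 229.87699937]), 'orientation': array([ 2.64928781e+00,  1.68694118e+00, -2.09972698e-03]), 'ft_force': array([ 0.75513333, -0.37582791, -0.44029597]), 'moment': array([ 0.0540979 , -0.00863432,  0.01125318]), 'width': 87.84684033999785}
scene [[454.8969071892622, 0.0, 273.6832117593637], [0.0, 454.8969071892622, 208.21455285595295], [0.0, 0.0, 1.0]] [-0.01051199  0.          0.          0.          0.        ] [ 0.73665086  2.64100593 -1.03272846] [ 447.34720228 -103.86363774 1714.52196958] 1
top [[511.086450016595, 0.0, 284.39170820589635], [0.0, 511.086450016595, 206.30639280214206], [0.0, 0.0, 1.0]] [0.0186572 0.        0.        0.        0.       ] [ 2.20170064 -2.16561879  0.13822008] [ -72.41470556  542.00017824 1310.37684201] 2
wrist [[311.1817750874755, 0.0, 281.7881589073486], [0.0, 311.1817750874755, 211.63686811483592], [0.0, 0.0, 1.0]] [-0.02275501  0.          0.          0.          0.        ] [-2.44632657 -1.55950159 -0.21517449] [-623.80793473  -34.12656334  390.43144187] 3
```

View pics/scene0.png

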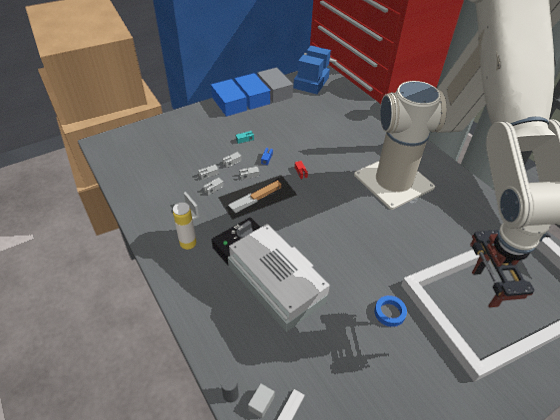

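View pics/top0.png

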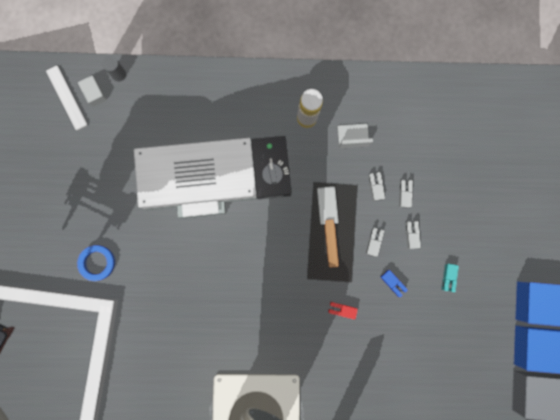

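View pics/wrist0.png

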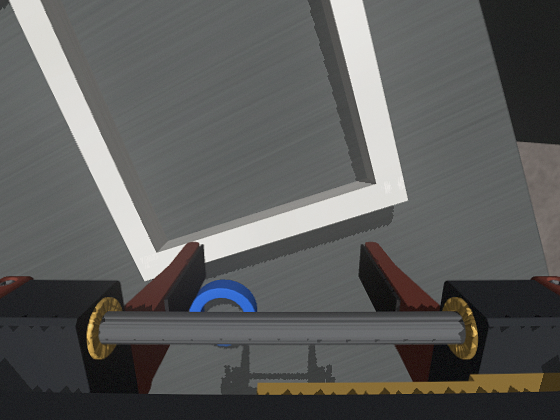

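```bash
cat > h.py <<'E'
import numpy as np, cv2
from scipy.spatial.transform import Rotation as R
from workcell import ctrl
def RT(im):
    Rm=R.from_rotvec(np.ravel(im["rvec"])).as_matrix(); return Rm,np.ravel(im["tvec"])
def c2w(im,p):
    Rm,t=RT(im); return Rm.T@(np.asarray(p)-t)
def px(im,P):
    return cv2.projectPoints(np.asarray(P,float).reshape(-1,1,3),np.ravel(im["rvec"]),np.ravel(im["tvec"]),im["camera_matrix"],im["dist"])[0].reshape(-1,2)
def ray(im,uv,z):
    u=cv2.undistortPoints(np.asarray(uv,float).reshape(-1,1,2),im["camera_matrix"],im["dist"]).reshape(-1,2)
    Rm,t=RT(im); C=-Rm.T@t
    d=np.c_[u,np.ones(len(u))]@Rm
    return C+d*((z-C[2])/d[:,2])[:,None]
def find(im,q,kind="spot",n=6,mins=0.2):
    f=ctrl.spot_point if kind=="spot" else ctrl.look_for
    for r in f(im,q)[:n]:
        if r["score"]<mins: continue
        w=c2w(im,r["position"]); print(q,kind,round(r["score"],2),w.round(1),"px",px(im,w).round(0)[0], {k:v for k,v in r.items() if k not in("score","position")})
def shot(n,name=None):
    im=ctrl.get_image(n)
    if name: cv2.imwrite(f"pics/{name}.png",im["pixels"][:,:,::-1])
    return im
def crop(im,name,u0,v0,u1,v1,s=4):
    c=im["pixels"][v0:v1,u0:u1,::-1]; cv2.imwrite(f"pics/{name}.png",cv2.resize(c,None,fx=s,fy=s,interpolation=cv2.INTER_CUBIC))
def tool(o=None):
    o=o or ctrl.get_obs(); return R.from_rotvec(o["orientation"]).as_matrix(),np.array(o["ee_pos"])
def delta(P,Rt,o=None):
    """shift and turn in tool axes from measured pose to target"""
    Rm,p=tool(o); rv=R.from_matrix(Rm.T@Rt).as_rotvec(); sh=Rm.T@(np.asarray(P)-p)
    print("turn",rv.round(3),"|",round(float(np.degrees(np.linalg.norm(rv))),1),"deg  shift",sh.round(1)); return rv,sh
def down(yaw):
    """tool down, jaw (tool x) axis at world yaw"""
    c,s=np.cos(yaw),np.sin(yaw); x=np.array([c,s,0]); z=np.array([0,0,-1.]); return np.c_[x,np.cross(z,x),z]
def st():
    o=ctrl.get_obs(); Rm,p=tool(o); print("t",round(o["t"],2),"pos",p.round(1),"x",Rm[:,0].round(3),"z",Rm[:,2].round(3),"F",np.round(o["ft_force"],1),"w",round(o["width"],1),"q",np.round(o["qpos"],2))
E
python3 - <<'E'
from h import *
for n in ("top","scene"):
    im=shot(n)
    print(n)
    for q in ("machine","slot","hinge","lip","pocket0","pocket3","selector_grip","mat","scraper","clevis0","spraycan","tape","angle"):
        find(im,q,n=8)
    if n=="top": crop(im,"crop_clev",310,150,480,330,4)
E
```

```text
top
machine spot 0.7 [618.8 163.9   2.7] px [199. 177.] {}
slot spot 0.83 [518.6 155.5  47.9] px [199. 214.] {}
hinge spot 0.31 [ 453.3 -302.4   13.4] px [374. 242.] {}
lip spot 0.72 [525.4 153.5  55.9] px [199. 211.] {}
selector_grip spot 0.78 [626.9 -31.8  78. ] px [273. 171.] {}
mat spot 0.78 [ 474.7 -194.7    1.9] px [333. 234.] {}
scraper spot 0.94 [ 465.  -186.6   13. ] px [330. 237.] {}
clevis0 spot 0.91 [ 473.7 -404.8   11.5] px [413. 235.] {}
clevis0 spot 0.86 [ 275.7 -219.4    9.4] px [342. 310.] {}
clevis0 spot 0.84 [ 366.4 -502.9   14.8] px [450. 277.] {}
clevis0 spot 0.78 [ 453.3 -301.1   15. ] px [374. 242.] {}
clevis0 spot 0.71 [ 584.9 -383.5   12.7] px [404. 193.] {}
clevis0 spot 0.63 [ 350.  -350.3   15.3] px [393. 282.] {}
clevis0 spot 0.62 [ 604.8 -304.6   14.9] px [375. 185.] {}
spraycan spot 0.78 [ 789.7 -124.4    1.9] px [308. 117.] {}
angle spot 0.97 [ 739.8 -242.     2.5] px [351. 136.] {}
scene
machine spot 0.78 [613.  167.   -1.8] px [278. 284.] {}
machine spot 0.66 [525.7 152.   62.7] px [300. 256.] {}
machine spot 0.36 [383.2 420.9  -2.7] px [390. 312.] {}
[... 839 characters left out ...]
.] {}
scraper spot 0.58 [ 462.9 -180.7    6.5] px [262. 195.] {}
clevis0 spot 0.74 [ 446.3 -299.4   13.3] px [250. 173.] {}
clevis0 spot 0.57 [ 343.8 -351.1   15.7] px [266. 155.] {}
clevis0 spot 0.55 [ 360.6 -498.    14.4] px [244. 137.] {}
clevis0 spot 0.47 [ 580.7 -382.6   12.1] px [208. 172.] {}
clevis0 spot 0.45 [ 597.3 -308.7   13.7] px [213. 185.] {}
spraycan spot 0.58 [ 778.6 -119.5   -1.3] px [189. 242.] {}
spraycan spot 0.55 [688.3 175.6  58. ] px [257. 286.] {}
spraycan spot 0.37 [597.  130.5  49.8] px [276. 263.] {}
spraycan spot 0.29 [594.1 193.9  46.5] px [288. 278.] {}
tape spot 0.91 [382.5 421.4   0.7] px [390. 312.] {}
angle spot 0.52 [ 739.8 -244.9    1.2] px [184. 213.] {}
```

View pics/crop_clev.png

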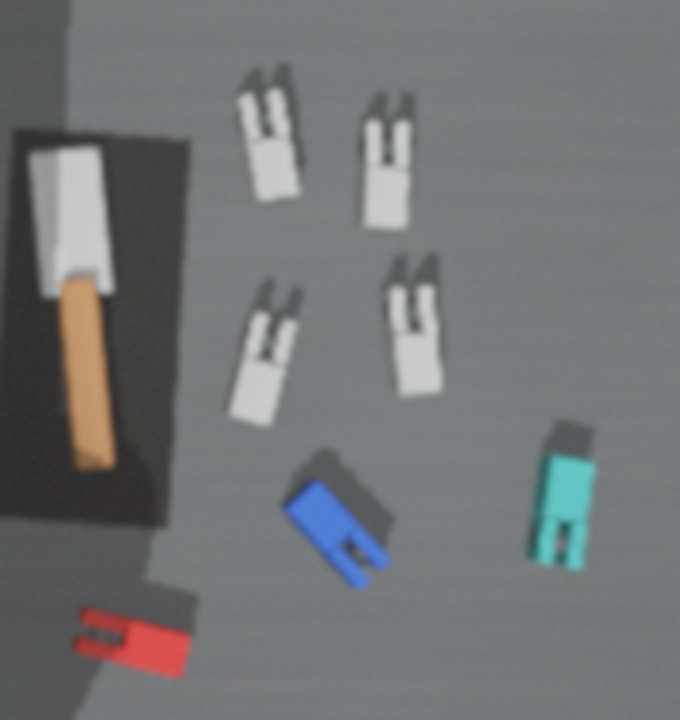

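Run:
```python
from h import *
im=shot("top")
for nm,uv,z in (("butt",(333.75,267),14),("front",(330,219.3),14),("tip",(326.4,187.5),14),("knob",(273,173),85)):
    print(nm,ray(im,[uv],z).round(1))
P=[480,-185,230]
delta(P,down(np.radians(65))); delta(P,down(np.radians(-85)))
crop(im,"crop_sel",240,130,310,220,8)
st()
```

```text
butt [[ 387.  -195.6   14. ]]
front [[ 512.1 -185.    14. ]]
tip [[ 596.8 -174.9   14. ]]
knob [[621.3 -31.9  85. ]]
turn [ 0. -0. -0.] | 0.0 deg  shift [-589.6  513.2    0.7]
turn [-0.    -0.     2.618] | 150.0 deg  shift [-589.6  513.2    0.7]
t 1.6 pos [264.4 566.3 230.7] x [0.423 0.906 0.   ] z [ 0.  0. -1.] F [ 0.8  0.1 -0.9] w 87.9 q [ 1.11  0.42  1.63 -0.    1.09 -0.02]
```

View pics/crop_sel.png

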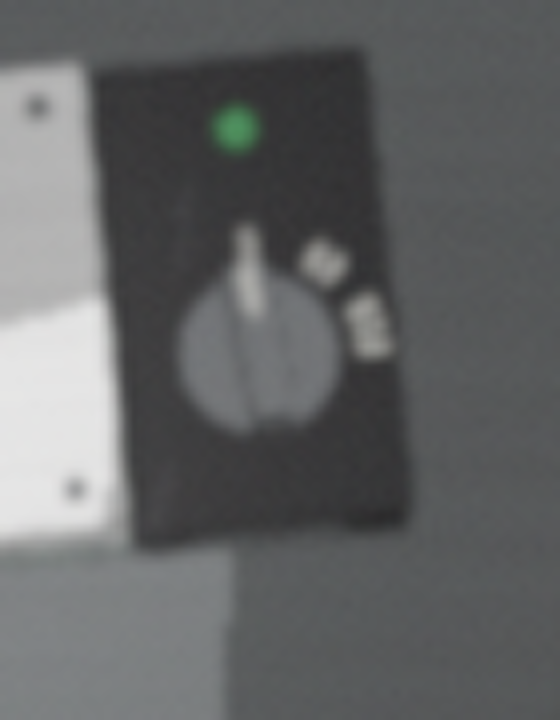

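```bash
python3 -m handwheel '[[[0,0,0],[-29.5,25.7,0],1],[[0,0,0],[-29.5,25.7,0],1],[[0,0,0],[-29.5,25.7,0],1],[[0,0,0],[-29.5,25.7,0],1],[[0,0,0],[-29.5,25.7,0],1],[[0,0,0],[-29.5,25.7,0],1],[[0,0,0],[-29.5,25.7,0],1],[[0,0,0],[-29.5,25.7,0],1],[[0,0,0],[-29.5,25.7,0],1],[[0,0,0],[-29.5,25.7,0],1]]'; python3 -c "
from h import *
st()"
```

```text
t: 2.43
ee_pos: [375.1, 183.4, 229.9]
orientation: [-2.637, -1.702, -0.012]
ft_force: [0.8, 0.3, -0.6]
width: 87.7
t 2.43 pos [375.1 183.4 229.9] x [0.412 0.911 0.008] z [ 0.005  0.007 -1.   ] F [ 0.8  0.3 -0.6] w 87.7 q [ 0.42  0.11  2.07  0.01  0.96 -0.73]
```

```bash
python3 -m handwheel '[[[0,0,0],[-29,25,0],1],[[0,0,0],[-29,25,0],1],[[0,0,0],[-29,25,0],1],[[0,0,0],[-29,25,0],1],[[0,0,0],[-29,25,0],1],[[0,0,0],[-29,25,0],1],[[0,0,0],[-29,25,0],1],[[0,0,0],[-29,25,0],1],[[0,0,0],[-29,25,0],1],[[0,0,0.12],[-29,25,0],1]]'; python3 -m handwheel '[[[0,0,0.124],[0,0,0],1],[[0,0,0.124],[0,0,0],1],[[0,0,0.124],[0,0,0],1],[[0,0,0.124],[0,0,0],1],[[0,0,0.124],[0,0,0],1],[[0,0,0.124],[0,0,0],1],[[0,0,0.124],[0,0,0],1],[[0,0,0.124],[0,0,0],1],[[0,0,0.124],[0,0,0],1],[[0,0,0.124],[0,0,0],1]]';python3 -m handwheel '[[[0,0,0.124],[0,0,0],1],[[0,0,0.124],[0,0,0],1],[[0,0,0.124],[0,0,0],1],[[0,0,0.124],[0,0,0],1],[[0,0,0.124],[0,0,0],1],[[0,0,0.124],[0,0,0],1],[[0,0,0.124],[0,0,0],1],[[0,0,0.124],[0,0,0],1],[[0,0,0.124],[0,0,0],1],[[0,0,0.124],[0,0,0],1]]'; python3 -c "
from h import *
st(); im=shot('wrist','w1'); find(im,'scraper'); im=shot('top','t1'); find(im,'scraper')
d=np.array([.995,.098,0]);P=np.array([466.7,-187.8,60])+28*d; print(P); delta(P,down(np.arctan2(.098,.995)-np.pi/2))"
```

```text
t: 3.27
ee_pos: [485.8, -204.4, 231.7]
orientation: [2.736, 1.541, 0.024]
ft_force: [0.2, 0.5, -0.2]
width: 87.9
t: 4.1
ee_pos: [488.3, -215.6, 232.2]
orientation: [-3.115, 0.359, -0.027]
ft_force: [0.2, -0.4, -0.6]
width: 87.6
t: 4.93
ee_pos: [488.6, -215.7, 233.1]
orientation: [-2.309, 2.107, -0.02]
ft_force: [-0.1, 1.2, -0.3]
width: 87.8
t 4.93 pos [ 488.6 -215.7  233.1] x [ 0.091 -0.996 -0.001] z [ 0.019  0.003 -1.   ] F [-0.1  1.2 -0.3] w 87.8 q [-0.44  0.28  1.84  0.01  1.01  1.03]
scraper spot 0.94 [ 465.  -185.5   16.1] px [255. 208.] {}
scraper spot 0.78 [ 467.4 -185.8   12.5] px [330. 236.] {}
[ 494.56  -185.056   60.   ]
turn [-0.02   0.001  0.004] | 1.1 deg  shift [-29.8  -5.6 173.3]
```

View pics/w1.png

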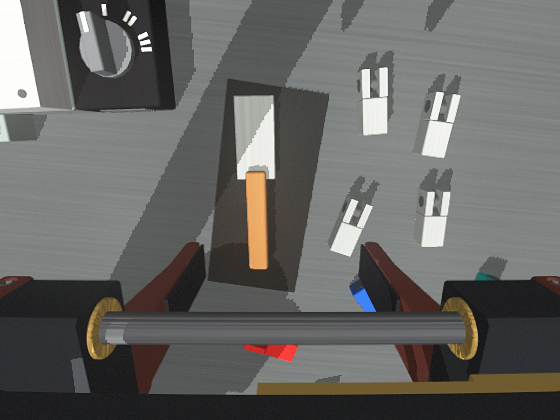

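```bash
python3 -c "
from h import *
im=shot('wrist'); a=ray(im,[(258.5,268),(257,174),(254.5,96)],14); print(a)
a=ray(im,[(258.5,268),(257,174)],25); print(a)
a=ray(im,[(254.5,96)],14); print(a)
"; python3 -m handwheel '[[[-0.005,0,0],[-7,-1,17],1],[[-0.005,0,0],[-7,-1,17],1],[[-0.005,0,0],[-7,-1,17],1],[[-0.005,0,0],[-7,-1,17],1],[[0,0,0],[-2,-1,17],1],[[0,0,0],[0,0,17],1],[[0,0,0],[0,0,17],1],[[0,0,0],[0,0,17],1],[[0,0,0],[0,0,17],1],[[0,0,0],[0,0,0],1]]'; python3 -c "
from h import *
st(); im=shot('wrist','w2'); find(im,'scraper')
d=np.array([.995,.098,0]);P=np.array([466.7,-187.8,14])+28*d; print(P); delta(P,down(np.arctan2(.098,.995)-np.pi/2))"
```

```text
[[ 383.24987298 -196.49432508   14.        ]
 [ 505.93661727 -184.39507072   14.        ]
 [ 594.48666018 -174.13708504   14.        ]]
[[ 388.4328605  -196.87472928   25.        ]
 [ 507.52111701 -185.13035449   25.        ]]
[[ 594.48666018 -174.13708504   14.        ]]
t: 6.02
ee_pos: [494.6, -185.3, 76.4]
orientation: [-2.362, 2.069, -0.01]
ft_force: [-0.5, -0.1, 0.4]
width: 87.4
t 6.02 pos [ 494.6 -185.3   76.4] x [ 0.132 -0.991  0.004] z [ 0.006 -0.003 -1.   ] F [-0.5 -0.1  0.4] w 87.4 q [-0.38  0.52  1.94 -0.    0.68  1.06]
scraper spot 0.82 [ 466.5 -188.1   13.4] px [279. 264.] {}
[ 494.56  -185.056   14.   ]
turn [-0.008 -0.005  0.033] | 2.0 deg  shift [-1.3  1.8 64.7]
```

View pics/w2.png

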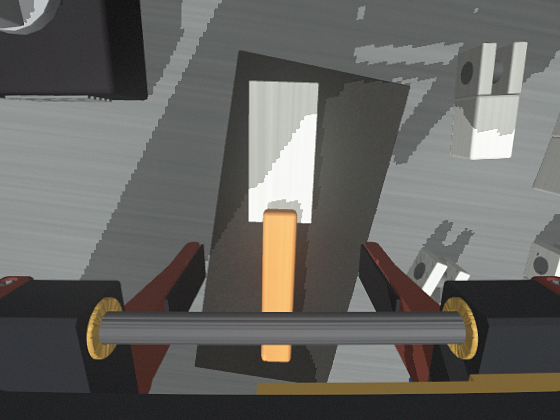

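```bash
python3 -m handwheel '[[[0,0,0.03],[-1,1,12],1],[[0,0,0],[0,0,12],1],[[0,0,0],[0,0,12],1],[[0,0,0],[0,0,12],1],[[0,0,0],[0,0,8],1],[[0,0,0],[0,0,4],1],[[0,0,0],[0,0,2],1],[[0,0,0],[0,0,0],1],[[0,0,0],[0,0,0],0],[[0,0,0],[0,0,0],0]]'; python3 -c "
from h import *
st()
d=np.array([.995,.098,0]);P=np.array([466.7,-187.8,13])+28*d; print(P); delta(P,down(np.arctan2(.098,.995)-np.pi/2))"
```

```text
t: 6.95
ee_pos: [500.0, -187.3, 17.1]
orientation: [-2.333, 2.096, -0.027]
ft_force: [-0.2, -0.3, -0.1]
width: 77.9
t 6.95 pos [ 500.  -187.3   17.1] x [ 0.107 -0.994  0.009] z [ 0.017 -0.007 -1.   ] F [-0.2 -0.3 -0.1] w 77.9 q [-0.38  0.63  1.94 -0.    0.55  1.08]
[ 494.56  -185.056   13.   ]
turn [-0.016 -0.009  0.009] | 1.2 deg  shift [-2.8  5.2  4. ]
```

```bash
python3 -m handwheel '[[[-0.016,-0.009,0.01],[-2.5,5,3.5],0.6],[[0,0,0],[0,0,0],0.5],[[0,0,0],[0,0,0],0],[[0,0,0],[0,0,0],0],[[0,0,0],[0,0,0],0],[[0,0,0],[0,0,0],0],[[0,0,0],[0,0,0],0],[[0,0,0],[0,0,0],0],[[0,0,0],[0,0,0],0],[[0,0,0],[0,0,0],0]]'; python3 -c "
from h import *
st()"
```

```text
t: 7.78
ee_pos: [495.0, -185.4, 14.4]
orientation: [-2.325, 2.112, -0.0]
ft_force: [-0.0, 0.0, -0.7]
width: 41.7
t 7.78 pos [ 495.  -185.4   14.4] x [ 0.096 -0.995 -0.   ] z [ 0.  0. -1.] F [-0.   0.  -0.7] w 41.7 q [-0.38  0.63  1.94  0.    0.57  1.09]
```

```bash
python3 -m handwheel '[[[0,0,0],[0,0,1.5],0],[[0,0,0],[0,0,0],0],[[0,0,0],[0,0,0],0],[[0,0,0],[0,0,0],0],[[0,0,0],[0,0,0],0],[[0,0,0],[0,0,0],0],[[0,0,0],[0,0,0],0],[[0,0,0],[0,0,0],0],[[0,0,0],[0,0,0],0],[[0,0,0],[0,0,0],0]]'; python3 -c "
from h import *
st()"
```

```text
t: 8.62
ee_pos: [495.3, -185.4, 14.3]
orientation: [-2.325, 2.112, -0.001]
ft_force: [-1.1, 0.5, 1.1]
width: 42.2
t 8.62 pos [ 495.3 -185.4   14.3] x [ 0.096 -0.995  0.   ] z [ 0.001 -0.    -1.   ] F [-1.1  0.5  1.1] w 42.2 q [-0.38  0.63  1.94  0.    0.57  1.09]
```

```bash
python3 -c "
from h import *
im=shot('wrist','w3'); im=shot('top'); find(im,'scraper');crop(im,'t3',280,170,380,280,6); im=shot('scene');crop(im,'s3',200,150,310,240,6)"
```

```text
(no output)
```

View pics/w3.png

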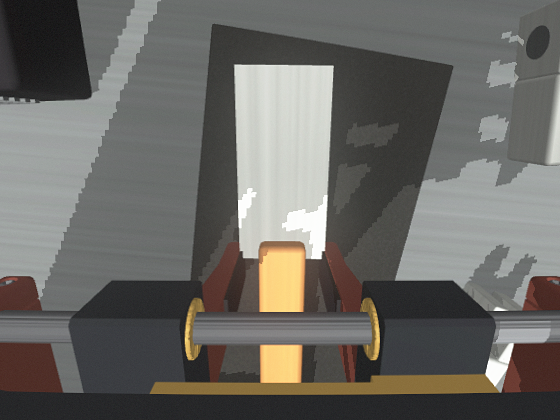

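View pics/t3.png

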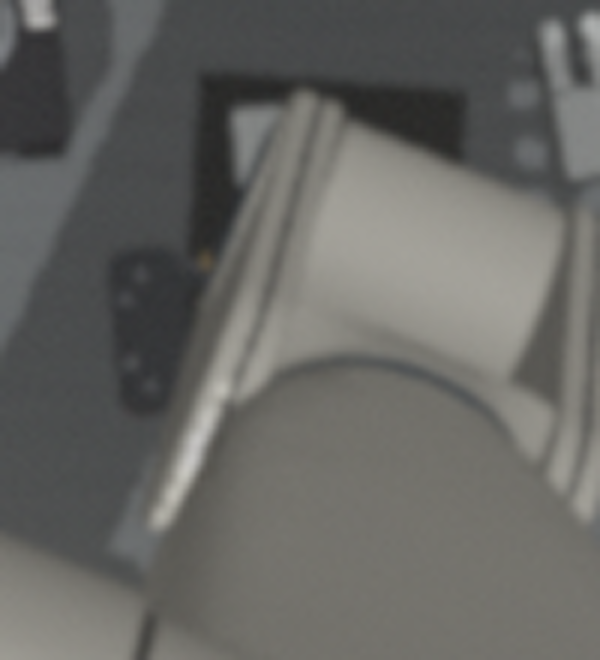

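```bash
python3 -m handwheel '[[[0,0,0],[0,0,0],0.7],[[0,0,0],[0,0,0],0.7],[[0,0,0],[0,0,0],0.7],[[0,0,0],[0,7,0],0.7],[[0,0,0],[0,7,0],0.7],[[0,0,0],[0,0,0],0.7],[[0,0,0],[0,0,0.5],0],[[0,0,0],[0,0,0],0],[[0,0,0],[0,0,0],0],[[0,0,0],[0,0,0],0]]';python3 -m handwheel '[[[0,0,0],[0,0,0],0],[[0,0,0],[0,0,0],0],[[0,0,0],[0,0,0],0],[[0,0,0],[0,0,0],0],[[0,0,0],[0,0,0],0],[[0,0,0],[0,0,0],0],[[0,0,0],[0,0,0],0],[[0,0,0],[0,0,0],0],[[0,0,0],[0,0,0],0],[[0,0,0],[0,0,0],0]]'; python3 -c "
from h import *
st();im=shot('wrist','w4')"
```

```text
t: 9.65
ee_pos: [479.3, -187.0, 13.5]
orientation: [-2.325, 2.113, -0.001]
ft_force: [0.3, -0.4, -0.1]
width: 38.3
t: 10.48
ee_pos: [479.7, -187.0, 13.5]
orientation: [-2.325, 2.112, -0.001]
ft_force: [0.6, 0.6, 0.7]
width: 23.8
t 10.48 pos [ 479.7 -187.    13.5] x [ 0.096 -0.995  0.   ] z [ 0.001 -0.    -1.   ] F [0.6 0.6 0.7] w 23.8 q [-0.39  0.62  1.97  0.    0.55  1.08]
```

View pics/w4.png

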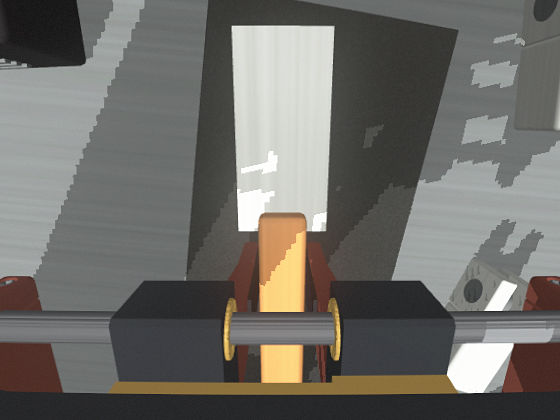

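```bash
python3 -c "
from h import *
im=shot('wrist'); print(ray(im,[(283,26),(238,230),(327,230)],14)); Rm,p=tool(); print((Rm.T@(ray(im,[(283,26)],14)[0]-p)).round(1))
"; python3 -m handwheel '[[[0,0,0],[0,0,-12],0],[[0,0,0],[0,0,-12],0],[[0,0,0],[0,0,-12],0],[[0,0,0],[0,0,-12],0],[[0,0,0],[0,0,-12],0],[[0,0,0],[0,0,-12],0],[[0,0,0],[0,0,-12],0],[[0,0,0],[0,0,-12],0],[[0,0,0],[0,0,-4],0],[[0,0,0],[0,0,0],0]]'; python3 -c "
from h import *
st();im=shot('wrist','w5'); 
for q in ('slot','lip','machine','scraper','selector_grip'): find(im,q)
d=R.from_euler('z',.0825).as_matrix()[:,0]; P=np.array([516,153.5,0])-d*(117+60); P[2]=105
print(P); delta(P,down(.0825-np.pi/2))"
```

```text
[[ 595.8626672  -177.13668063   14.        ]
 [ 498.50988604 -163.02989718   14.        ]
 [ 503.02309954 -209.3997155    14.        ]]
[   1.3 -116.6   -0.4]
t: 11.42
ee_pos: [479.8, -186.7, 126.8]
orientation: [-2.324, 2.111, -0.006]
ft_force: [-0.1, -0.2, -2.2]
width: 23.7
t 11.42 pos [ 479.8 -186.7  126.8] x [ 0.096 -0.995  0.002] z [ 0.004 -0.001 -1.   ] F [-0.1 -0.2 -2.2] w 23.7 q [-0.39  0.42  1.95  0.    0.78  1.08]
scraper spot 0.92 [ 469.4 -187.2  123.3] px [279. 281.] {}
selector_grip spot 0.74 [ 473.5 -408.    16.6] px [519. 241.] {}
[339.60201156 138.91405907 105.        ]
turn [-0.     0.     0.014] | 0.8 deg  shift [-337.   107.1   19.3]
```

View pics/w5.png

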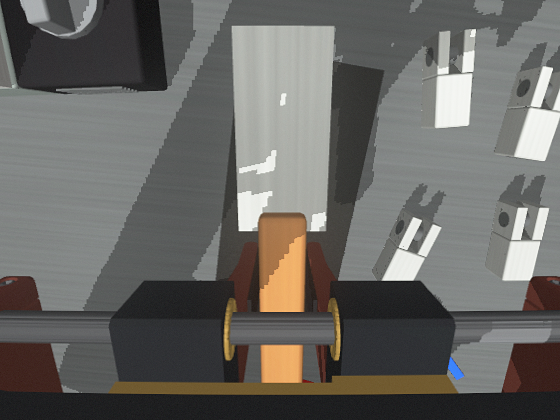

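```bash
python3 -m handwheel '[[[0,0,0],[-30,25,0],0],[[0,0,0],[-30,25,0],0],[[0,0,0],[-33,25,0],0],[[0,0,0],[-33,20,0],0],[[0,0,0],[-37,6,0],0],[[0,0,0.014],[-39,2,0],0],[[0,0,0],[-39,2,0],0],[[0,0,0],[-39,1,0],0],[[0,0,0],[-30,0,0],0],[[0,0,0],[-10,0,0],0]]'; python3 -c "
from h import *
st();im=shot('wrist','w6'); 
for q in ('slot','lip','machine','scraper','selector_grip'): find(im,q)
im=shot('top','t6'); 
for q in ('slot','lip','machine','scraper','selector_grip'): find(im,q)
d=R.from_euler('z',.0825).as_matrix()[:,0]; P=np.array([516,153.5,0])-d*(117+60); P[2]=105
print(P); delta(P,down(.0825-np.pi/2))"
```

```text
t: 12.55
ee_pos: [337.3, 129.3, 119.1]
orientation: [2.295, -2.138, -0.003]
ft_force: [-0.3, 0.4, -0.9]
width: 23.8
t 12.55 pos [337.3 129.3 119.1] x [ 0.071 -0.997  0.002] z [-0.005 -0.002 -1.   ] F [-0.3  0.4 -0.9] w 23.8 q [ 0.33  0.25  2.26 -0.    0.64  1.83]
scraper spot 0.85 [325.8 127.5 120.1] px [282. 286.] {}
slot spot 0.83 [520.6 153.7  47.3] px [200. 213.] {}
lip spot 0.7 [525.6 154.1  57.7] px [199. 210.] {}
machine spot 0.82 [621.5 162.1   4.6] px [200. 176.] {}
machine spot 0.23 [ 786.8 -122.     0. ] px [307. 119.] {}
scraper spot 0.55 [619.  165.8   4. ] px [199. 177.] {}
selector_grip spot 0.84 [626.9 -30.8  79.3] px [273. 171.] {}
[339.60201156 138.91405907 105.        ]
turn [ 0.005 -0.002 -0.016] | 1.0 deg  shift [-13.   -2.6  14.3]
```

View pics/w6.png

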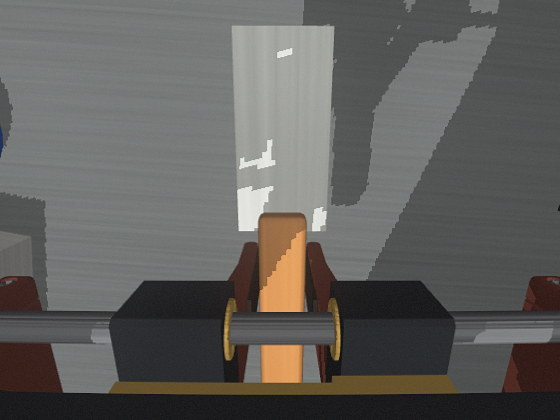

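```bash
python3 -c "
from h import *
im=shot('top'); crop(im,'t7',120,130,270,225,5); im=shot('scene'); crop(im,'s7',220,210,340,330,5)"
```

```text
(no output)
```

View pics/t7.png

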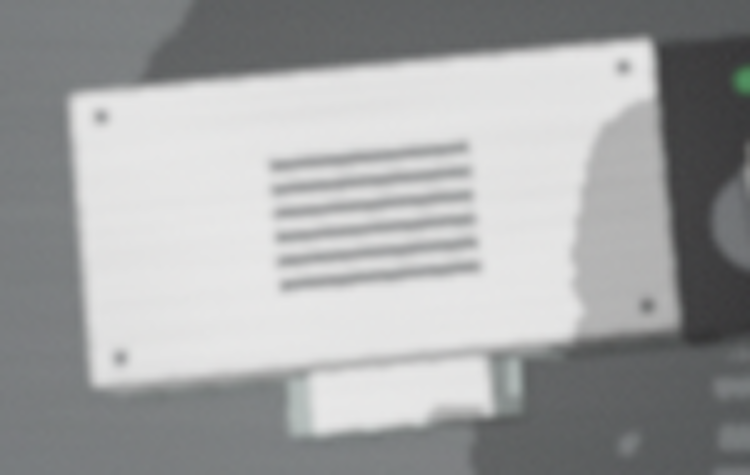

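View pics/s7.png

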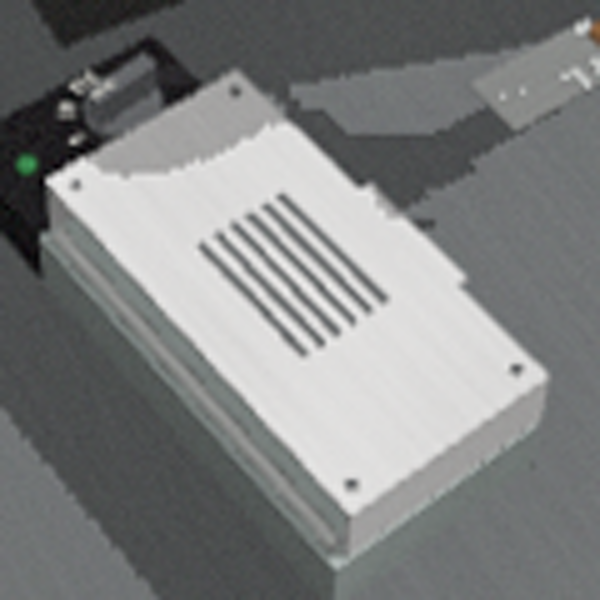

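```bash
python3 -c "
from h import *
im=shot('top')
c=np.array([(70,96),(652,40),(681,328),(92,387)])/5+[120,130]
W=ray(im,c,97); print('hinge-left,hinge-right,front-right,front-left');print(W.round(1), W.mean(0).round(1))
yax=((W[0]-W[1])+(W[3]-W[2]))[:2]; print('yaw',np.arctan2(-yax[0],yax[1]))
c=np.array([(314,435),(491,415)])/5+[120,130]; L=ray(im,c,57); print(L.round(1),L.mean(0).round(1))
c=np.array([(290,437),(522,411)])/5+[120,130]; L=ray(im,c,42); print(L.round(1),L.mean(0).round(1))
im=shot('scene')
c=np.array([(350,512),(48,182),(237,72),(548,375)])/5+[220,210]
W=ray(im,c,97); print(W.round(1), W.mean(0).round(1))
yax=((W[0]-W[1])+(W[3]-W[2]))[:2]; print('yaw',np.arctan2(-yax[0],yax[1]))
"
```

```text
hinge-left,hinge-right,front-right,front-left
[[672.1 314.2  97. ]
 [706.9  26.3  97. ]
 [561.7   8.8  97. ]
 [527.1 297.3  97. ]] [617.  161.7  97. ]
yaw 0.11994628803410315
[[508.3 194.9  57. ]
 [520.1 105.7  57. ]] [514.2 150.3  57. ]
[[508.2 209.7  42. ]
 [523.7  91.4  42. ]] [515.9 150.6  42. ]
[[668.6 316.   97. ]
 [702.9  34.6  97. ]
 [560.3  17.7  97. ]
 [525.9 300.5  97. ]] [614.4 167.2  97. ]
yaw 0.12104594014053048
```

```bash
cat >> h.py <<'E'
MY=0.12; MD=np.array([np.cos(MY),np.sin(MY),0]); ML=np.array([-np.sin(MY),np.cos(MY),0])
SLOT=np.array([515,151.2,47.]); MO=np.array([619.2,163.8,0])
def mach(x,y,z): return MO+MD*x+ML*y+np.array([0,0,z])
DN=down(MY-np.pi/2)
E
python3 -c "
from h import *
P=SLOT-MD*150; P[2]=75; delta(P,DN)"
```

```text
turn [ 0.005 -0.002 -0.052] | 3.0 deg  shift [ -5.2 -28.8  44.2]
```

```bash
python3 -m handwheel '[[[0.005,-0.002,-0.052],[-2,-2,8],0],[[0,0,0],[-2,0,9],0],[[0,0,0],[-1,0,9],0],[[0,0,0],[0,0,9],0],[[0,0,0],[0,0,9],0],[[0,0,0],[0,0,9],0],[[0,0,0],[0,0,9],0],[[0,0,0],[0,0,9],0],[[0,0,0],[0,0,0],0],[[0,0,0],[0,0,0],0]]';python3 -c "
from h import *
st(); P=SLOT-MD*142; P[2]=46.5; delta(P,DN); im=shot('top'); crop(im,'t8',160,180,260,255,6);im=shot('wrist','w8');find(im,'slot');find(im,'lip')"
```

```text
t: 14.18
ee_pos: [341.5, 132.4, 46.2]
orientation: [-2.351, 2.078, -0.003]
ft_force: [-0.2, -0.8, -1.0]
width: 23.8
t 14.18 pos [341.5 132.4  46.2] x [ 0.123 -0.992 -0.001] z [ 0.004  0.002 -1.   ] F [-0.2 -0.8 -1. ] w 23.8 q [0.34 0.44 2.29 0.   0.41 1.78]
turn [-0.005  0.001  0.003] | 0.3 deg  shift [  2.2 -32.5  -0.1]
```

View pics/t8.png

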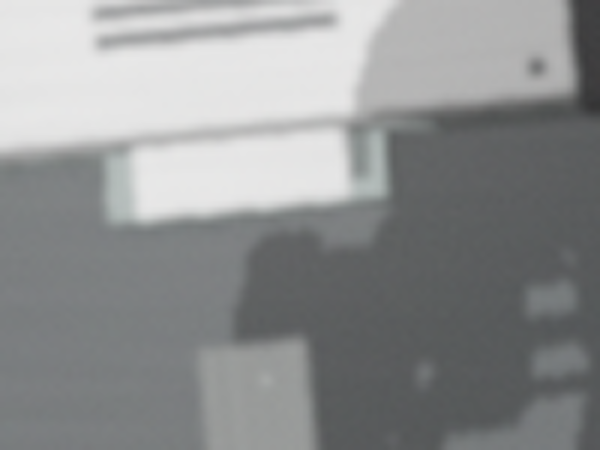

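View pics/w8.png

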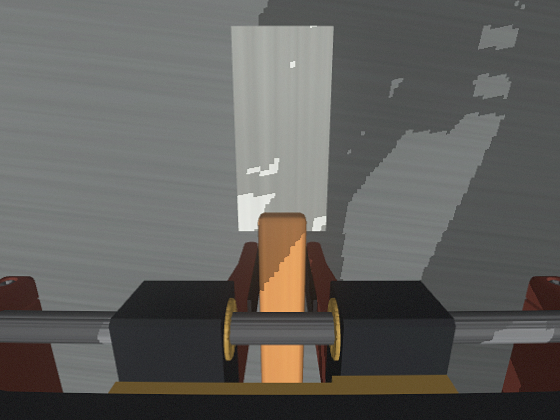

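```bash
python3 -m handwheel '[[[-0.005,0.001,0.003],[2,-6,0],0],[[0,0,0],[0,-6,0],0],[[0,0,0],[0,-6,0],0],[[0,0,0],[0,-6,0],0],[[0,0,0],[0,-6,0],0],[[0,0,0],[0,-4,0],0],[[0,0,0],[0,-2,0],0],[[0,0,0],[0,0,0],0],[[0,0,0],[0,0,0],0],[[0,0,0],[0,0,0],0]]';python3 -c "
from h import *
st(); P=SLOT-MD*92; P[2]=46.5; delta(P,DN); im=shot('top'); crop(im,'t9',160,180,260,255,6);im=shot('scene'); crop(im,'s9',260,210,360,290,6);im=shot('wrist','w9')"
```

```text
t: 15.22
ee_pos: [384.3, 135.6, 48.5]
orientation: [-2.346, 2.082, -0.004]
ft_force: [-1.0, 0.1, -0.9]
width: 23.6
t 15.22 pos [384.3 135.6  48.5] x [ 0.119 -0.993 -0.001] z [ 0.005  0.002 -1.   ] F [-1.   0.1 -0.9] w 23.6 q [0.31 0.46 2.2  0.   0.47 1.76]
turn [-0.005  0.001 -0.001] | 0.3 deg  shift [  0.1 -39.6   2.2]
```

View pics/t9.png

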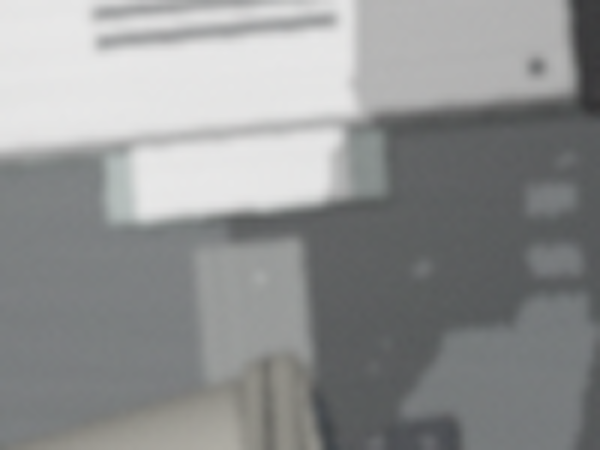

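View pics/s9.png

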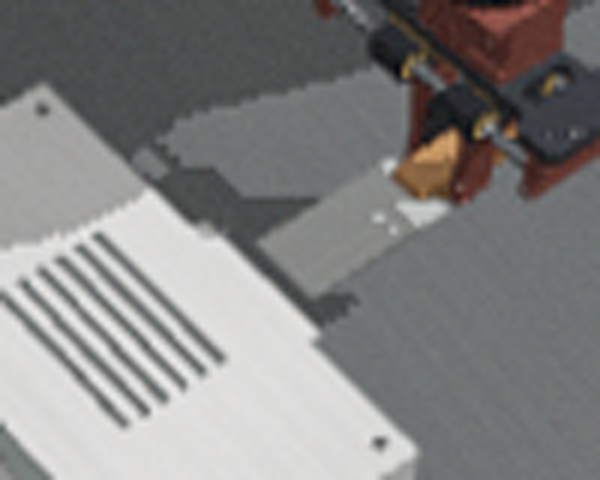

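View pics/w9.png

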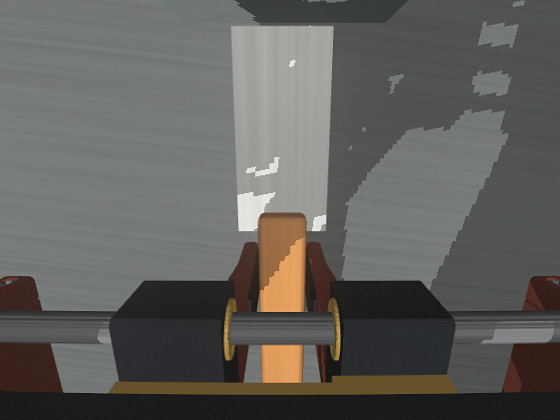

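```bash
python3 -m handwheel '[[[-0.005,0.001,0],[0,0,2],0],[[0,0,0],[0,0,0],0],[[0,0,0],[0,-4,0],0],[[0,0,0],[0,-4,0],0],[[0,0,0],[0,-4,0.2],0],[[0,0,0],[0,-4,0.2],0],[[0,0,0],[0,-4,0.2],0],[[0,0,0],[0,-4,0.2],0],[[0,0,0],[0,0,0],0],[[0,0,0],[0,0,0],0]]';python3 -c "
from h import *
st(); P=SLOT-MD*92; P[2]=46.5; delta(P,DN); im=shot('wrist','w10')"
```

```text
t: 16.2
ee_pos: [410.7, 138.9, 45.4]
orientation: [2.35, -2.085, -0.001]
ft_force: [0.4, -0.0, -1.1]
width: 24.0
t 16.2 pos [410.7 138.9  45.4] x [ 0.119 -0.993 -0.   ] z [-0.  0. -1.] F [ 0.4 -0.  -1.1] w 24.0 q [0.3  0.49 2.14 0.   0.51 1.75]
turn [ 0.     0.    -0.001] | 0.0 deg  shift [  0.2 -13.   -1.2]
```

View pics/w10.png

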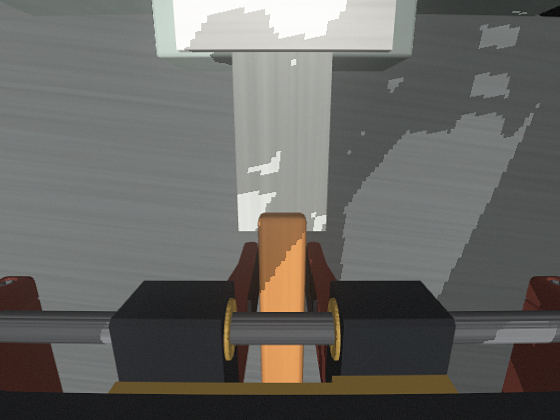

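```bash
python3 -m handwheel '[[[0,0,0],[0,-4,-1],0],[[0,0,0],[0,-4,0],0],[[0,0,0],[0,-3,0],0],[[0,0,0],[0,0,0],0],[[0,0,0],[0,0,0],0],[[0,0,0],[0,0,-3],0],[[0,0,0],[0,0,-3],0],[[0,0,0],[0,0,-3],0],[[0,0,0],[0,0,-3],0],[[0,0,0],[0,0,-3],0]]';python3 -c "
from h import *
st(); P=SLOT-MD*92; P[2]=46.5; delta(P,DN); im=shot('wrist','w11');find(im,'scraper');find(im,'lip')"
```

```text
t: 17.08
ee_pos: [422.3, 140.1, 62.2]
orientation: [2.35, -2.084, -0.001]
ft_force: [1.6, 0.1, -4.1]
width: 23.5
t 17.08 pos [422.3 140.1  62.2] x [ 0.119 -0.993  0.   ] z [-0.001 -0.    -1.   ] F [ 1.6  0.1 -4.1] w 23.5 q [0.29 0.47 2.12 0.   0.56 1.74]
turn [ 0.001 -0.    -0.   ] | 0.1 deg  shift [ 0.1 -1.4 15.7]
scraper spot 0.56 [410.4 137.9  61.6] px [282. 286.] {}
scraper spot 0.28 [523.2 150.7  64.4] px [284.  62.] {}
lip spot 0.67 [522.2 153.6  64. ] px [277.  64.] {}
```

View pics/w11.png

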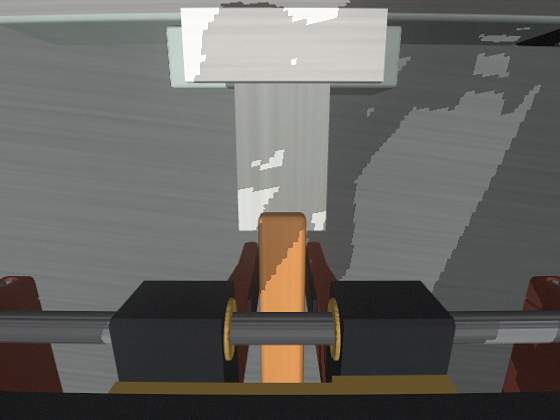

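```bash
python3 -m handwheel '[[[0,0,0],[0,-0.8,-7.6],0],[[0,0,0],[0,-1.2,-7.6],0],[[0,0,0],[0,-1.5,-7.5],0],[[0,0,0],[0,-2,-7.4],0],[[0,0,0],[0,-2.3,-7.3],0],[[0,0,0],[0,-2.6,-7.2],0],[[0,0,0],[0,-3,-7],0],[[0,0,0],[0,-3.4,-6.8],0],[[0,0,0],[0,-3.7,-6.7],0],[[0,0,0],[0,0,0],0]]';cat >> h.py <<'E'
HG=mach(70,0,52)
def tipinfo(L=117):
    Rm,p=tool(); tip=p+L*(-Rm[:,1]); v=tip-HG; print("tip rel hinge: x",round(float(v@MD),1),"y",round(float(v@ML),1),"z",round(float(v[2])+2,1),"r",round(float(np.hypot(v@MD,v[2]+2)),1),"theta",round(float(np.arctan2(v[2]+2,-(v@MD))),3))
E
python3 -c "
from h import *
st(); tipinfo(); im=shot('wrist','w12');find(im,'scraper');find(im,'lip');im=shot('scene','s12')"
```

```text
t: 18.07
ee_pos: [439.1, 141.7, 133.2]
orientation: [2.343, -2.078, -0.011]
ft_force: [0.1, 0.2, -3.9]
width: 23.7
t 18.07 pos [439.1 141.7 133.2] x [ 0.119 -0.993  0.001] z [-0.012 -0.003 -1.   ] F [ 0.1  0.2 -3.9] w 23.7 q [0.29 0.35 2.04 0.   0.76 1.74]
tip rel hinge: x -134.4 y -0.4 z 81.8 r 157.3 theta 0.547
scraper spot 0.95 [423.8 141.2 138.2] px [278. 296.] {}
lip spot 0.67 [532.8 154.6 109.4] px [277.  85.] {}
```

View pics/w12.png

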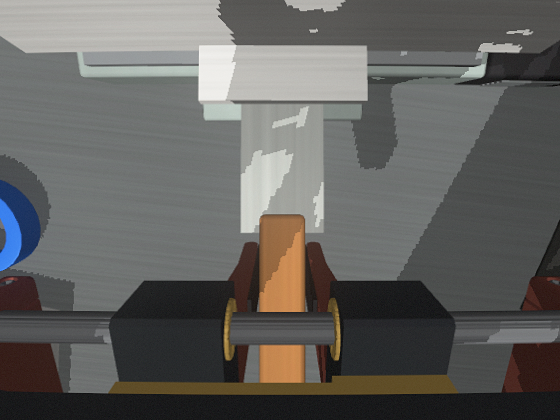

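View pics/s12.png

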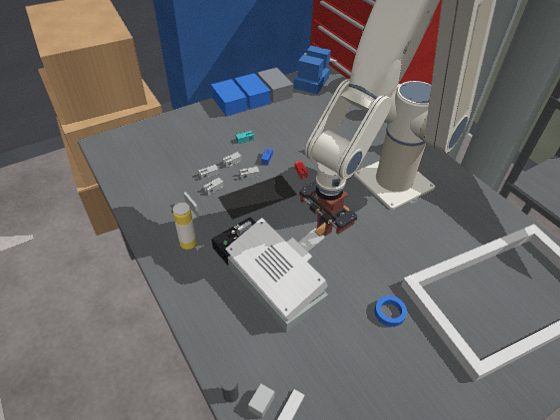

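```bash
python3 -c "
from h import *
im=shot('wrist'); Rm,p=tool()
for a in range(0,31,5):
    c,s=np.cos(np.radians(a)),np.sin(np.radians(a))
    f=lambda x,y,z=0: p+Rm@np.array([y,-(x*c+z*s),x*s-z*c-0.5])
    print(a,px(im,[f(32,-22.5),f(32,22.5),f(90,-22.5),f(90,22.5),f(32,0,11),f(117,0)]).round(0).tolist(), f(117,0).round(0))
"
```

```text
0 [[236.0, 210.0], [324.0, 210.0], [232.0, 90.0], [328.0, 90.0], [280.0, 216.0], [280.0, 26.0]] [555. 156. 131.]
5 [[237.0, 209.0], [323.0, 209.0], [234.0, 93.0], [326.0, 93.0], [280.0, 213.0], [280.0, 33.0]] [554. 155. 121.]
10 [[238.0, 208.0], [323.0, 208.0], [237.0, 96.0], [324.0, 96.0], [280.0, 210.0], [280.0, 42.0]] [553. 155. 111.]
15 [[239.0, 208.0], [322.0, 208.0], [239.0, 101.0], [322.0, 101.0], [280.0, 208.0], [280.0, 51.0]] [550. 155. 101.]
20 [[239.0, 208.0], [321.0, 208.0], [241.0, 106.0], [320.0, 106.0], [280.0, 206.0], [281.0, 61.0]] [547. 155.  91.]
25 [[240.0, 209.0], [321.0, 209.0], [242.0, 112.0], [319.0, 112.0], [280.0, 205.0], [281.0, 71.0]] [543. 154.  82.]
30 [[241.0, 210.0], [320.0, 210.0], [244.0, 119.0], [317.0, 119.0], [280.0, 205.0], [281.0, 81.0]] [538. 154.  73.]
```

```bash
python3 -m handwheel '[[[0.04,0,0],[0,1.1,4.4],0],[[0.04,0,0],[0,1.1,4.4],0],[[0.04,0,0],[0,1.1,4.4],0],[[0.04,0,0],[0,1.1,4.4],0],[[0.04,0,0],[0,1.1,4.4],0],[[0.04,0,0],[0,1.1,4.4],0],[[0.04,0,0],[0,1.1,4.4],0],[[0.04,0,0],[0,1.1,4.4],0],[[0.04,0,0],[0,1.1,4.4],0],[[0.04,0,0],[0,1.1,4.4],0]]';cat >> h.py <<'E'
def tip2(al=15,L=117):
    Rm,p=tool(); a=np.radians(al); t=p+Rm@np.array([0,-L*np.cos(a),L*np.sin(a)-.5]); v=t-HG; b=Rm@np.array([0,-np.cos(a),np.sin(a)])
    x,z=v@MD,v[2]+1.5; print("tip",t.round(1),"rel hinge x",round(float(x),1),"z",round(float(z),1),"r",round(float(np.hypot(x,z)),1),"theta",round(float(np.arctan2(z,-x)),3),"blade elev deg",round(float(np.degrees(np.arcsin(b[2]))),1))
E
python3 -c "
from h import *
st(); tip2(); im=shot('wrist','w13');find(im,'scraper');find(im,'lip')"
```

```text
t: 19.15
ee_pos: [437.5, 140.0, 89.3]
orientation: [-2.123, 1.882, -0.359]
ft_force: [-2.1, 2.9, -4.1]
width: 23.8
t 19.15 pos [437.5 140.   89.3] x [ 0.12  -0.993 -0.   ] z [ 0.366  0.045 -0.93 ] F [-2.1  2.9 -4.1] w 23.8 q [ 0.34  0.37  2.31 -0.69  0.12  2.45]
tip [552.7 153.9 103.2] rel hinge x -137.2 z 52.7 r 147.0 theta 0.367 blade elev deg 6.6
scraper spot 0.84 [424.6 135.2  88.1] px [286. 292.] {}
lip spot 0.85 [534.1 155.5 107.4] px [273.  78.] {}
```

View pics/w13.png

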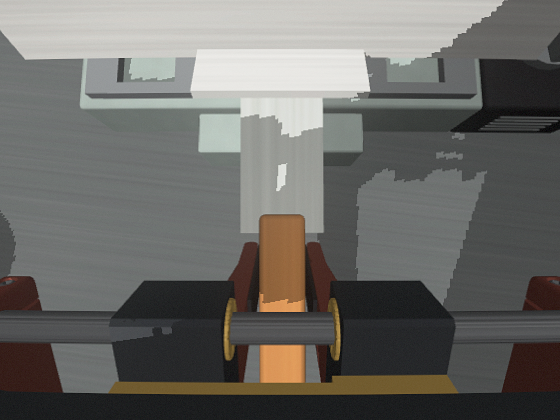

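```bash
python3 -m handwheel '[[[-0.01,0,0],[0,-2.5,-2.8],0],[[-0.01,0,0],[0,-2.5,-2.8],0],[[-0.01,0,0],[0,-2.5,-2.8],0],[[-0.01,0,0],[0,-2.6,-2.8],0],[[0,0,0],[0,-2.6,-2.7],0],[[0,0,0],[0,-2.7,-2.7],0],[[0,0,0],[0,-2.7,-2.7],0],[[0,0,0],[0,-2.8,-2.6],0],[[0,0,0],[0,-2.8,-2.6],0],[[0,0,0],[0,0,0],0]]';
python3 -c "
from h import *
st(); tip2(); im=shot('wrist','w14');find(im,'scraper');find(im,'lip')"
```

```text
t: 20.13
ee_pos: [446.8, 141.3, 119.4]
orientation: [-2.161, 1.924, -0.295]
ft_force: [-0.9, -1.6, -2.3]
width: 23.7
t 20.13 pos [446.8 141.3 119.4] x [ 0.116 -0.993 -0.004] z [ 0.302  0.039 -0.953] F [-0.9 -1.6 -2.3] w 23.7 q [ 0.32  0.3   2.24 -0.19  0.3   1.95]
tip [562.7 154.8 125.4] rel hinge x -127.1 z 74.9 r 147.5 theta 0.532 blade elev deg 2.7
scraper spot 0.88 [430.5 138.4 119.9] px [282. 297.] {}
lip spot 0.68 [544.  152.9 130.7] px [280.  80.] {}
```

View pics/w14.png

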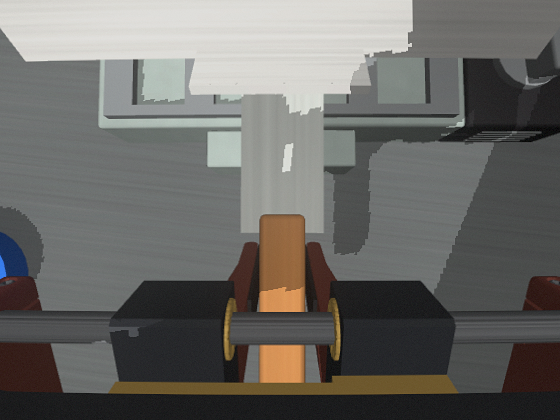

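```bash
python3 -m handwheel '[[[0,0,0],[0,-5.5,-5],0],[[0,0,0],[0,-5.7,-4.8],0],[[0,0,0],[0,-6,-4.4],0],[[0,0,0],[0,-6.1,-4.1],0],[[0,0,0],[0,-6.3,-3.8],0],[[0,0,0],[0,-6.5,-3.4],0],[[0,0,0],[0,-6.7,-3.1],0],[[0,0,0],[0,-6.8,-2.7],0],[[0,0,0],[0,-6.9,-2.4],0],[[0,0,0],[0,0,0],0]]';
python3 -c "
from h import *
st(); tip2(); im=shot('wrist','w15');find(im,'scraper');find(im,'lip')"
```

```text
t: 21.12
ee_pos: [494.5, 147.1, 173.8]
orientation: [-2.162, 1.922, -0.295]
ft_force: [0.6, -0.5, -3.1]
width: 23.9
t 21.12 pos [494.5 147.1 173.8] x [ 0.118 -0.993 -0.004] z [ 0.302  0.04  -0.953] F [ 0.6 -0.5 -3.1] w 23.9 q [ 0.3   0.25  2.11 -0.11  0.48  1.84]
tip [610.5 160.8 179.9] rel hinge x -79.0 z 129.4 r 151.6 theta 1.022 blade elev deg 2.7
scraper spot 0.9 [479.  143.6 172.1] px [283. 295.] {}
scraper spot 0.3 [593.  190.8  54.1] px [248. 138.] {}
lip spot 0.96 [599.4 161.5 193.6] px [276.  57.] {}
```

View pics/w15.png

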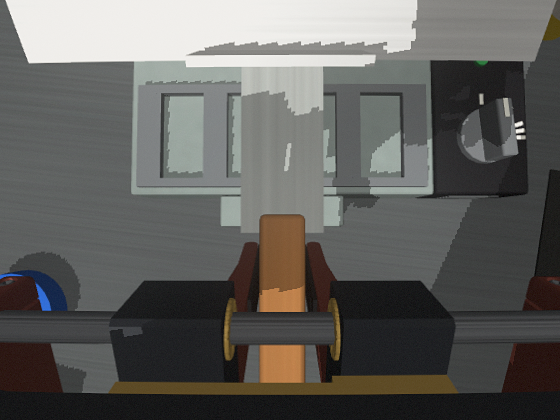

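```bash
python3 -m handwheel '[[[0,0,0],[0,-7.2,-1.8],0],[[0,0,0],[0,-7.3,-1.5],0],[[0,0,0],[0,-7.4,-1.1],0],[[0,0,0],[0,-7.4,-0.7],0],[[0,0,0],[0,-7.4,-0.4],0],[[0,0,0],[0,-7.4,0],0],[[0,0,0],[0,-7.4,0.5],0],[[0,0,0],[0,-7.4,0.9],0],[[0,0,0],[0,-5,0.8],0],[[0,0,0],[0,0,0],0]]';
python3 -c "
from h import *
st(); tip2(); im=shot('wrist','w16');find(im,'scraper');find(im,'lip');im=shot('scene','s16');find(im,'lip')"
```

```text
t: 22.1
ee_pos: [558.3, 154.5, 196.9]
orientation: [-2.165, 1.923, -0.293]
ft_force: [-0.7, 0.3, -2.8]
width: 24.0
t 22.1 pos [558.3 154.5 196.9] x [ 0.118 -0.993 -0.004] z [ 0.299  0.039 -0.953] F [-0.7  0.3 -2.8] w 24.0 q [ 0.27  0.29  1.96 -0.08  0.58  1.78]
tip [674.2 168.3 202.6] rel hinge x -14.9 z 152.1 r 152.8 theta 1.473 blade elev deg 2.5
scraper spot 0.7 [543.7 154.3 195.5] px [277. 293.] {}
lip spot 0.85 [669.2 170.  216.3] px [276.  45.] {}
lip spot 0.75 [541.3 154.1 195.4] px [277. 297.] {}
lip spot 0.83 [674.6 170.7 217.7] px [260. 249.] {}
```

View pics/w16.png

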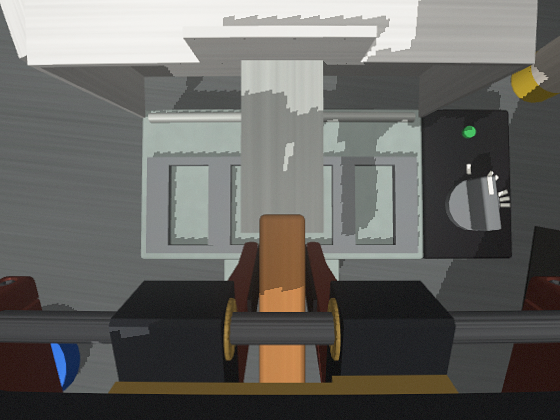

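View pics/s16.png

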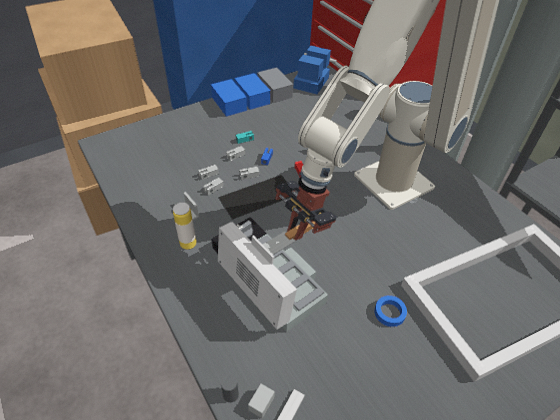

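```bash
python3 -m handwheel '[[[0,0,0],[0,-3,0.8],0],[[0,0,0],[0,-3,0.8],0],[[0,0,0],[0,-3,0.8],0],[[0,0,0],[0,-3,0.8],0],[[0,0,0],[0,0,0],0],[[0,0,0],[0,0,0],0],[[0,0,0],[0,0,0],0],[[0,0,0],[0,0,0],0],[[0,0,0],[0,0,0],0],[[0,0,0],[0,0,0],0]]';
python3 -c "
from h import *
st(); tip2(); im=shot('wrist','w17');find(im,'lip');im=shot('top','t17')"
```

```text
t: 23.18
ee_pos: [566.2, 155.3, 195.5]
orientation: [-2.171, 1.928, -0.286]
ft_force: [-2.2, -0.6, -1.3]
width: 23.4
t 23.18 pos [566.2 155.3 195.5] x [ 0.119 -0.993 -0.003] z [ 0.29   0.037 -0.956] F [-2.2 -0.6 -1.3] w 23.4 q [ 0.27  0.31  1.94 -0.07  0.6   1.77]
tip [682.1 169.1 200.1] rel hinge x -6.9 z 149.6 r 149.7 theta 1.525 blade elev deg 2.0
lip spot 0.62 [679.7 171.3 215.3] px [275.  38.] {}
```

View pics/w17.png

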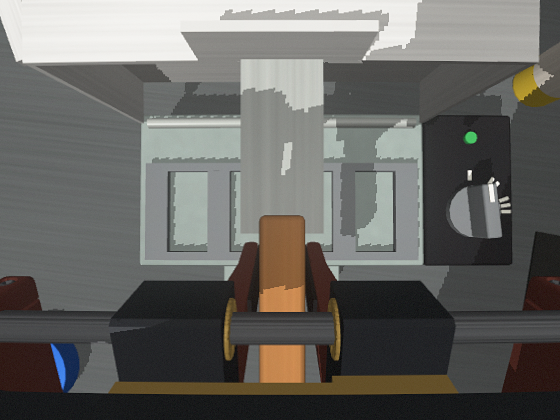

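View pics/t17.png

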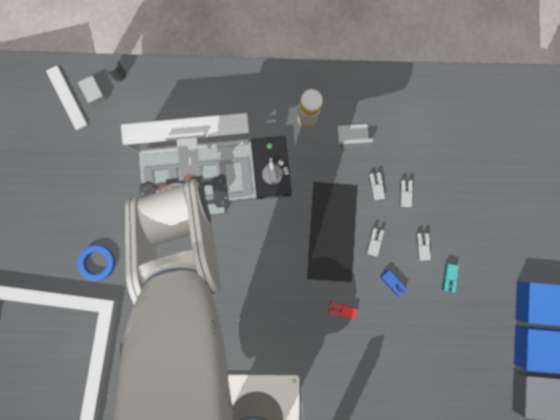

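```bash
python3 -m handwheel '[[[0,0,0],[0,-3,0.8],0],[[0,0,0],[0,-3,0.8],0],[[0,0,0],[0,0,0],0],[[0,0,0],[0,0,0],0],[[0,0,0],[0,0,0],0],[[0,0,0],[0,0,0],0],[[0,0,0],[0,0,0],0],[[0,0,0],[0,0,0],0],[[0,0,0],[0,0,0],0],[[0,0,0],[0,0,0],0]]';
python3 -c "
from h import *
st(); tip2(); im=shot('wrist','w18');find(im,'lip')"
```

```text
t: 24.17
ee_pos: [567.0, 155.2, 193.0]
orientation: [-2.18, 1.935, -0.276]
ft_force: [-2.7, -0.5, -0.8]
width: 23.8
t 24.17 pos [567.  155.2 193. ] x [ 0.119 -0.993 -0.002] z [ 0.279  0.035 -0.96 ] F [-2.7 -0.5 -0.8] w 23.8 q [ 0.27  0.32  1.93 -0.07  0.61  1.77]
tip [683.  169.  196.2] rel hinge x -6.1 z 145.7 r 145.8 theta 1.529 blade elev deg 1.3
```

```bash
python3 -m handwheel '[[[0,0,0],[0,5,-1.5],0],[[0,0,0],[0,10,-3],0],[[-0.03,0,0],[0,15,-4],0],[[-0.05,0,0],[0,20,-5],0],[[-0.05,0,0],[0,20,-4],0],[[-0.05,0,0],[0,20,-3],0],[[-0.05,0,0],[0,20,-2],0],[[-0.05,0,0],[0,20,-1],0],[[0,0,0],[0,0,0],0],[[0,0,0],[0,0,0],0]]';
python3 -c "
from h import *
st(); im=shot('wrist','w19');im=shot('scene');crop(im,'s19',200,200,360,330,5); find(im,'lip'); im=shot('top','t19'); find(im,'lip'); find(im,'mat');find(im,'clevis0',n=8)
P=np.array([440,-150,196]); delta(P,down(.105-np.pi/2))"
```

```text
t: 25.1
ee_pos: [427.7, 138.4, 194.0]
orientation: [-2.347, 2.083, -0.0]
ft_force: [-0.7, 1.0, -1.2]
width: 24.1
t 25.1 pos [427.7 138.4 194. ] x [ 0.119 -0.993 -0.002] z [ 0.003  0.003 -1.   ] F [-0.7  1.  -1.2] w 24.1 q [0.29 0.22 2.04 0.   0.88 1.74]
lip spot 0.77 [682.8 170.2 220.8] px [258. 249.] {}
lip spot 0.2 [588.9 252.5  51.9] px [301. 291.] {}
lip spot 0.58 [684.5 172.5 215.3] px [184. 134.] {}
lip spot 0.2 [ 454.8 -300.7   15.8] px [374. 242.] {}
mat spot 0.97 [ 477.3 -192.8    0.7] px [332. 233.] {}
clevis0 spot 0.9 [ 608.2 -303.7   18.3] px [375. 184.] {}
clevis0 spot 0.66 [ 454.7 -298.9   14.7] px [373. 242.] {}
clevis0 spot 0.64 [ 583.2 -381.6   15.9] px [404. 194.] {}
clevis0 spot 0.6 [ 443.7 -432.8   13.1] px [423. 247.] {}
clevis0 spot 0.39 [685.4 172.7 217.7] px [183. 134.] {}
turn [-0.001  0.002  0.014] | 0.8 deg  shift [287.8  22.1  -3. ]
```

View pics/w19.png

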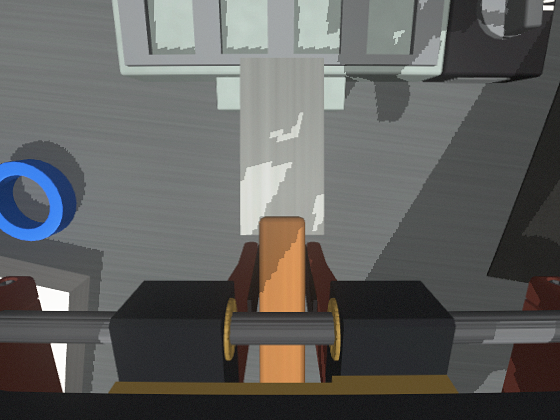

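View pics/s19.png

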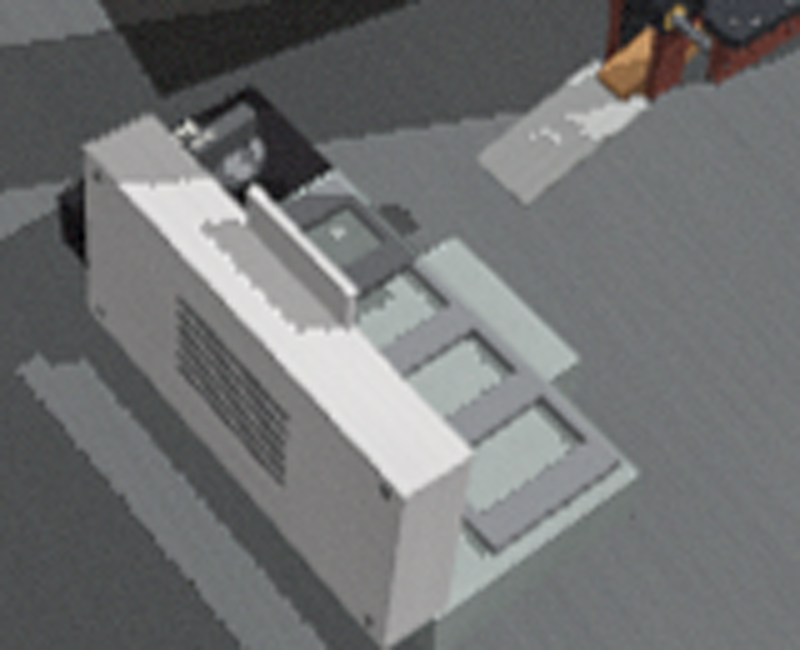

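```bash
python3 -m handwheel '[[[0,0,0],[33,2,0],0],[[0,0,0],[33,2,0],0],[[0,0,0],[33,2,0],0],[[0,0,0],[33,2,0],0],[[0,0,0],[33,2,0],0],[[0,0,0],[33,2,0],0],[[0,0,0],[33,2,0],0],[[0,0,0],[33,2,0],0],[[0,0,0],[33,2,0],0],[[0,0,0],[15,0,0],0]]';
python3 -c "
from h import *
st(); im=shot('top','t20'); a=ray(im,np.array([(15,130),(190,142),(168,525)])/4+[310,150],3); print(a)
P=np.array([464,-192,90]); delta(P,down(-.05-np.pi/2))"
```

```text
t: 26.28
ee_pos: [452.6, -184.5, 193.1]
orientation: [-2.355, 2.07, -0.008]
ft_force: [0.1, -0.2, -2.0]
width: 23.8
t 26.28 pos [ 452.6 -184.5  193.1] x [ 0.128 -0.992 -0.   ] z [ 0.009  0.002 -1.   ] F [ 0.1 -0.2 -2. ] w 23.8 q [-0.41  0.27  1.96  0.01  0.9   1.02]
[[ 611.18296717 -141.94775324    3.        ]
 [ 605.29424318 -259.80618987    3.        ]
 [ 350.23129184 -245.43110605    3.        ]]
turn [-0.009  0.     0.178] | 10.2 deg  shift [  7.6  -8.8 103.3]
```

View pics/t20.png

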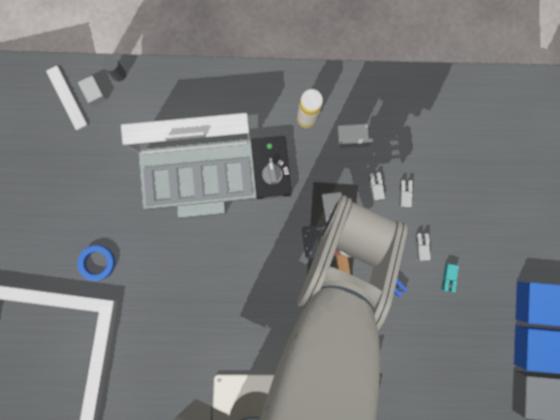

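```bash
python3 -m handwheel '[[[0,0,0.06],[4,-4,20],0],[[0,0,0.06],[4,-4,20],0],[[0,0,0.058],[0,-4,20],0],[[0.04,0,0],[0,0,15],0],[[0.04,0,0],[0,0,10],0],[[0.04,0,0],[0,0,5],0],[[0.04,0,0],[0,0,0],0],[[0.04,0,0],[0,0,0],0],[[0.04,0,0],[0,0,0],0],[[0.03,0,0],[0,0,0],0]]';
python3 -c "
from h import *
st(); tip2(); im=shot('wrist','w21');im=shot('scene');crop(im,'s21',210,130,340,230,6)
P=np.array([464,-192.5,40]); Rm,p=tool(); delta(P,Rm)"
```

```text
t: 27.17
ee_pos: [472.5, -194.5, 98.7]
orientation: [-2.0, 2.133, -0.318]
ft_force: [0.4, 0.1, -1.1]
width: 24.0
t 27.17 pos [ 472.5 -194.5   98.7] x [-0.065 -0.998  0.002] z [ 0.29  -0.02  -0.957] F [ 0.4  0.1 -1.1] w 24.0 q [-0.48  0.4   2.14  0.35  0.35  0.84]
tip [ 589.1 -202.1  103. ] rel hinge x -143.7 z 52.5 r 153.0 theta 0.35 blade elev deg 1.9
turn [0. 0. 0.] | 0.0 deg  shift [-1.2 24.2 53.7]
```

View pics/w21.png

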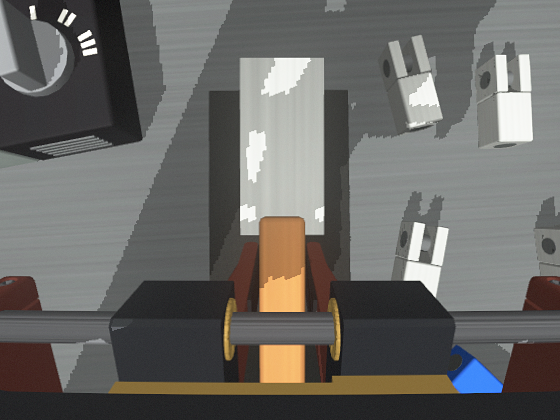

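View pics/s21.png

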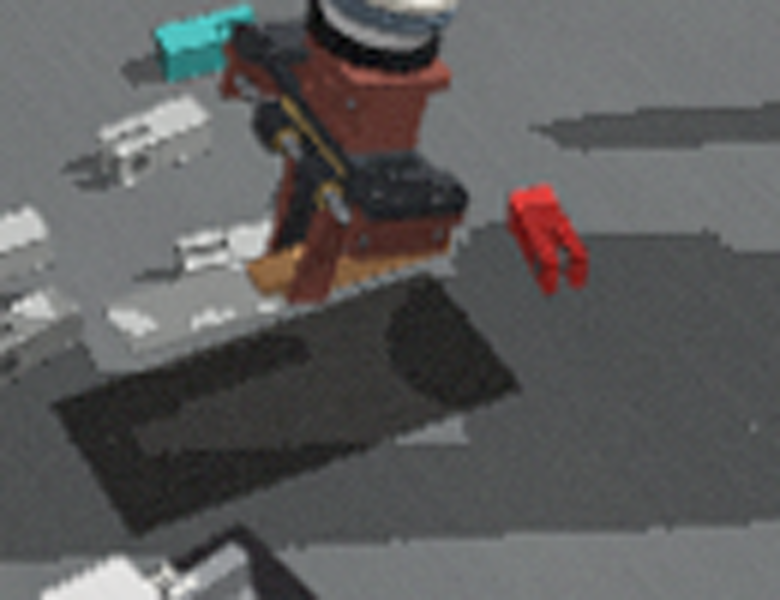

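```bash
python3 -m handwheel '[[[-0.01,0,0],[0,3.2,6.7],0],[[-0.01,0,0],[0,3.2,6.7],0],[[-0.01,0,0],[0,3.2,6.7],0],[[-0.01,0,0],[0,3.2,6.7],0],[[-0.01,0,0],[0,3.2,6.7],0],[[0,0,0],[0,3,6.7],0],[[0,0,0],[0,3,6.7],0],[[0,0,0],[0,3,6.7],0],[[0,0,0],[0,0,0],0],[[0,0,0],[0,0,0],0]]';
python3 -c "
from h import *
st(); tip2(); im=shot('wrist','w22');im=shot('scene');crop(im,'s22',210,130,340,230,6)
P=np.array([464,-192.5,17]); Rm,p=tool(); delta(P,Rm)"
```

```text
t: 28.1
ee_pos: [462.1, -193.1, 32.9]
orientation: [-2.034, 2.167, -0.254]
ft_force: [0.1, -0.1, -0.2]
width: 23.8
t 28.1 pos [ 462.1 -193.1   32.9] x [-0.063 -0.998  0.   ] z [ 0.231 -0.015 -0.973] F [ 0.1 -0.1 -0.2] w 23.8 q [-0.48  0.54  2.14  0.36  0.26  0.82]
tip [ 578.7 -200.6   30. ] rel hinge x -153.8 z -20.5 r 155.2 theta -0.133 blade elev deg -1.6
turn [0. 0. 0.] | 0.0 deg  shift [-0.8  2.2 16.3]
```

View pics/s22.png

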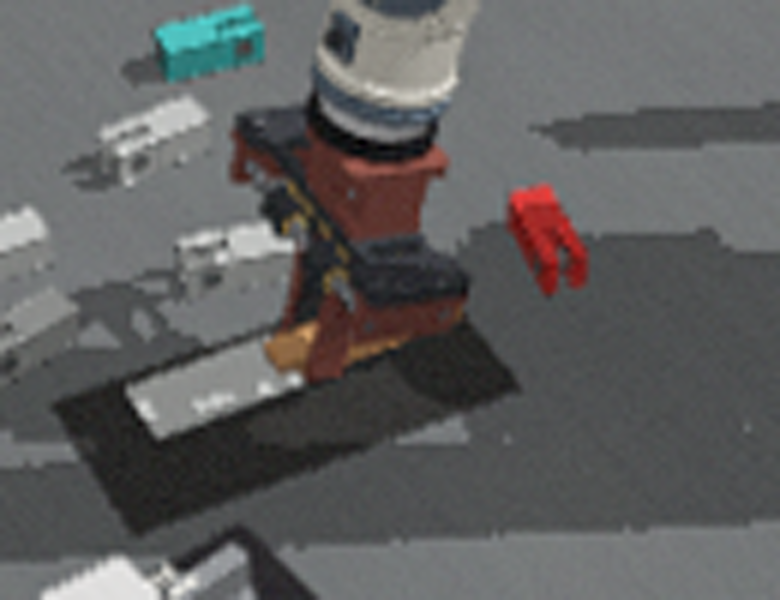

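```bash
python3 -m handwheel '[[[0,0,0],[0,0.5,4],0],[[0,0,0],[0,0.8,4],0],[[0,0,0],[0,0.8,4],0],[[0,0,0],[0,0.8,2.5],0],[[0,0,0],[0,0,0],0],[[0,0,0],[0,0,0],0],[[0,0,0],[0,0,0],0.35],[[0,0,0],[0,0,0],0.45],[[0,0,0],[0,0,0],0.6],[[0,0,0],[0,0,0],0.8]]';
python3 -c "
from h import *
st(); tip2(); im=shot('wrist','w23')"
```

```text
t: 29.03
ee_pos: [464.6, -194.2, 18.8]
orientation: [-2.032, 2.165, -0.261]
ft_force: [-0.2, -0.3, 0.4]
width: 47.1
t 29.03 pos [ 464.6 -194.2   18.8] x [-0.064 -0.998  0.003] z [ 0.235 -0.018 -0.972] F [-0.2 -0.3  0.4] w 47.1 q [-0.47  0.57  2.14  0.42  0.23  0.76]
tip [ 581.2 -201.7   16.5] rel hinge x -151.5 z -34.0 r 155.3 theta -0.221 blade elev deg -1.4
```

View pics/w23.png

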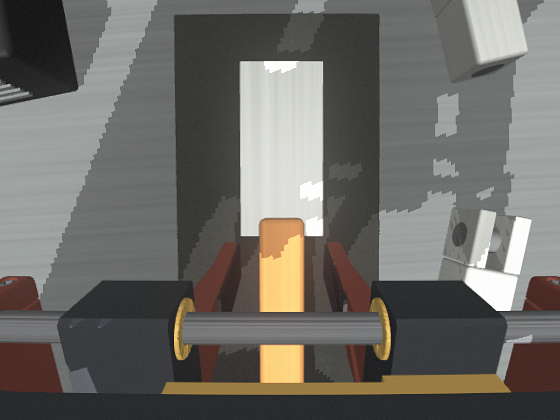

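```bash
python3 -m handwheel '[[[0,0,0],[0,0,0],1],[[0,0,0],[0,0,-5],1],[[0,0,0],[0,0,-10],1],[[0,0,0],[0,0,-15],1],[[-0.04,0,0],[0,0,-20],1],[[-0.04,0,0],[0,0,-20],1],[[-0.04,0,0],[0,0,-20],1],[[-0.04,0,0],[0,0,-20],1],[[-0.04,0,0],[0,0,-20],1],[[-0.04,0,0],[0,0,0],1]]';
python3 -c "
from h import *
st(); im=shot('wrist','w24');find(im,'scraper'); find(im,'clevis0',n=8); im=shot('top'); find(im,'clevis0',n=8);find(im,'scraper');crop(im,'t24',310,150,480,330,4)"
```

```text
t: 29.92
ee_pos: [435.8, -192.9, 154.0]
orientation: [2.131, -2.283, -0.014]
ft_force: [0.9, -0.4, 1.2]
width: 87.5
t 29.92 pos [ 435.8 -192.9  154. ] x [-0.069 -0.998  0.007] z [-0.02  -0.006 -1.   ] F [ 0.9 -0.4  1.2] w 87.5 q [-0.43  0.33  2.   -0.02  0.83  1.22]
scraper spot 0.71 [ 448.2 -194.6   17.5] px [281. 189.] {}
clevis0 spot 0.83 [ 584.7 -386.1   19.4] px [500.  13.] {}
clevis0 spot 0.69 [ 454.4 -306.    14.3] px [397. 174.] {}
clevis0 spot 0.67 [ 271.5 -220.    10.3] px [314. 337.] {}
clevis0 spot 0.6 [ 440.  -435.1   14.9] px [528. 180.] {}
clevis0 spot 0.81 [ 363.3 -502.5   16.7] px [451. 278.] {}
clevis0 spot 0.64 [ 584.7 -385.4   12.2] px [405. 194.] {}
clevis0 spot 0.64 [ 603.1 -303.5   16. ] px [375. 186.] {}
clevis0 spot 0.58 [ 440.5 -432.4   13.9] px [423. 248.] {}
clevis0 spot 0.43 [ 345.9 -348.1   16.6] px [392. 284.] {}
```

View pics/w24.png

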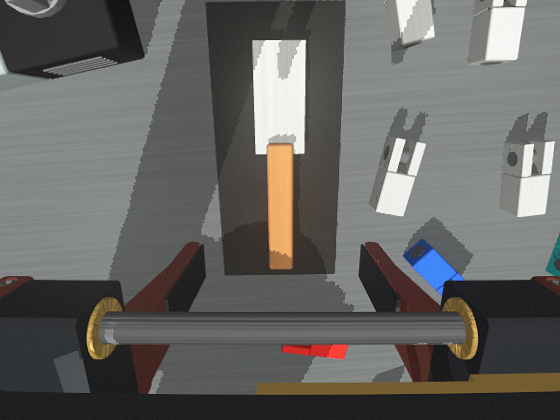

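```bash
python3 -c "
from h import *
im=shot('wrist'); crop(im,'w25',350,90,560,240,3)"
```

```text
(no output)
```

View pics/w25.png

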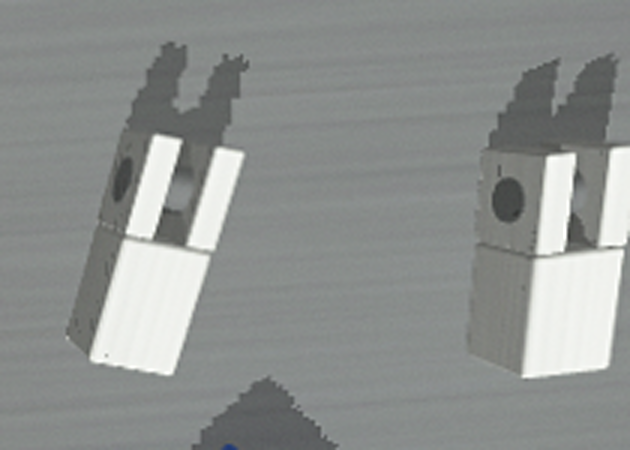

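```bash
cat >> h.py <<'E'
def clev(c,name=""):
    """c: world corners rearL,rearR,frontR,frontL of top face"""
    c=np.asarray(c); rear=c[:2].mean(0); fr=c[2:].mean(0); d=fr-rear; yaw=np.arctan2(d[1],d[0]); m=(rear+fr)/2
    print(name,"mid",m.round(1),"len",np.linalg.norm(d).round(1),"yaw",round(float(yaw),3)); return m,yaw
E
python3 -c "
from h import *
im=shot('wrist')
A=ray(im,np.array([(90,361),(174,375),(244,151),(152,135)])/3+[350,90],28); clev(A,'A')
B=ray(im,np.array([(522,377),(608,368),(640,143),(547,152)])/3+[350,90],28); clev(B,'B')
im=shot('top'); crop(im,'t26',125,125,300,225,4)
for q in ('pocket0','machine'): find(im,q)
im=shot('scene')
for q in ('pocket0','slot','hinge','machine','selector_grip'): find(im,q)
"
```

```text
A mid [ 452.5 -304.2   28. ] len 68.9 yaw -0.243
B mid [ 442.9 -431.2   28. ] len 69.5 yaw 0.05
pocket0 spot 0.91 [615.   70.1  50. ] px [233. 177.] {}
pocket0 spot 0.86 [599.8 133.9  52.4] px [208. 182.] {}
pocket0 spot 0.75 [599.5 192.2  51.7] px [185. 182.] {}
pocket0 spot 0.71 [590.2 253.3  53. ] px [161. 185.] {}
machine spot 0.81 [623.  164.9   3.7] px [199. 176.] {}
pocket0 spot 0.97 [597.1 129.5  49.8] px [276. 263.] {}
pocket0 spot 0.9 [605.5  68.4  47.9] px [263. 251.] {}
pocket0 spot 0.84 [596.8 193.7  48.9] px [287. 278.] {}
pocket0 spot 0.68 [588.7 252.2  48.2] px [300. 292.] {}
slot spot 0.59 [513.5 153.8  45.6] px [303. 258.] {}
hinge spot 0.77 [687.  175.8  56.7] px [258. 286.] {}
hinge spot 0.36 [594.3 190.3  49.7] px [287. 277.] {}
machine spot 0.98 [615.2 167.7   1.5] px [277. 284.] {}
selector_grip spot 0.55 [619.1 -29.4  75.8] px [244. 226.] {}
```

View pics/t26.png

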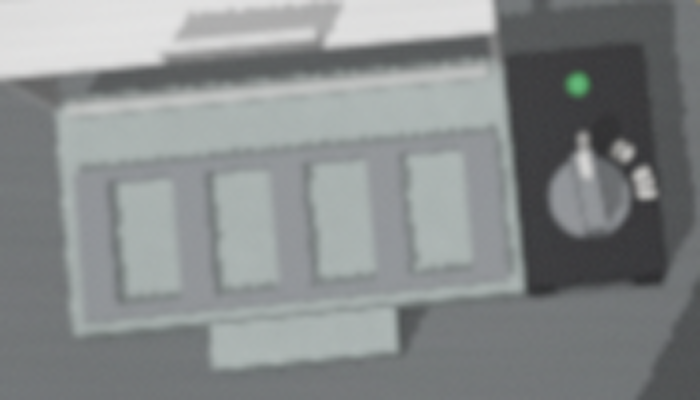

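```bash
python3 -c "
from h import *
im=shot('top')
W=ray(im,np.array([(440,209),(343,219),(246,229),(148,239)])/4+[125,125],52)
for w in W:
    v=w-MO; print(w.round(1),'mach',round(v@MD,1),round(v@ML,1))
for k in ([615,70.1],[605.5,68.4],[599.8,133.9],[597.1,129.5],[599.5,192.2],[596.8,193.7],[590.2,253.3],[588.7,252.2]):
    v=np.r_[k,0]-MO; print(k,round(v@MD,1),round(v@ML,1))
d,y=np.array([np.cos(-.243),np.sin(-.243),0]),-.243
P=np.array([452.5,-304.2,70])-8*d; print(P); delta(P,down(y-np.pi/2))
"
```

```text
[613.7  65.7  52. ] mach -17.2 -96.8
[605.9 127.7  52. ] mach -17.5 -34.3
[598.2 189.5  52. ] mach -17.7 28.0
[590.6 251.5  52. ] mach -17.9 90.5
[615, 70.1] -15.4 -92.5
[605.5, 68.4] -25.0 -93.1
[599.8, 133.9] -22.8 -27.4
[597.1, 129.5] -26.0 -31.4
[599.5, 192.2] -16.2 30.6
[596.8, 193.7] -18.7 32.4
[590.2, 253.3] -18.1 92.3
[588.7, 252.2] -19.7 91.4
[ 444.73503602 -302.27507547   70.        ]
turn [ 0.022 -0.006  0.175] | 10.1 deg  shift [109.1 -19.6  80.1]
```

```bash
python3 -m handwheel '[[[0.022,-0.006,0],[11,-2,4],1],[[0,0,0.06],[15,-2,6],1],[[0,0,0.06],[16,-1,8],1],[[0,0,0.055],[17,0,10],1],[[0,0,0],[17,0,10],1],[[0,0,0],[17,0,10],1],[[0,0,0],[13,0,10],1],[[0,0,0],[8,0,10],1],[[0,0,0],[0,0,0],1],[[0,0,0],[0,0,0],1]]';
python3 -c "
from h import *
st(); im=shot('wrist','w27');find(im,'clevis0')
y=-.243;d=np.array([np.cos(y),np.sin(y),0])
P=np.array([452.5,-304.2,19])-8*d; print(P); delta(P,down(y-np.pi/2))"
```

```text
t: 31.65
ee_pos: [419.8, -309.0, 79.2]
orientation: [-1.925, 2.478, -0.003]
ft_force: [-0.1, -0.1, -0.3]
width: 88.1
t 31.65 pos [ 419.8 -309.    79.2] x [-0.247 -0.969 -0.002] z [ 0.004  0.001 -1.   ] F [-0.1 -0.1 -0.3] w 88.1 q [-0.66  0.51  1.95  0.    0.68  1.16]
clevis0 spot 0.78 [ 350.  -352.6   14.3] px [356. 296.] {}
clevis0 spot 0.7 [ 441.8 -435.1   13.6] px [446. 158.] {}
clevis0 spot 0.58 [ 449.7 -307.5   15.8] px [269. 191.] {}
clevis0 spot 0.56 [ 272.4 -224.6   10.4] px [231. 398.] {}
[ 444.73503602 -302.27507547   19.        ]
turn [-0.004  0.001 -0.006] | 0.4 deg  shift [-12.1 -22.1  60.7]
```

View pics/w27.png

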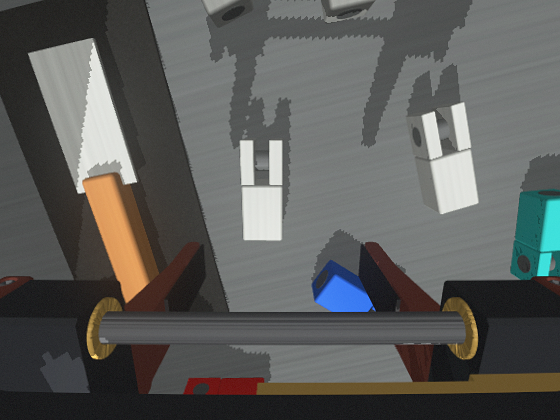

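```bash
python3 -c "
from h import *
im=shot('wrist')
m,y=clev(ray(im,[(243,240),(282,240),(282,141),(240,141)],28),'A')
d=np.array([np.cos(y),np.sin(y),0])
P=m-8*d; P[2]=19; delta(P,down(y-np.pi/2))"; python3 -m handwheel '[[[-0.004,0.001,0],[-6,-8,0],1],[[0,0,0],[-5,-10,0],1],[[0,0,0],[-1,-4,10],1],[[0,0,0],[0,0,12],1],[[0,0,0],[0,0,12],1],[[0,0,0],[0,0,12],1],[[0,0,0],[0,0,8],1],[[0,0,0],[0,0,2],1],[[0,0,0],[0,0,0],1],[[0,0,0],[0,0,0],1]]';
python3 -c "
from h import *
st()
y=-.243;d=np.array([np.cos(y),np.sin(y),0])
P=np.array([452.5,-304.2,19])-8*d; print(P); delta(P,down(y-np.pi/2))"
```

```text
A mid [ 452.5 -303.5   28. ] len 68.4 yaw -0.25
turn [-0.005  0.001  0.002] | 0.3 deg  shift [-12.8 -21.6  61. ]
t: 32.63
ee_pos: [451.0, -298.5, 19.2]
orientation: [-1.936, 2.472, -0.005]
ft_force: [0.4, 0.4, -0.5]
width: 87.5
t 32.63 pos [ 451.  -298.5   19.2] x [-0.24  -0.971  0.001] z [ 0.003 -0.001 -1.   ] F [ 0.4  0.4 -0.5] w 87.5 q [-0.61  0.63  1.92  0.    0.59  1.21]
[ 444.73503602 -302.27507547   19.        ]
turn [-0.003 -0.001  0.001] | 0.2 deg  shift [5.1 5.2 0.2]
```

```bash
python3 -m handwheel '[[[0,0,0],[4.5,5,0],1],[[0,0,0],[0,0,0],0],[[0,0,0],[0,0,0],0],[[0,0,0],[0,0,0],0],[[0,0,0],[0,0,0],0],[[0,0,0],[0,0,0],0],[[0,0,0],[0,0,0],0],[[0,0,0],[0,0,0],0],[[0,0,0],[0,0,0],0],[[0,0,0],[0,0,0],0]]';python3 -m handwheel '[[[0,0,0],[0,0,0],0],[[0,0,0],[0,0,0],0],[[0,0,0],[0,0,0],0],[[0,0,0],[0,0,0],0],[[0,0,0],[0,0,0],0],[[0,0,0],[0,0,-8],0],[[0,0,0],[0,0,-16],0],[[0,0,0],[0,0,-20],0],[[0,0,0],[0,0,-24],0],[[0,0,0],[0,0,-24],0]]';
python3 -c "
from h import *
st(); shot('wrist','w28')
P=mach(-28,92,150); delta(P,DN)"
```

```text
t: 33.47
ee_pos: [445.5, -303.3, 21.7]
orientation: [-1.935, 2.472, -0.011]
ft_force: [-0.5, 3.1, 0.3]
width: 31.2
t: 34.3
ee_pos: [440.2, -299.6, 111.7]
orientation: [1.935, -2.472, -0.012]
ft_force: [0.9, -0.7, -1.6]
width: 27.8
t 34.3 pos [ 440.2 -299.6  111.7] x [-0.24  -0.971 -0.003] z [-0.006  0.005 -1.   ] F [ 0.9 -0.7 -1.6] w 27.8 q [-0.62  0.47  1.91  0.    0.78  1.19]
turn [ 0.001  0.001 -0.362] | 20.8 deg  shift [-569.9   -1.2  -33.4]
```

View pics/w28.png

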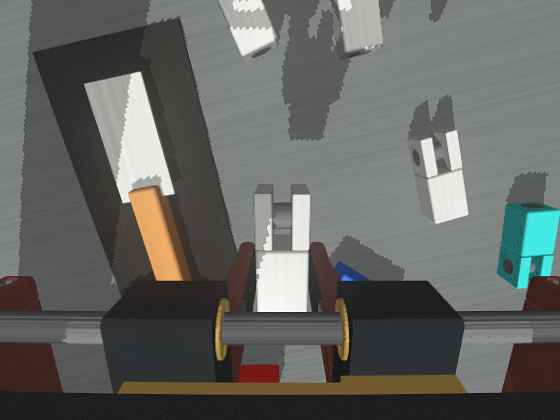

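```bash
python3 -m handwheel '[[[0,0,-0.12],[0,0,-14],0],[[0,0,-0.12],[0,0,-13],0],[[0,0,-0.122],[0,0,-8],0],[[0,0,0],[-37,-14,0],0],[[0,0,0],[-37,-14,0],0],[[0,0,0],[-37,-14,0],0],[[0,0,0],[-37,-14,0],0],[[0,0,0],[-37,-14,0],0],[[0,0,0],[-37,-14,0],0],[[0,0,0],[-37,-14,0],0]]';
python3 -c "
from h import *
st()
P=mach(-27,92,150); delta(P,DN)"
```

```text
t: 35.18
ee_pos: [505.6, -29.4, 155.2]
orientation: [2.356, -2.078, 0.011]
ft_force: [0.9, -0.1, -3.6]
width: 27.7
t 35.18 pos [505.6 -29.4 155.2] x [ 0.125 -0.992  0.006] z [ 0.005 -0.005 -1.   ] F [ 0.9 -0.1 -3.6] w 27.7 q [-0.08  0.36  1.95 -0.01  0.83  1.37]
turn [-0.005 -0.006  0.005] | 0.5 deg  shift [-269.6 -110.3    4.2]
```

```bash
python3 -m handwheel '[[[-0.005,-0.006,0.005],[-37,-14,0],0],[[0,0,0],[-37,-14,0],0],[[0,0,0],[-37,-14,0],0],[[0,0,0],[-37,-14,0],0],[[0,0,0],[-36,-14,0],0],[[0,0,0],[-35,-14,0],0],[[0,0,0],[-25,-10,0],0],[[0,0,0],[-10,-3,0],0],[[0,0,0],[0,0,0],0],[[0,0,0],[0,0,0],0]]';
python3 -c "
from h import *
st(); im=shot('wrist','w29')
for q in ('pocket0','clevis0'): find(im,q)
P=mach(-26.5,92,100); delta(P,DN)"
```

```text
t: 36.02
ee_pos: [568.4, 255.9, 151.6]
orientation: [2.358, -2.072, -0.005]
ft_force: [-0.5, 0.1, -2.4]
width: 27.8
t 36.02 pos [568.4 255.9 151.6] x [ 0.129 -0.992 -0.001] z [-0.004  0.    -1.   ] F [-0.5  0.1 -2.4] w 27.8 q [0.4  0.52 1.68 0.   0.94 1.84]
pocket0 spot 0.98 [602.  131.1  52.3] px [434. 195.] {}
pocket0 spot 0.94 [593.1 192.7  51.1] px [359. 195.] {}
pocket0 spot 0.83 [586.5 257.1  51.8] px [282. 193.] {}
pocket0 spot 0.63 [612.1  71.1  49.7] px [503. 192.] {}
clevis0 spot 0.71 [573.7 250.7 145.7] px [291. 254.] {}
turn [0.004 0.001 0.007] | 0.4 deg  shift [  4.2 -13.1  51.9]
```

View pics/w29.png

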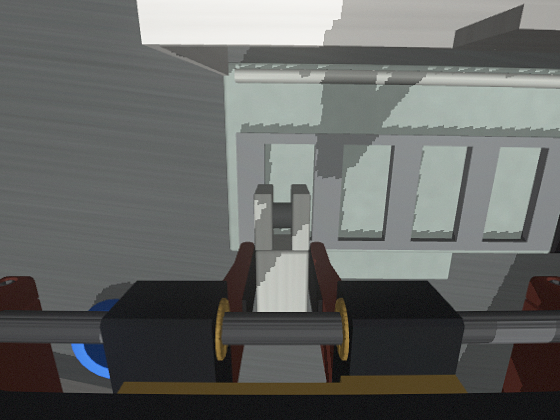

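```bash
python3 -c "
from h import *
im=shot('wrist'); crop(im,'w30',225,120,560,265,2.4)"
```

```text
(no output)
```

View pics/w30.png

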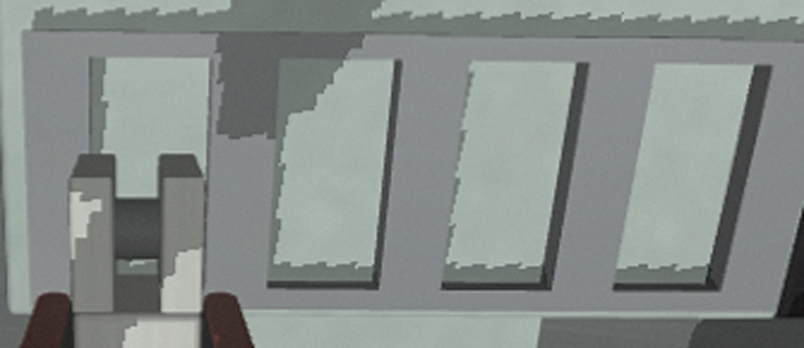

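```bash
python3 -c "
from h import *
im=shot('wrist')
for k,c in ((2,[(279,58),(402,59),(380,290),(268,288)]),(1,[(470,61),(589,62),(552,292),(442,290)]),(0,[(655,63),(771,65),(723,293),(613,290)])):
    W=ray(im,np.array(c)/2.4+[225,120],58); m=W.mean(0)-MO; print(k,[( (w-MO)@MD, (w-MO)@ML) for w in W.round(1)],'mach',round(m@MD,1),round(m@ML,1))
"
```

```text
2 [(np.float64(20.028585915146795), np.float64(49.15583125367307)), (np.float64(20.104859939273943), np.float64(8.856896003802717)), (np.float64(-60.55286666411123), np.float64(8.207943637621433)), (np.float64(-60.05739794818393), np.float64(48.23648983594768))] mach -20.1 28.6
1 [(np.float64(19.706766358465998), np.float64(-13.657355516088401)), (np.float64(19.878810148424282), np.float64(-53.16204385727565)), (np.float64(-60.9774781821316), np.float64(-53.787053781999155)), (np.float64(-60.406671044076674), np.float64(-13.969040531572594))] mach -20.5 -33.7
0 [(np.float64(19.81447282055924), np.float64(-75.41436644859729)), (np.float64(19.787954883346817), np.float64(-114.89511234832678)), (np.float64(-61.11270723237047), np.float64(-116.7234638568038)), (np.float64(-60.1243452962704), np.float64(-75.94855563271004))] mach -20.4 -95.7
```

```bash
cat >> h.py <<'E'
def PK(k): return np.array([-20.0,-94.9+62*k+0.2])
E
python3 -c "
from h import *
st(); a=PK(3); delta(mach(a[0]-7,a[1],100),DN)"
```

```text
t 36.27 pos [568.9 254.4 152.3] x [ 0.126 -0.992 -0.001] z [-0.004  0.001 -1.   ] F [-0.2  0.6 -2.8] w 27.8 q [0.4  0.52 1.68 0.   0.94 1.84]
turn [0.003 0.001 0.006] | 0.4 deg  shift [  4.8 -12.2  52.2]
```

```bash
python3 -m handwheel '[[[0.003,0.001,0.006],[2,-6,10],0],[[0,0,0],[2,-4,12],0],[[0,0,0],[0,-1,12],0],[[0,0,0],[0,0,10],0],[[0,0,0],[0,0,4],0],[[0,0,0],[0,0,0],0],[[0,0,0],[0,0,0],0],[[0,0,0],[0,0,0],0],[[0,0,0],[0,0,0],0],[[0,0,0],[0,0,0],0]]';
python3 -c "
from h import *
st(); a=PK(3); delta(mach(a[0]-7,a[1],71),DN); im=shot('wrist','w31')"
```

```text
t: 37.1
ee_pos: [581.1, 247.4, 97.6]
orientation: [2.343, -2.088, -0.002]
ft_force: [-1.3, -0.3, -2.2]
width: 27.8
t 37.1 pos [581.1 247.4  97.6] x [ 0.114 -0.993  0.001] z [-0.003 -0.001 -1.   ] F [-1.3 -0.3 -2.2] w 27.8 q [ 0.38  0.6   1.69 -0.    0.86  1.84]
turn [ 0.003 -0.001 -0.005] | 0.4 deg  shift [-3.8 -0.9 26.6]
```

View pics/w31.png

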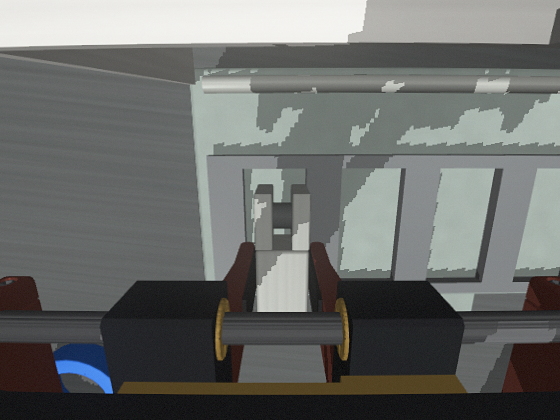

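```bash
python3 -m handwheel '[[[0.003,-0.001,-0.005],[-3.5,-0.5,0],0],[[0,0,0],[0,0,0],0],[[0,0,0],[0,0,5],0],[[0,0,0],[0,0,5],0],[[0,0,0],[0,0,5],0],[[0,0,0],[0,0,4],0],[[0,0,0],[0,0,0],0],[[0,0,0],[0,0,0],0],[[0,0,0],[0,0,0],0],[[0,0,0],[0,0,0],0]]';
python3 -c "
from h import *
st(); a=PK(3); delta(mach(a[0]-7,a[1],71),DN); im=shot('wrist','w32')"
```

```text
t: 37.98
ee_pos: [581.6, 251.9, 77.5]
orientation: [-2.35, 2.082, -0.001]
ft_force: [-0.1, -0.4, -3.5]
width: 27.6
t 37.98 pos [581.6 251.9  77.5] x [ 0.121 -0.993 -0.001] z [ 0.002  0.001 -1.   ] F [-0.1 -0.4 -3.5] w 27.6 q [ 0.39  0.63  1.69 -0.    0.82  1.84]
turn [-0.002  0.001  0.001] | 0.1 deg  shift [0.7 0.2 6.4]
```

View pics/w32.png

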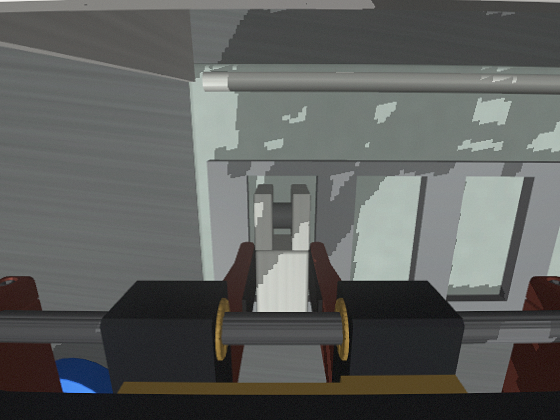

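```bash
python3 -m handwheel '[[[0,0,0],[0,0,3],0],[[0,0,0],[0,0,2.5],0],[[0,0,0],[0,0,0],0],[[0,0,0],[0,0,0],0.4],[[0,0,0],[0,0,0],0.45],[[0,0,0],[0,0,0],0.5],[[0,0,0],[0,0,0],0.5],[[0,0,0],[0,0,-3],0.5],[[0,0,0],[0,0,-8],0.5],[[0,0,0],[0,0,-15],0.5]]';
python3 -c "
from h import *
st()"
```

```text
t: 38.87
ee_pos: [581.8, 251.9, 98.5]
orientation: [-2.35, 2.082, -0.001]
ft_force: [-0.6, 0.6, -0.5]
width: 44.2
t 38.87 pos [581.8 251.9  98.5] x [ 0.12  -0.993 -0.   ] z [ 0.002  0.001 -1.   ] F [-0.6  0.6 -0.5] w 44.2 q [ 0.39  0.6   1.69 -0.    0.85  1.84]
```

```bash
python3 -m handwheel '[[[0,0,0],[0,0,-20],0.5],[[0,0,0],[0,0,-25],0.5],[[0,0,0],[30,5,-15],0.6],[[0,0,0],[38,4,0],1],[[0,0,0],[40,4,0],1],[[0,0,0],[40,4,0],1],[[0,0,0],[40,4,0],1],[[0,0,0],[40,4,0],1],[[0,0,0],[40,4,0],1],[[0,0,0],[40,4,0],1]]';
python3 -c "
from h import *
st();im=shot('top'); crop(im,'t33',340,160,470,280,6); crop(im,'t33m',125,125,300,225,4); find(im,'clevis0',n=9)"
```

```text
t: 39.7
ee_pos: [592.1, -60.0, 174.3]
orientation: [-2.352, 2.056, -0.019]
ft_force: [1.4, -0.0, -0.8]
width: 87.6
t 39.7 pos [592.1 -60.  174.3] x [ 0.134 -0.991 -0.002] z [ 0.021  0.005 -1.   ] F [ 1.4 -0.  -0.8] w 87.6 q [-0.12  0.44  1.75  0.01  0.93  1.31]
clevis0 spot 0.8 [ 583.6 -384.    12. ] px [404. 194.] {}
clevis0 spot 0.78 [ 347.7 -350.8   14.5] px [393. 283.] {}
clevis0 spot 0.76 [592.  254.3  64.2] px [160. 183.] {}
clevis0 spot 0.74 [ 367.9 -500.5   14.3] px [449. 276.] {}
clevis0 spot 0.69 [ 443.7 -429.1   13.5] px [422. 247.] {}
clevis0 spot 0.68 [ 275.5 -218.1   11.6] px [342. 310.] {}
clevis0 spot 0.58 [ 606.9 -304.3   15.2] px [375. 185.] {}
clevis0 spot 0.4 [613.5  68.1  48.2] px [234. 178.] {}
```

View pics/t33.png

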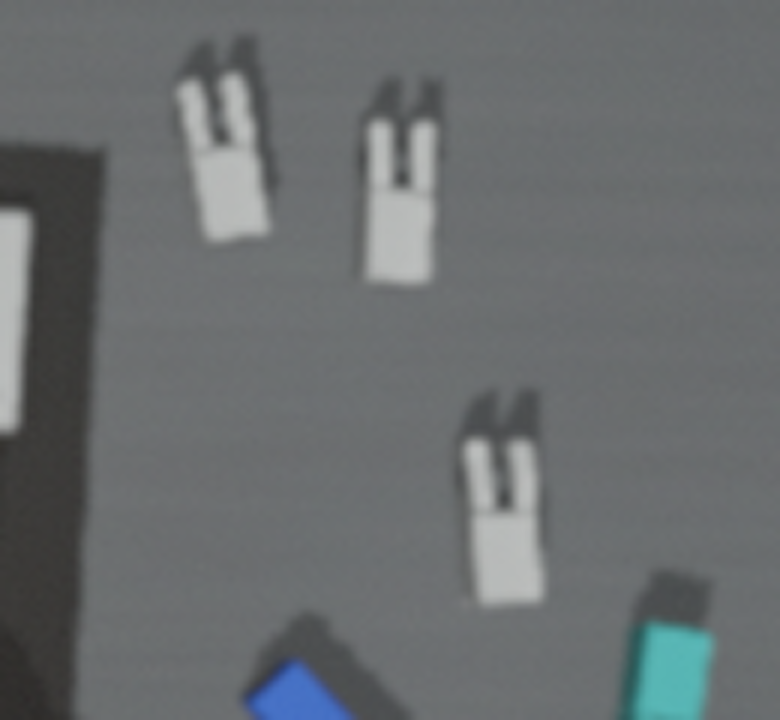

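View pics/t33m.png

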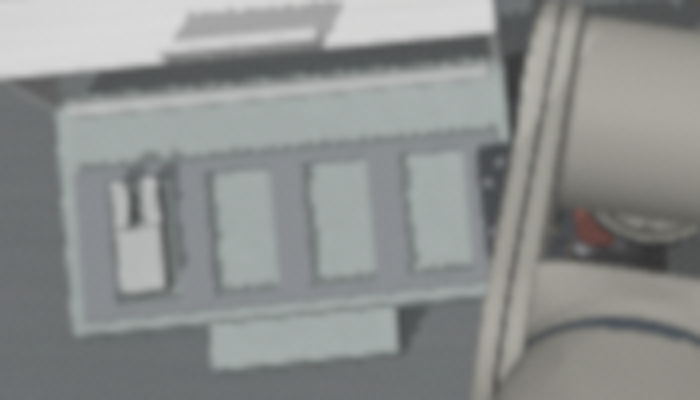

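```bash
python3 -c "
from h import *
im=shot('top')
f=lambda c,n: clev(ray(im,np.array(c)/6+[340,160],28),n)
mC,yC=f([(207,242),(268,234),(240,72),(178,82)],'C')
f([(365,281),(432,283),(438,120),(366,120)],'D')
f([(480,605),(543,602),(534,437),(462,438)],'B')
d=np.array([np.cos(yC),np.sin(yC),0]); P=mC-8*d; P[2]=80; delta(P,down(yC-np.pi/2))
v=ray(im,np.array([(118,297),(165,292),(157,176),(112,180)])/4+[125,125],78); m,y=clev(v,'in3'); print((m-MO)@MD,(m-MO)@ML)"
```

```text
C mid [ 600.8 -307.7   28. ] len 72.3 yaw 0.172
D mid [ 582.9 -385.9   28. ] len 71.9 yaw -0.03
B mid [ 443.5 -430.4   28. ] len 72.2 yaw 0.069
turn [-0.022  0.002 -0.043] | 2.8 deg  shift [246.4  33.4  92.8]
in3 mid [588.7 252.3  78. ] len 74.0 yaw 0.097
-19.68810360058692 91.49378686540233
```

```bash
python3 -m handwheel '[[[-0.02,0,-0.04],[36,5,0],1],[[0,0,0],[38,5,0],1],[[0,0,0],[38,5,0],1],[[0,0,0],[38,6,5],1],[[0,0,0],[34,6,12],1],[[0,0,0],[26,5,15],1],[[0,0,0],[12,2,15],1],[[0,0,0],[0,0,15],1],[[0,0,0],[0,0,8],1],[[0,0,0],[0,0,0],1]]';
python3 -c "
from h import *
st();im=shot('wrist','w34')
y=.172;d=np.array([np.cos(y),np.sin(y),0]); P=np.array([600.8,-307.7,80])-8*d;delta(P,down(y-np.pi/2))"
```

```text
t: 40.68
ee_pos: [602.2, -283.4, 107.3]
orientation: [-2.41, 2.004, -0.009]
ft_force: [0.6, 0.5, -0.8]
width: 88.0
t 40.68 pos [ 602.2 -283.4  107.3] x [ 0.182 -0.983  0.   ] z [ 0.009  0.002 -1.   ] F [ 0.6  0.5 -0.8] w 88.0 q [-0.46  0.62  1.61  0.01  0.9   0.92]
turn [-0.01  -0.     0.012] | 0.9 deg  shift [23.7 14.4 27.9]
```

View pics/w34.png

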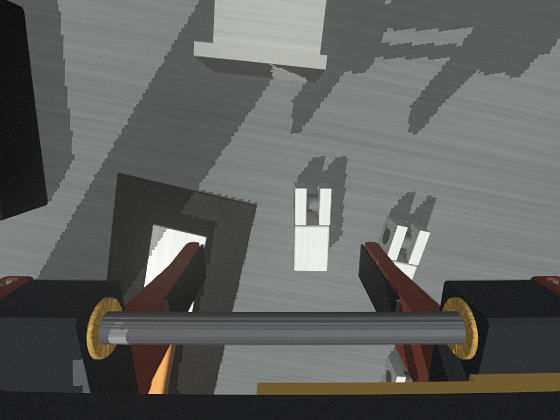

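```bash
python3 -c "
from h import *
im=shot('wrist')
m,y=clev(ray(im,[(295,271),(328,270),(330,188),(295,188)],28),'C')
d=np.array([np.cos(y),np.sin(y),0])
P=m-8*d; P[2]=60; delta(P,down(y-np.pi/2))"; python3 -m handwheel '[[[-0.01,0,0.005],[8,5,0],0.6],[[0,0,0],[8,5,0],0.6],[[0,0,0],[5,3,5],0.6],[[0,0,0],[0,0,10],0.6],[[0,0,0],[0,0,12],0.6],[[0,0,0],[0,0,12],0.6],[[0,0,0],[0,0,5],0.6],[[0,0,0],[0,0,0],0.6],[[0,0,0],[0,0,0],0.6],[[0,0,0],[0,0,0],0.6]]';
python3 -c "
from h import *
st();im=shot('wrist','w35')
y=.172;d=np.array([np.cos(y),np.sin(y),0]); P=np.array([600.8,-307.7,19.5])-8*d;delta(P,down(y-np.pi/2))"
```

```text
C mid [ 600.4 -308.9   28. ] len 69.3 yaw 0.199
turn [-0.011 -0.001 -0.015] | 1.0 deg  shift [24.7 15.7 48.7]
t: 41.62
ee_pos: [594.9, -306.6, 63.0]
orientation: [2.414, -2.011, 0.005]
ft_force: [-0.1, 1.0, 0.6]
width: 52.8
t 41.62 pos [ 594.9 -306.6   63. ] x [ 0.181 -0.984  0.003] z [ 0.002 -0.002 -1.   ] F [-0.1  1.   0.6] w 52.8 q [-0.49  0.69  1.61 -0.    0.84  0.9 ]
turn [-0.002 -0.003  0.01 ] | 0.6 deg  shift [ 1.9  2.6 43.7]
```

View pics/w35.png

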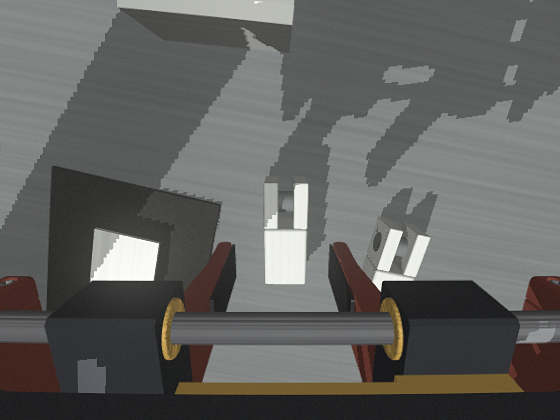

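```bash
python3 -m handwheel '[[[0,-0.003,0],[2,3,6],0.6],[[0,0,0],[0,0,10],0.6],[[0,0,0],[0,0,12],0.6],[[0,0,0],[0,0,9],0.6],[[0,0,0],[0,0,4],0.6],[[0,0,0],[0,0,0],0.6],[[0,0,0],[0,0,0],0.6],[[0,0,0],[0,0,0],0],[[0,0,0],[0,0,0],0],[[0,0,0],[0,0,0],0]]';
python3 -c "
from h import *
st()
y=.185;d=np.array([np.cos(y),np.sin(y),0]); P=np.array([600.6,-308.3,20]);Rm,p=tool(); print(Rm.T@(P-p))"
python3 -m handwheel '[[[0,0,0],[0,0,0],0],[[0,0,0],[0,0,0],0],[[0,0,0],[0,0,0],0],[[0,0,0],[0,0,0],0],[[0,0,0],[0,0,0],0],[[0,0,0],[0,0,0],0],[[0,0,0],[0,0,0],0],[[0,0,0],[0,0,0],0],[[0,0,0],[0,0,0],0],[[0,0,0],[0,0,0],0]]';
python3 -c "
from h import *
st();P=np.array([600.6,-308.3,20]);Rm,p=tool(); print(Rm.T@(P-p))"
```

```text
t: 42.5
ee_pos: [592.8, -309.4, 18.1]
orientation: [-2.413, 2.009, -0.003]
ft_force: [0.3, 0.4, -1.6]
width: 36.2
t 42.5 pos [ 592.8 -309.4   18.1] x [ 0.181 -0.983  0.   ] z [ 0.003  0.    -1.   ] F [ 0.3  0.4 -1.6] w 36.2 q [-0.5   0.76  1.62  0.    0.77  0.89]
[ 0.29957897 -7.88407337 -1.82997071]
t: 43.33
ee_pos: [592.8, -309.3, 18.7]
orientation: [-2.413, 2.009, -0.004]
ft_force: [0.6, -0.2, -1.7]
width: 28.0
t 43.33 pos [ 592.8 -309.3   18.7] x [ 0.181 -0.983  0.   ] z [ 0.003  0.    -1.   ] F [ 0.6 -0.2 -1.7] w 28.0 q [-0.5   0.76  1.62  0.    0.77  0.89]
[ 0.44195385 -7.90006774 -1.30333178]
```

```bash
python3 -m handwheel '[[[0,0,0],[0,0,-8],0],[[0,0,0],[0,0,-18],0],[[0,0,0],[0,0,-24],0],[[0,0,0],[0,0,-24],0],[[0,0,0],[0,0,-24],0],[[0,0,0],[0,0,-18],0],[[0,0,0.03],[-20,4,-6],0],[[0,0,0.03],[-32,4,0],0],[[0,0,0],[-38,2,0],0],[[0,0,0],[-38,2,0],0]]';
python3 -c "
from h import *
st(); a=PK(2); delta(mach(a[0]-7.9,a[1],140),DN)"
```

```text
t: 44.17
ee_pos: [563.8, -188.0, 151.2]
orientation: [-2.338, 2.093, -0.014]
ft_force: [0.6, 0.6, -2.6]
width: 27.9
t 44.17 pos [ 563.8 -188.   151.2] x [ 0.111 -0.994  0.004] z [ 0.009 -0.003 -1.   ] F [ 0.6  0.6 -2.6] w 27.9 q [-0.34  0.48  1.76 -0.    0.9   1.12]
turn [-0.008 -0.004 -0.009] | 0.8 deg  shift [-372.6  -65.8   10.2]
```

```bash
python3 -m handwheel '[[[-0.008,-0.004,-0.009],[-37,-7,0],0],[[0,0,0],[-39,-7,0],0],[[0,0,0],[-39,-7,0],0],[[0,0,0],[-39,-7,0],0],[[0,0,0],[-39,-7,0],0],[[0,0,0],[-39,-7,0],0],[[0,0,0],[-39,-7,0],0],[[0,0,0],[-39,-7,0],0],[[0,0,0],[-30,-5,0],0],[[0,0,0],[-5,0,0],0]]';
python3 -c "
from h import *
st(); a=PK(2); delta(mach(a[0]-7.9,a[1],100),DN);shot('wrist','w36')"
```

```text
t: 45.0
ee_pos: [581.0, 182.8, 159.6]
orientation: [-2.345, 2.08, -0.007]
ft_force: [-0.2, 0.1, -1.6]
width: 27.6
t 45.0 pos [581.  182.8 159.6] x [ 0.119 -0.993 -0.001] z [ 0.008  0.002 -1.   ] F [-0.2  0.1 -1.6] w 27.6 q [ 0.29  0.48  1.72 -0.    0.93  1.74]
turn [-0.008  0.001 -0.   ] | 0.5 deg  shift [-5.8 -7.3 59.7]
```

View pics/w36.png

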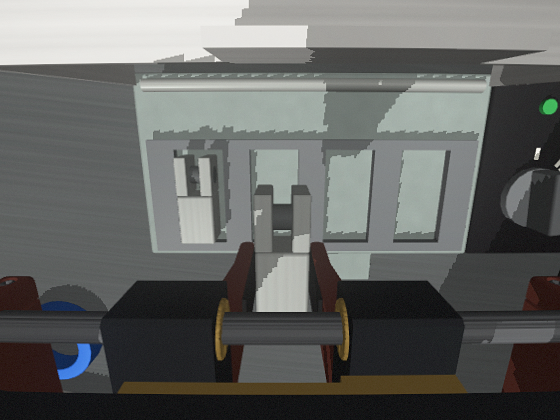

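```bash
python3 -m handwheel '[[[-0.008,0.001,0],[-2,-2,4],0],[[0,0,0],[-1,-2,10],0],[[0,0,0],[0,0,14],0],[[0,0,0],[0,0,14],0],[[0,0,0],[0,0,12],0],[[0,0,0],[0,0,6],0],[[0,0,0],[0,0,0],0],[[0,0,0],[0,0,0],0],[[0,0,0],[0,0,0],0],[[0,0,0],[0,0,0],0]]';
python3 -c "
from h import *
st(); a=PK(2); delta(mach(a[0]-7.9,a[1],75),DN)"
```

```text
t: 45.88
ee_pos: [585.1, 176.2, 94.7]
orientation: [2.339, -2.091, -0.001]
ft_force: [0.2, -0.2, -1.9]
width: 27.8
t 45.88 pos [585.1 176.2  94.7] x [ 0.112 -0.994  0.003] z [-0.003 -0.003 -1.   ] F [ 0.2 -0.2 -1.9] w 27.8 q [ 0.27  0.58  1.74 -0.    0.83  1.73]
turn [ 0.004 -0.003 -0.008] | 0.5 deg  shift [-13.   -4.5  19.7]
```

```bash
python3 -m handwheel '[[[0.004,-0.003,-0.008],[-6,-2,0],0],[[0,0,0],[-6,-2,0],0],[[0,0,0],[0,0,0],0],[[0,0,0],[0,0,0],0],[[0,0,0],[0,0,0],0],[[0,0,0],[0,0,0],0],[[0,0,0],[0,0,0],0],[[0,0,0],[0,0,0],0],[[0,0,0],[0,0,0],0],[[0,0,0],[0,0,0],0]]';
python3 -c "
from h import *
st(); a=PK(2); delta(mach(a[0]-7.9,a[1],75),DN); shot('wrist','w37')"
```

```text
t: 46.72
ee_pos: [589.4, 191.2, 97.6]
orientation: [-2.349, 2.078, -0.004]
ft_force: [1.1, 0.1, -2.6]
width: 27.8
t 46.72 pos [589.4 191.2  97.6] x [ 0.122 -0.993 -0.002] z [ 0.005  0.002 -1.   ] F [ 1.1  0.1 -2.6] w 27.8 q [0.29 0.58 1.72 0.   0.83 1.74]
turn [-0.005  0.002  0.002] | 0.4 deg  shift [ 1.5  1.7 22.5]
```

View pics/w37.png

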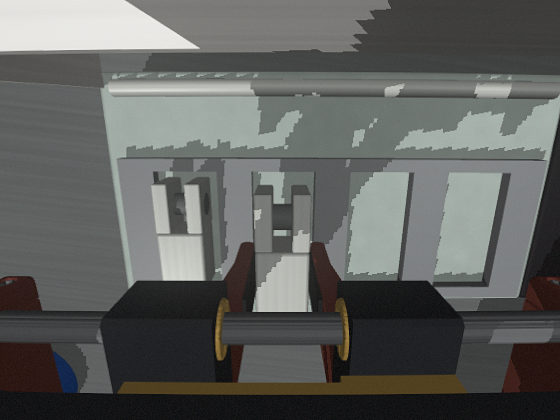

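Centred over pocket 2 (opening columns 253–313, clevis 255–310). Lowering.

```bash
python3 -m handwheel '[[[-0.005,0.002,0.002],[1,1.5,4],0],[[0,0,0],[0,0,6],0],[[0,0,0],[0,0,6],0],[[0,0,0],[0,0,5],0],[[0,0,0],[0,0,0],0],[[0,0,0],[0,0,0],0],[[0,0,0],[0,0,0],0],[[0,0,0],[0,0,0],0],[[0,0,0],[0,0,0],0],[[0,0,0],[0,0,0],0]]';
python3 -c "
from h import *
st(); a=PK(2); delta(mach(a[0]-7.9,a[1],70),DN); shot('wrist','w38')"
```

```text
t: 47.6
ee_pos: [587.4, 189.4, 73.2]
orientation: [2.349, -2.083, -0.001]
ft_force: [-0.1, -0.3, -2.3]
width: 27.7
t 47.6 pos [587.4 189.4  73.2] x [ 0.119 -0.993  0.001] z [-0.002 -0.001 -1.   ] F [-0.1 -0.3 -2.3] w 27.7 q [ 0.29  0.62  1.73 -0.    0.79  1.74]
turn [ 0.002 -0.001 -0.   ] | 0.1 deg  shift [-0.1 -0.6  3.2]
```

View pics/w38.png

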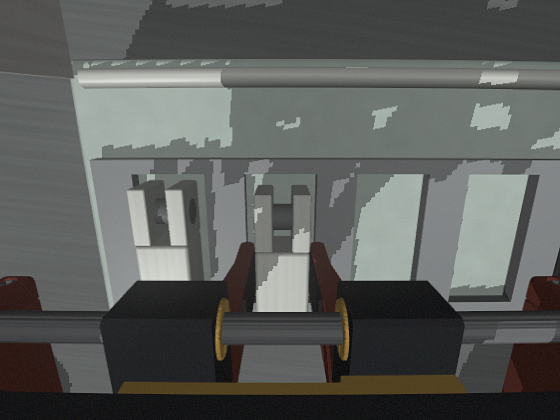

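Release and return towards clevis D.

```bash
python3 -m handwheel '[[[0,0,0],[0,0,3],0],[[0,0,0],[0,0,0],0],[[0,0,0],[0,0,0],0.4],[[0,0,0],[0,0,0],0.45],[[0,0,0],[0,0,0],0.48],[[0,0,0],[0,0,0],0.48],[[0,0,0],[0,0,-4],0.48],[[0,0,0],[0,0,-12],0.48],[[0,0,0],[0,0,-22],0.48],[[0,0,0],[0,0,-30],0.48]]';
python3 -m handwheel '[[[0,0,0],[0,0,-20],0.5],[[0,0,0],[20,2,-5],0.5],[[0,0,0],[38,4,0],0.6],[[0,0,0],[40,4,0],0.6],[[0,0,0],[40,4,0],0.6],[[0,0,0],[40,4,0],0.6],[[0,0,0],[40,4,0],0.6],[[0,0,0],[40,4,0],0.6],[[0,0,0],[40,4,0],0.6],[[0,0,0],[40,4,0],0.6]]';
python3 -c "
from h import *
st();im=shot('top'); crop(im,'t39m',125,125,300,225,4); find(im,'clevis0',n=9,mins=.4);find(im,'scraper')
m=np.array([582.9,-385.9,28]);y=-.03
d=np.array([np.cos(y),np.sin(y),0]); P=m-8*d; P[2]=80; delta(P,down(y-np.pi/2))"
```

```text
t: 48.48
ee_pos: [585.0, 188.7, 137.4]
orientation: [2.344, -2.079, -0.007]
ft_force: [0.8, -0.3, -0.1]
width: 42.2
t: 49.32
ee_pos: [600.6, -153.9, 185.5]
orientation: [-2.354, 2.06, -0.021]
ft_force: [1.2, 0.4, 0.7]
width: 52.4
t 49.32 pos [ 600.6 -153.9  185.5] x [ 0.133 -0.991  0.001] z [ 0.019  0.001 -1.   ] F [1.2 0.4 0.7] w 52.4 q [-0.27  0.46  1.69  0.01  0.98  1.16]
clevis0 spot 0.83 [ 443.1 -430.8   11.3] px [422. 247.] {}
clevis0 spot 0.73 [598.  193.3  66.2] px [184. 181.] {}
clevis0 spot 0.72 [ 349.7 -349.9   14.7] px [392. 282.] {}
clevis0 spot 0.7 [591.3 253.9  64.8] px [160. 184.] {}
clevis0 spot 0.65 [ 364.4 -499.5   15. ] px [449. 277.] {}
clevis0 spot 0.52 [ 583.7 -384.1   13.7] px [405. 194.] {}
turn [-0.019 -0.     0.158] | 9.1 deg  shift [225.4  57.2 104.6]
```

View pics/t39m.png

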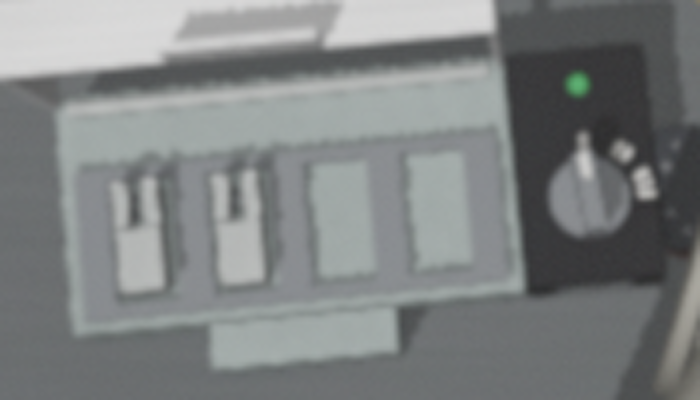

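```bash
python3 -m handwheel '[[[-0.019,0,0],[30,8,0],0.7],[[0,0,0],[34,9,0],0.7],[[0,0,0],[34,9,0],0.7],[[0,0,0],[34,9,5],0.7],[[0,0,0],[32,8,12],0.7],[[0,0,0],[24,6,15],0.7],[[0,0,0],[10,3,15],0.7],[[0,0,0.08],[0,0,15],0.7],[[0,0,0.078],[0,0,8],0.7],[[0,0,0],[0,0,0],0.7]]';
python3 -m handwheel '[[[0,0,0],[0,0,0],0.7],[[0,0,0],[0,0,0],0.7],[[0,0,0],[0,0,0],0.7],[[0,0,0],[0,0,0],0.7],[[0,0,0],[0,0,0],0.7],[[0,0,0],[0,0,0],0.7],[[0,0,0],[0,0,0],0.7],[[0,0,0],[0,0,0],0.7],[[0,0,0],[0,0,0],0.7],[[0,0,0],[0,0,0],0.7]]';
python3 -c "
from h import *
st();im=shot('wrist','w40')
m=np.array([582.9,-385.9,28]);y=-.03
d=np.array([np.cos(y),np.sin(y),0]); P=m-8*d; P[2]=60; delta(P,down(y-np.pi/2))"
```

```text
t: 50.3
ee_pos: [578.5, -353.5, 119.1]
orientation: [-2.191, 2.247, -0.005]
ft_force: [0.1, -0.1, -0.2]
width: 61.6
t: 51.13
ee_pos: [581.5, -348.3, 122.5]
orientation: [-2.207, 2.23, -0.009]
ft_force: [0.7, -0.5, -0.4]
width: 61.4
t 51.13 pos [ 581.5 -348.3  122.5] x [-0.011 -1.     0.001] z [ 0.007 -0.001 -1.   ] F [ 0.7 -0.5 -0.4] w 61.4 q [-0.56  0.62  1.57  0.    0.94  1.02]
turn [-0.007 -0.001  0.019] | 1.2 deg  shift [37.3  6.6 62.5]
```

View pics/w40.png

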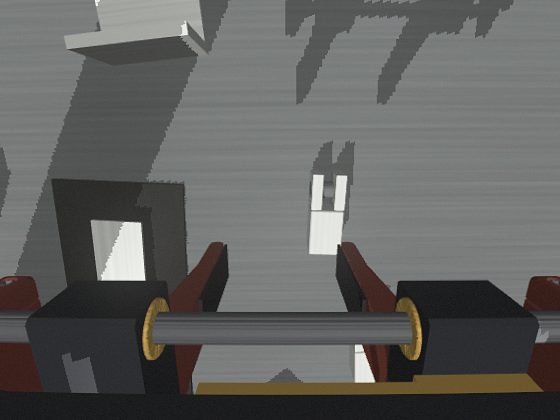

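```bash
python3 -c "
from h import *
im=shot('wrist')
m,y=clev(ray(im,[(309,253),(341,255),(347,175),(313,175)],28),'D')
d=np.array([np.cos(y),np.sin(y),0])
P=m-8*d; P[2]=60; print(P); delta(P,down(y-np.pi/2))"; python3 -m handwheel '[[[-0.007,0,0.02],[10,2,0],0.7],[[0,0,0],[12,2,5],0.7],[[0,0,0],[10,2,10],0.7],[[0,0,0],[3,0,13],0.7],[[0,0,0],[0,0,15],0.7],[[0,0,0],[0,0,10],0.7],[[0,0,0],[0,0,5],0.7],[[0,0,0],[0,0,0],0.7],[[0,0,0],[0,0,0],0.7],[[0,0,0],[0,0,0],0.7]]';
python3 -c "
from h import *
st()
m=np.array([582.9,-385.9,28]);y=-.03
d=np.array([np.cos(y),np.sin(y),0]); P=m-8*d; P[2]=19; delta(P,down(y-np.pi/2)); shot('wrist','w41')"
```

```text
D mid [ 582.4 -387.3   28. ] len 68.7 yaw -0.031
[ 574.4005825  -387.08005648   60.        ]
turn [-0.007 -0.001  0.021] | 1.3 deg  shift [38.8  7.1 62.4]
t: 52.07
ee_pos: [571.3, -389.3, 55.5]
orientation: [2.18, -2.26, -0.005]
ft_force: [0.6, -0.1, -0.7]
width: 61.4
t 52.07 pos [ 571.3 -389.3   55.5] x [-0.036 -0.999 -0.001] z [-0.004  0.001 -1.   ] F [ 0.6 -0.1 -0.7] w 61.4 q [-0.61  0.73  1.55 -0.    0.86  0.99]
turn [ 0.004  0.001 -0.006] | 0.4 deg  shift [-3.7 -3.6 36.5]
```

View pics/w41.png

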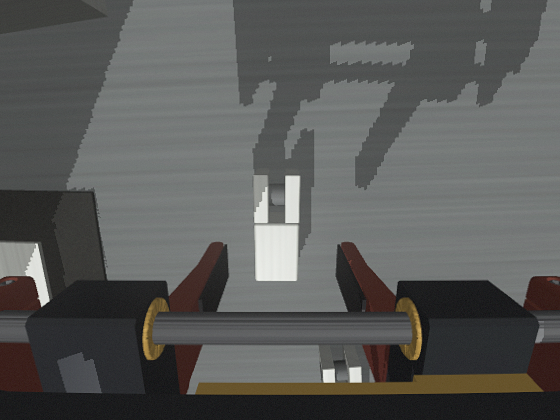

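```bash
python3 -m handwheel '[[[0.004,0,0],[-2.5,-3,4],0.7],[[0,0,0],[0,0,9],0.7],[[0,0,0],[0,0,11],0.7],[[0,0,0],[0,0,8],0.7],[[0,0,0],[0,0,3],0.7],[[0,0,0],[0,0,0],0.7],[[0,0,0],[0,0,0],0.5],[[0,0,0],[0,0,0],0],[[0,0,0],[0,0,0],0],[[0,0,0],[0,0,0],0]]';python3 -m handwheel '[[[0,0,0],[0,0,0],0],[[0,0,0],[0,0,0],0],[[0,0,0],[0,0,0],0],[[0,0,0],[0,0,0],0],[[0,0,0],[0,0,0],0],[[0,0,0],[0,0,0],0],[[0,0,0],[0,0,0],0],[[0,0,0],[0,0,0],0],[[0,0,0],[0,0,0],0],[[0,0,0],[0,0,0],0]]';
python3 -c "
from h import *
st();P=np.array([582.6,-386.8,20]);Rm,p=tool(); print(Rm.T@(P-p))"
```

```text
t: 52.95
ee_pos: [576.4, -386.5, 18.8]
orientation: [-2.181, 2.258, -0.005]
ft_force: [-0.2, -0.4, 0.0]
width: 38.2
t: 53.78
ee_pos: [576.5, -386.6, 19.3]
orientation: [-2.181, 2.258, -0.006]
ft_force: [0.4, 0.5, -0.7]
width: 27.7
t 53.78 pos [ 576.5 -386.6   19.3] x [-0.035 -0.999  0.001] z [ 0.004 -0.001 -1.   ] F [ 0.4  0.5 -0.7] w 27.7 q [-0.61  0.78  1.55  0.    0.8   1.  ]
[-0.02245833 -6.14471019 -0.6596422 ]
```

```bash
python3 -m handwheel '[[[0,0,0],[0,0,-8],0],[[0,0,0],[0,0,-18],0],[[0,0,0],[0,0,-24],0],[[0,0,0],[0,0,-24],0],[[0,0,0],[0,0,-24],0],[[0,0,0],[0,0,-20],0],[[0,0,-0.05],[-20,0,-10],0],[[0,0,-0.05],[-32,0,-2],0],[[0,0,-0.05],[-38,0,0],0],[[0,0,0],[-38,0,0],0]]';
python3 -c "
from h import *
st(); a=PK(1); delta(mach(a[0]-6.1,a[1],140),DN)"
```

```text
t: 54.62
ee_pos: [568.8, -262.2, 159.0]
orientation: [-2.343, 2.09, -0.012]
ft_force: [1.0, 0.3, -3.0]
width: 27.4
t 54.62 pos [ 568.8 -262.2  159. ] x [ 0.114 -0.994  0.004] z [ 0.007 -0.004 -1.   ] F [ 1.   0.3 -3. ] w 27.4 q [-0.45  0.51  1.68 -0.    0.95  1.01]
turn [-0.006 -0.004 -0.006] | 0.6 deg  shift [-384.8  -72.4   17.8]
```

```bash
python3 -m handwheel '[[[-0.006,-0.004,-0.006],[-37,-7,0],0],[[0,0,0],[-40,-7,0],0],[[0,0,0],[-40,-7,0],0],[[0,0,0],[-40,-7,0],0],[[0,0,0],[-40,-7,0],0],[[0,0,0],[-40,-7,0],0],[[0,0,0],[-40,-7,0],0],[[0,0,0],[-35,-7,0],0],[[0,0,0],[-20,-5,0],0],[[0,0,0],[-8,0,0],0]]';
python3 -m handwheel '[[[0,0,0],[0,0,5],0],[[0,0,0],[0,0,10],0],[[0,0,0],[0,0,12],0],[[0,0,0],[0,0,12],0],[[0,0,0],[0,0,10],0],[[0,0,0],[0,0,5],0],[[0,0,0],[0,0,0],0],[[0,0,0],[0,0,0],0],[[0,0,0],[0,0,0],0],[[0,0,0],[0,0,0],0]]';
python3 -c "
from h import *
st(); a=PK(1); delta(mach(a[0]-6.1,a[1],100),DN);shot('wrist','w42')"
```

```text
t: 55.45
ee_pos: [586.0, 100.2, 166.3]
orientation: [-2.349, 2.08, -0.007]
ft_force: [0.8, 0.1, -1.8]
width: 28.1
t: 56.28
ee_pos: [584.2, 94.7, 105.0]
orientation: [2.347, -2.088, 0.003]
ft_force: [0.6, 0.2, -2.4]
width: 27.7
t 56.28 pos [584.2  94.7 105. ] x [ 0.117 -0.993  0.001] z [ 0.001 -0.001 -1.   ] F [ 0.6  0.2 -2.4] w 27.7 q [ 0.14  0.54  1.78 -0.    0.82  1.6 ]
turn [-0.001 -0.001 -0.003] | 0.2 deg  shift [-31.8 -16.8   4.9]
```

View pics/w42.png

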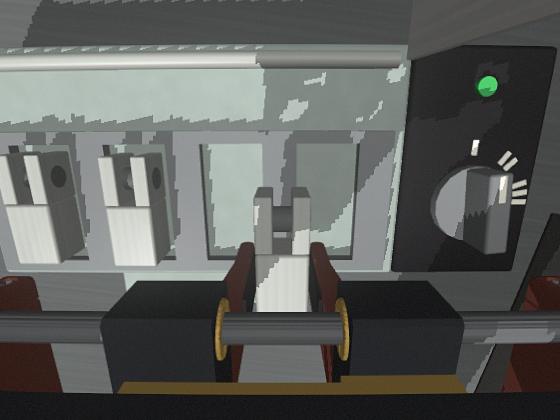

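```bash
python3 -m handwheel '[[[0,0,-0.003],[-10,-6,0],0],[[0,0,0],[-10,-5,0],0],[[0,0,0],[-7,-3,0],0],[[0,0,0],[-2,-1,0],0],[[0,0,0],[0,0,0],0],[[0,0,0],[0,0,0],0],[[0,0,0],[0,0,0],0],[[0,0,0],[0,0,0],0],[[0,0,0],[0,0,0],0],[[0,0,0],[0,0,0],0]]';
python3 -c "
from h import *
st(); a=PK(1); delta(mach(a[0]-6.1,a[1],75),DN);shot('wrist','w43')"
```

```text
t: 57.17
ee_pos: [598.3, 130.3, 107.2]
orientation: [-2.351, 2.079, -0.007]
ft_force: [0.6, -0.0, -2.2]
width: 28.0
t 57.17 pos [598.3 130.3 107.2] x [ 0.122 -0.993  0.001] z [ 0.005 -0.    -1.   ] F [ 0.6 -0.  -2.2] w 28.0 q [ 0.2   0.56  1.74 -0.    0.84  1.65]
turn [-0.005 -0.001  0.002] | 0.3 deg  shift [ 2.   1.6 32.2]
```

View pics/w43.png

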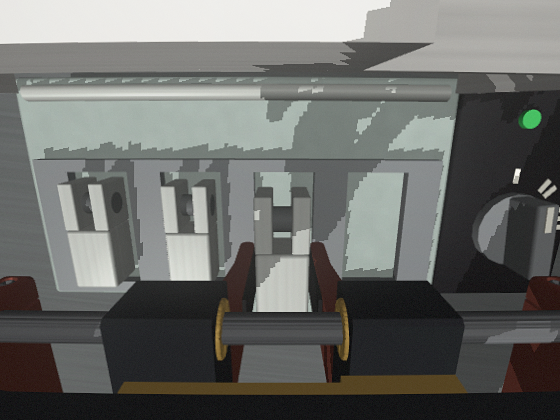

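```bash
python3 -m handwheel '[[[-0.005,0,0.002],[1.5,1.3,5],0],[[0,0,0],[0,0,8],0],[[0,0,0],[0,0,9],0],[[0,0,0],[0,0,7],0],[[0,0,0],[0,0,2],0],[[0,0,0],[0,0,0],0],[[0,0,0],[0,0,0],0],[[0,0,0],[0,0,0],0],[[0,0,0],[0,0,0],0],[[0,0,0],[0,0,0],0]]';
python3 -c "
from h import *
st(); a=PK(1); delta(mach(a[0]-6.1,a[1],71),DN);shot('wrist','w44')"
```

```text
t: 58.05
ee_pos: [596.4, 127.5, 71.5]
orientation: [2.347, -2.084, -0.001]
ft_force: [-0.8, -0.2, -2.6]
width: 27.6
t 58.05 pos [596.4 127.5  71.5] x [ 0.119 -0.993  0.001] z [-0.002 -0.002 -1.   ] F [-0.8 -0.2 -2.6] w 27.6 q [ 0.19  0.61  1.75 -0.    0.78  1.64]
turn [ 0.003 -0.001 -0.001] | 0.2 deg  shift [-0.6 -0.9  0.5]
```

View pics/w44.png

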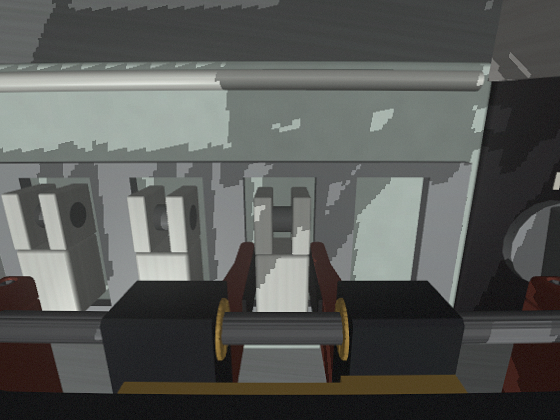

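```bash
python3 -m handwheel '[[[0,0,0],[0,0,1],0],[[0,0,0],[0,0,0],0],[[0,0,0],[0,0,0],0.4],[[0,0,0],[0,0,0],0.45],[[0,0,0],[0,0,0],0.48],[[0,0,0],[0,0,0],0.48],[[0,0,0],[0,0,-4],0.48],[[0,0,0],[0,0,-12],0.48],[[0,0,0],[0,0,-22],0.48],[[0,0,0],[0,0,-30],0.48]]';
python3 -m handwheel '[[[0,0,0],[0,0,-20],0.5],[[0,0,0],[20,6,-5],0.5],[[0,0,0],[38,8,0],0.6],[[0,0,0],[40,9,0],0.6],[[0,0,0],[40,9,0],0.6],[[0,0,0],[40,9,0],0.6],[[0,0,0],[40,9,0],0.6],[[0,0,0],[40,9,0],0.7],[[0,0,0],[40,9,0],0.7],[[0,0,0],[40,9,0],0.7]]';
python3 -c "
from h import *
st();im=shot('top'); crop(im,'t45m',125,125,300,225,4); crop(im,'t45',340,160,470,280,6);find(im,'clevis0',n=9,mins=.4);find(im,'scraper')
m=np.array([443.5,-430.4,28]);y=.06
d=np.array([np.cos(y),np.sin(y),0]); P=m-8*d; P[2]=80; delta(P,down(y-np.pi/2))"
```

```text
t: 58.93
ee_pos: [594.2, 127.2, 138.5]
orientation: [2.344, -2.08, -0.007]
ft_force: [0.4, 1.2, 0.7]
width: 42.4
t: 59.77
ee_pos: [566.5, -218.4, 185.9]
orientation: [-2.355, 2.062, -0.023]
ft_force: [0.6, -0.2, -0.3]
width: 61.1
t 59.77 pos [ 566.5 -218.4  185.9] x [ 0.132 -0.991  0.004] z [ 0.018 -0.001 -1.   ] F [ 0.6 -0.2 -0.3] w 61.1 q [-0.39  0.44  1.72  0.01  0.96  1.04]
clevis0 spot 0.83 [ 366.6 -499.    14.7] px [449. 277.] {}
clevis0 spot 0.81 [ 444.5 -431.5   12.5] px [423. 246.] {}
clevis0 spot 0.77 [594.3 252.5  62.9] px [161. 183.] {}
clevis0 spot 0.75 [598.5 193.6  69.4] px [184. 181.] {}
clevis0 spot 0.71 [602.8 129.9  64.1] px [209. 180.] {}
clevis0 spot 0.57 [ 343.6 -349.8   19.3] px [393. 285.] {}
scraper spot 0.25 [387.5 423.4   2.7] px [ 96. 263.] {}
turn [-0.019 -0.003  0.068] | 4.0 deg  shift [192.8 159.  103.5]
```

View pics/t45m.png

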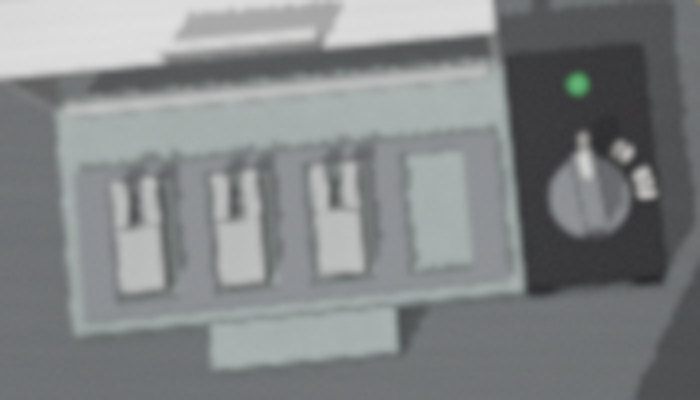

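View pics/t45.png

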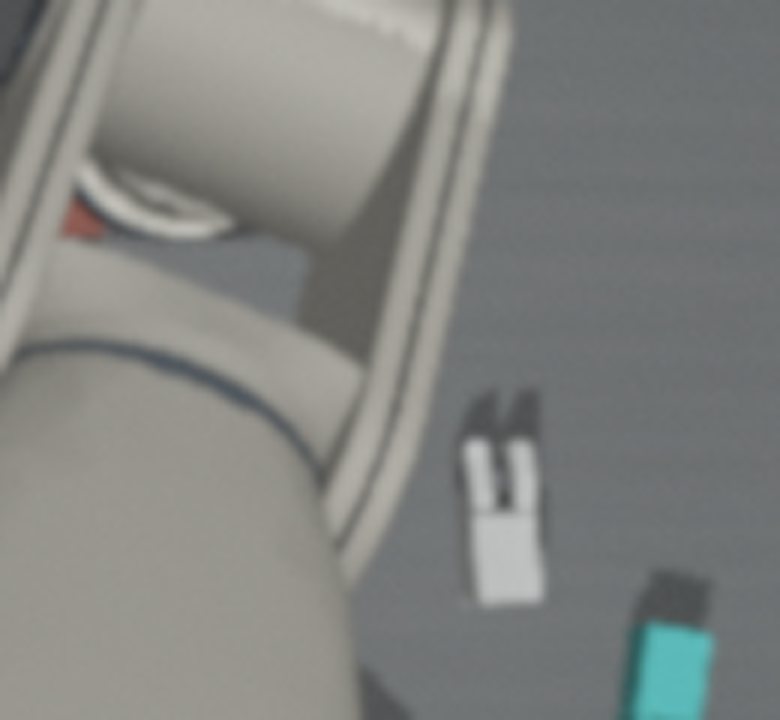

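```bash
python3 -m handwheel '[[[-0.019,-0.003,0.035],[22,20,0],0.7],[[0,0,0.033],[28,22,0],0.7],[[0,0,0],[28,22,3],0.7],[[0,0,0],[28,22,8],0.7],[[0,0,0],[28,22,12],0.7],[[0,0,0],[25,18,14],0.7],[[0,0,0],[15,10,14],0.7],[[0,0,0],[5,3,10],0.7],[[0,0,0],[0,0,5],0.7],[[0,0,0],[0,0,0],0.7]]';
python3 -m handwheel '[[[0,0,0],[0,0,0],0.7],[[0,0,0],[0,0,0],0.7],[[0,0,0],[0,0,0],0.7],[[0,0,0],[0,0,0],0.7],[[0,0,0],[0,0,0],0.7],[[0,0,0],[0,0,0],0.7],[[0,0,0],[0,0,0],0.7],[[0,0,0],[0,0,0],0.7],[[0,0,0],[0,0,0],0.7],[[0,0,0],[0,0,0],0.7]]';
python3 -c "
from h import *
st();im=shot('wrist','w46')
m=np.array([443.5,-430.4,28]);y=.06
d=np.array([np.cos(y),np.sin(y),0]); P=m-8*d; P[2]=60; delta(P,down(y-np.pi/2))"
```

```text
t: 60.75
ee_pos: [443.7, -404.7, 124.3]
orientation: [-2.293, 2.142, -0.009]
ft_force: [-0.2, 0.1, 0.6]
width: 61.2
t: 61.58
ee_pos: [449.2, -399.7, 127.7]
orientation: [-2.301, 2.133, -0.014]
ft_force: [-0.3, -1.0, -0.2]
width: 61.3
t 61.58 pos [ 449.2 -399.7  127.7] x [ 0.076 -0.997  0.004] z [ 0.01  -0.003 -1.   ] F [-0.3 -1.  -0.2] w 61.3 q [-0.75  0.52  1.76  0.01  0.86  0.74]
turn [-0.009 -0.004  0.016] | 1.1 deg  shift [29.8 16.6 67.7]
```

View pics/w46.png

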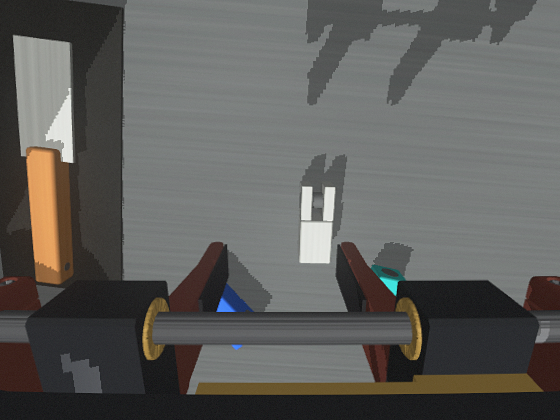

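```bash
python3 -c "
from h import *
im=shot('wrist')
m,y=clev(ray(im,[(300,261),(330,263),(335,187),(301,187)],28),'B')
d=np.array([np.cos(y),np.sin(y),0])
P=m-8*d; P[2]=60; print(P); delta(P,down(y-np.pi/2))"; python3 -m handwheel '[[[-0.009,-0.004,0.016],[9,5,0],0.6],[[0,0,0],[10,6,5],0.6],[[0,0,0],[7,4,10],0.6],[[0,0,0],[2,1,13],0.6],[[0,0,0],[0,0,15],0.6],[[0,0,0],[0,0,12],0.6],[[0,0,0],[0,0,6],0.6],[[0,0,0],[0,0,0],0.6],[[0,0,0],[0,0,0],0.6],[[0,0,0],[0,0,0],0.6]]';
python3 -c "
from h import *
st()
m=np.array([443.5,-430.8,28]);y=.06
d=np.array([np.cos(y),np.sin(y),0]); P=m-8*d; P[2]=19; delta(P,down(y-np.pi/2)); shot('wrist','w47')"
```

```text
B mid [ 442.7 -431.4   28. ] len 67.7 yaw 0.068
[ 434.6719257  -431.89897491   60.        ]
turn [-0.009 -0.004  0.007] | 0.7 deg  shift [30.7 17.5 67.6]
t: 62.52
ee_pos: [430.7, -433.1, 57.7]
orientation: [-2.282, 2.16, 0.007]
ft_force: [-0.2, -0.1, 0.7]
width: 52.6
t 62.52 pos [ 430.7 -433.1   57.7] x [ 0.055 -0.998 -0.003] z [-0.003  0.003 -1.   ] F [-0.2 -0.1  0.7] w 52.6 q [-0.81  0.64  1.75 -0.    0.76  0.71]
turn [ 0.003  0.003 -0.005] | 0.4 deg  shift [-1.5 -5.  38.7]
```

View pics/w47.png

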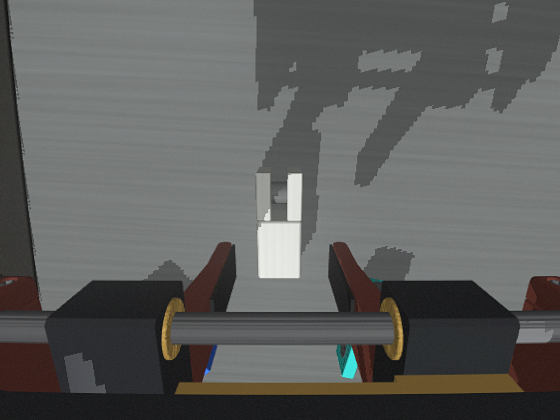

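```bash
python3 -m handwheel '[[[0.003,0.003,-0.003],[-1,-4,4],0.6],[[0,0,0],[0,0,9],0.6],[[0,0,0],[0,0,11],0.6],[[0,0,0],[0,0,9],0.6],[[0,0,0],[0,0,4],0.6],[[0,0,0],[0,0,0],0.6],[[0,0,0],[0,0,0],0.5],[[0,0,0],[0,0,0],0],[[0,0,0],[0,0,0],0],[[0,0,0],[0,0,0],0]]';python3 -m handwheel '[[[0,0,0],[0,0,0],0],[[0,0,0],[0,0,0],0],[[0,0,0],[0,0,0],0],[[0,0,0],[0,0,0],0],[[0,0,0],[0,0,0],0],[[0,0,0],[0,0,0],0],[[0,0,0],[0,0,0],0],[[0,0,0],[0,0,0],0],[[0,0,0],[0,0,0],0],[[0,0,0],[0,0,0],0]]';
python3 -c "
from h import *
st();P=np.array([443.1,-431,20]);Rm,p=tool(); print(Rm.T@(P-p))"
```

```text
t: 63.4
ee_pos: [436.6, -432.2, 18.6]
orientation: [-2.287, 2.154, -0.005]
ft_force: [-0.3, 1.1, -0.9]
width: 29.4
t: 64.23
ee_pos: [436.3, -432.1, 18.8]
orientation: [-2.286, 2.154, -0.005]
ft_force: [-1.0, 0.2, -1.8]
width: 27.6
t 64.23 pos [ 436.3 -432.1   18.8] x [ 0.059 -0.998  0.002] z [ 0.002 -0.002 -1.   ] F [-1.   0.2 -1.8] w 27.6 q [-0.8   0.7   1.75  0.    0.69  0.71]
[-0.64836802 -6.81435188 -1.17194717]
```

```bash
python3 -m handwheel '[[[0,0,0],[0,0,-8],0],[[0,0,0],[0,0,-18],0],[[0,0,0],[0,0,-24],0],[[0,0,0],[0,0,-24],0],[[0,0,0],[0,0,-24],0],[[0,0,-0.03],[0,0,-22],0],[[0,0,-0.03],[-20,-8,-12],0],[[0,0,0],[-32,-14,-2],0],[[0,0,0],[-36,-16,0],0],[[0,0,0],[-36,-16,0],0]]';
python3 -c "
from h import *
st(); a=PK(0); delta(mach(a[0]-6.8,a[1],140),DN)"
```

```text
t: 65.07
ee_pos: [475.4, -305.6, 164.4]
orientation: [2.343, -2.093, 0.015]
ft_force: [0.7, 0.4, -2.9]
width: 27.9
t 65.07 pos [ 475.4 -305.6  164.4] x [ 0.113 -0.994  0.007] z [ 0.007 -0.006 -1.   ] F [ 0.7  0.4 -2.9] w 27.9 q [-0.59  0.42  1.82 -0.    0.89  0.87]
turn [-0.006 -0.007 -0.007] | 0.7 deg  shift [-355.6 -169.5   22.9]
```

```bash
python3 -m handwheel '[[[-0.006,-0.007,-0.007],[-35,-16,0],0],[[0,0,0],[-36,-17,0],0],[[0,0,0],[-36,-17,0],0],[[0,0,0],[-36,-17,0],0],[[0,0,0],[-36,-17,0],0],[[0,0,0],[-36,-17,0],0],[[0,0,0],[-36,-17,0],0],[[0,0,0],[-36,-17,0],0],[[0,0,0],[-28,-13,0],0],[[0,0,0],[-10,-4,0],0]]';
python3 -m handwheel '[[[0,0,0],[0,0,0],0],[[0,0,0],[0,0,5],0],[[0,0,0],[0,0,10],0],[[0,0,0],[0,0,14],0],[[0,0,0],[0,0,12],0],[[0,0,0],[0,0,8],0],[[0,0,0],[0,0,0],0],[[0,0,0],[0,0,0],0],[[0,0,0],[0,0,0],0],[[0,0,0],[0,0,0],0]]';
python3 -c "
from h import *
st(); a=PK(0); delta(mach(a[0]-6.8,a[1],100),DN);shot('wrist','w48')"
```

```text
t: 65.9
ee_pos: [592.1, 55.7, 173.2]
orientation: [-2.347, 2.079, -0.013]
ft_force: [0.1, -0.6, -2.4]
width: 27.8
t: 66.73
ee_pos: [589.8, 49.4, 119.9]
orientation: [-2.345, 2.087, -0.011]
ft_force: [0.3, 0.5, -1.9]
width: 27.7
t 66.73 pos [589.8  49.4 119.9] x [ 0.116 -0.993  0.003] z [ 0.007 -0.003 -1.   ] F [ 0.3  0.5 -1.9] w 27.7 q [ 0.07  0.52  1.78 -0.    0.84  1.52]
turn [-0.006 -0.003 -0.003] | 0.5 deg  shift [-15.5 -15.9  20. ]
```

View pics/w48.png

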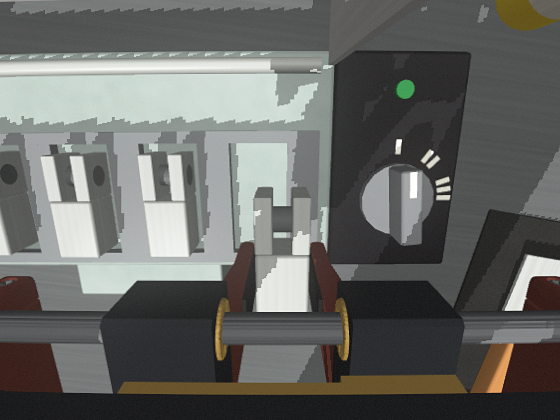

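```bash
python3 -m handwheel '[[[-0.006,-0.003,-0.003],[-7,-7,4],0],[[0,0,0],[-6,-6,6],0],[[0,0,0],[-2,-2,6],0],[[0,0,0],[0,0,4],0],[[0,0,0],[0,0,0],0],[[0,0,0],[0,0,0],0],[[0,0,0],[0,0,0],0],[[0,0,0],[0,0,0],0],[[0,0,0],[0,0,0],0],[[0,0,0],[0,0,0],0]]';
python3 -c "
from h import *
st(); a=PK(0); delta(mach(a[0]-6.8,a[1],75),DN);shot('wrist','w49')"
```

```text
t: 67.62
ee_pos: [605.8, 69.1, 99.2]
orientation: [-2.351, 2.081, -0.003]
ft_force: [-0.1, 0.6, -1.8]
width: 27.8
t 67.62 pos [605.8  69.1  99.2] x [ 0.121 -0.993  0.   ] z [ 0.003  0.    -1.   ] F [-0.1  0.6 -1.8] w 27.8 q [ 0.09  0.57  1.74 -0.    0.82  1.54]
turn [-0.003 -0.     0.002] | 0.2 deg  shift [ 2.3  2.2 24.2]
```

View pics/w49.png

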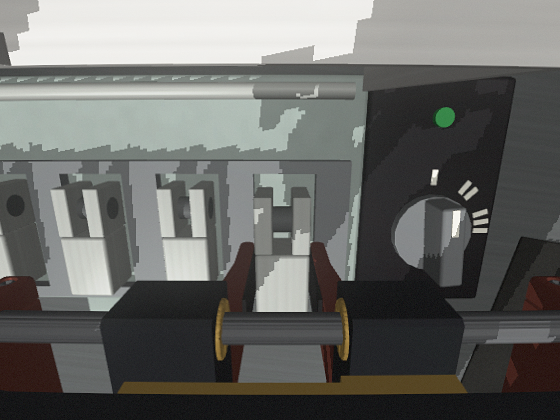

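```bash
python3 -m handwheel '[[[-0.003,0,0.002],[2,2,3],0],[[0,0,0],[0,0,6],0],[[0,0,0],[0,0,7],0],[[0,0,0],[0,0,6],0],[[0,0,0],[0,0,3],0],[[0,0,0],[0,0,0],0],[[0,0,0],[0,0,0],0],[[0,0,0],[0,0,0],0],[[0,0,0],[0,0,0],0],[[0,0,0],[0,0,0],0]]';
python3 -c "
from h import *
st(); a=PK(0); delta(mach(a[0]-6.8,a[1],70),DN);shot('wrist','w50')"
```

```text
t: 68.5
ee_pos: [603.5, 66.2, 71.0]
orientation: [2.349, -2.085, -0.001]
ft_force: [0.1, -0.2, -2.4]
width: 27.7
t 68.5 pos [603.5  66.2  71. ] x [ 0.118 -0.993  0.   ] z [-0.001 -0.    -1.   ] F [ 0.1 -0.2 -2.4] w 27.7 q [ 0.09  0.61  1.75 -0.    0.78  1.54]
turn [ 0.001 -0.    -0.001] | 0.1 deg  shift [-0.4 -0.5  1. ]
```

View pics/w50.png

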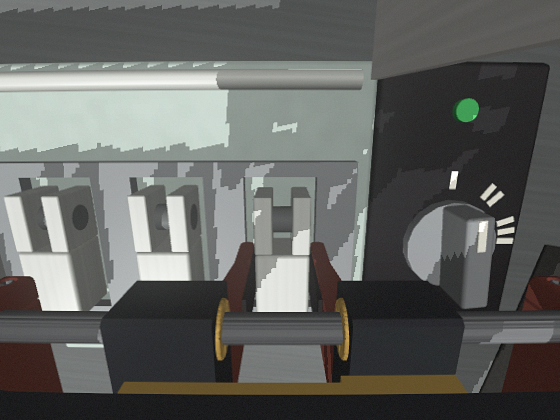

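```bash
python3 -m handwheel '[[[0,0,0],[0,0,1],0],[[0,0,0],[0,0,0],0],[[0,0,0],[0,0,0],0.4],[[0,0,0],[0,0,0],0.45],[[0,0,0],[0,0,0],0.48],[[0,0,0],[0,0,0],0.48],[[0,0,0],[0,0,-4],0.48],[[0,0,0],[0,0,-12],0.48],[[0,0,0],[0,0,-22],0.48],[[0,0,0],[0,0,-30],0.48]]';
python3 -m handwheel '[[[0,0,0],[0,0,-30],0.3],[[0,0,0],[0,8,-36],0.2],[[0,0,0],[0,8,-36],0],[[0,0,0],[0,8,-16],0],[[0,0,0],[-25,0,-8],0],[[0,0,0],[-25,0,0],0],[[0,0,0],[-22,0,0],0],[[0,0,0],[-10,0,0],0],[[0,0,0],[0,0,0],0],[[0,0,0],[0,0,0],0]]';
python3 -c "
from h import *
st();im=shot('top'); crop(im,'t51',125,125,300,225,4); im=shot('wrist','w51'); find(im,'lip'); find(im,'clevis0')
delta(mach(70+25,0,262),DN)"
```

```text
t: 69.38
ee_pos: [601.0, 66.0, 137.7]
orientation: [2.345, -2.081, -0.009]
ft_force: [-0.2, -0.2, -0.8]
width: 42.1
t: 70.22
ee_pos: [570.2, 146.7, 290.1]
orientation: [-2.339, 2.08, -0.015]
ft_force: [-0.7, 0.6, 0.2]
width: 0.1
t 70.22 pos [570.2 146.7 290.1] x [ 0.117 -0.993 -0.   ] z [ 0.014  0.002 -1.   ] F [-0.7  0.6  0.2] w 0.1 q [ 0.23  0.3   1.67 -0.    1.16  1.69]
lip spot 0.69 [681.8 171.6 213.8] px [263.  67.] {}
lip spot 0.67 [596.9 192.6  64.8] px [246. 163.] {}
clevis0 spot 0.81 [611.2  64.   63.9] px [352. 164.] {}
clevis0 spot 0.75 [512.1 151.1  43.1] px [273. 227.] {}
clevis0 spot 0.74 [587.3 247.2  63.1] px [201. 165.] {}
clevis0 spot 0.74 [ 274.1 -216.5   10.5] px [471. 377.] {}
clevis0 spot 0.63 [604.5 129.   66.3] px [299. 163.] {}
clevis0 spot 0.4 [619.3 159.7   4.1] px [276. 145.] {}
turn [-0.013  0.    -0.005] | 0.8 deg  shift [ -12.9 -145.3   29.1]
```

View pics/t51.png

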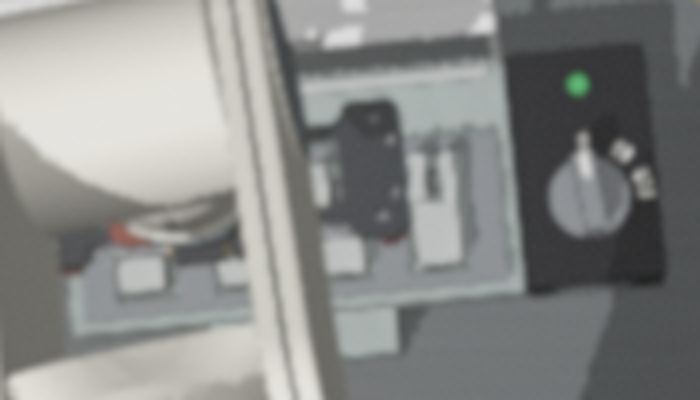

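View pics/w51.png

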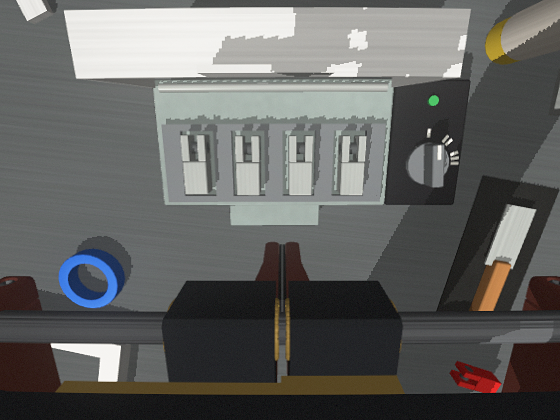

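```bash
python3 -m handwheel '[[[-0.013,0,-0.005],[-5,-22,0],0],[[0,0,0],[-6,-28,0],0],[[0,0,0],[-2,-28,0],0],[[0,0,0],[0,-28,0],0],[[0,0,0],[0,-24,0],0],[[0,0,0],[0,-12,0],0],[[0,0,0],[0,-4,0],0],[[0,0,0],[0,0,0],0],[[0,0,0],[0,0,0],0],[[0,0,0],[0,0,0],0]]';
python3 -c "
from h import *
st();im=shot('wrist','w52'); find(im,'lip')
delta(mach(70+25,0,240),DN)"
```

```text
t: 71.25
ee_pos: [717.5, 166.6, 282.3]
orientation: [2.333, -2.088, -0.011]
ft_force: [1.0, -0.0, -1.5]
width: 0.6
t 71.25 pos [717.5 166.6 282.3] x [ 0.11  -0.994  0.002] z [-0.012 -0.004 -1.   ] F [ 1.  -0.  -1.5] w 0.6 q [ 0.21  0.55  1.3  -0.    1.3   1.67]
turn [ 0.012 -0.002 -0.009] | 0.9 deg  shift [-8.8  2.4 42.7]
```

View pics/w52.png

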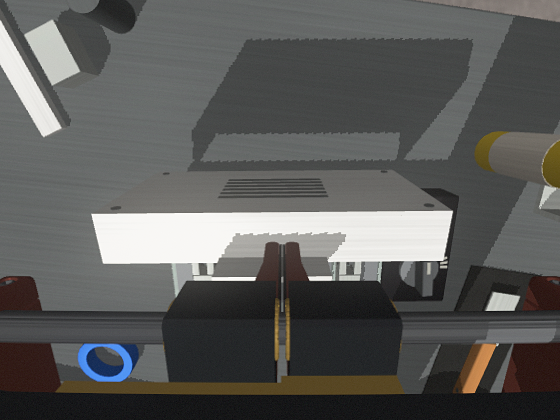

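```bash
python3 -m handwheel '[[[0.012,-0.002,-0.009],[-4,0,6],0],[[0,0,0],[-3,0,12],0],[[0,0,0],[0,0,14],0],[[0,0,0],[0,0,12],0],[[0,0,0],[0,0,8],0],[[0,0,0],[0,0,3],0],[[0,0,0],[0,0,0],0],[[0,0,0],[0,0,0],0],[[0,0,0],[0,0,0],0],[[0,0,0],[0,0,0],0]]';
python3 -c "
from h import *
st();im=shot('wrist','w53'); im=shot('scene'); crop(im,'s53',190,160,330,320,4)
delta(mach(70+20,0,219),DN)"
```

```text
t: 72.18
ee_pos: [714.1, 174.5, 226.2]
orientation: [-2.35, 2.083, -0.001]
ft_force: [-0.7, -0.8, -0.5]
width: 0.4
t 72.18 pos [714.1 174.5 226.2] x [ 0.12  -0.993 -0.   ] z [ 0.001  0.    -1.   ] F [-0.7 -0.8 -0.5] w 0.4 q [ 0.22  0.59  1.36 -0.    1.19  1.67]
turn [-0.001  0.     0.   ] | 0.1 deg  shift [-0.7  5.6  7.4]
```

View pics/w53.png

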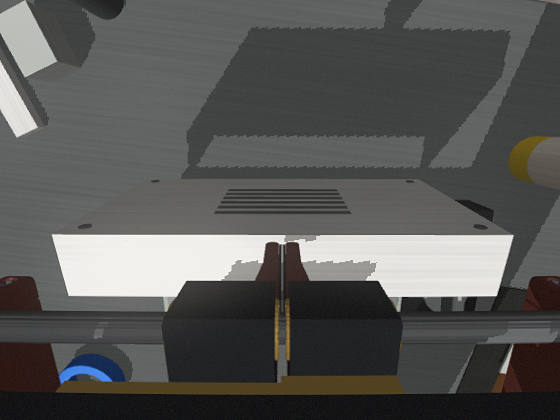

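View pics/s53.png

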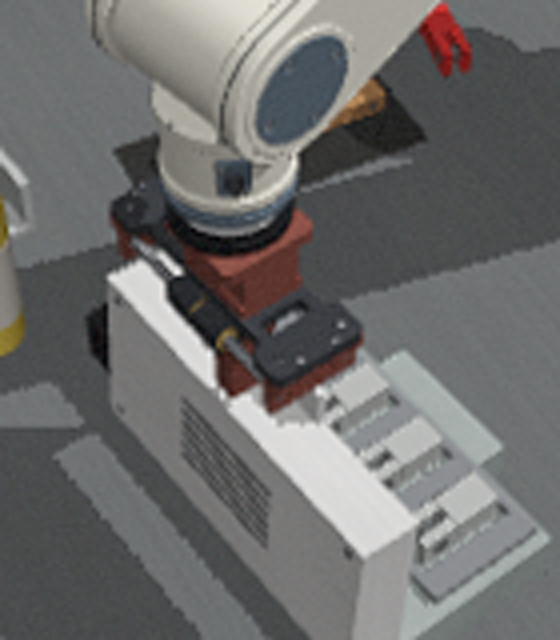

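```bash
python3 -m handwheel '[[[0,0,0],[0,0,4],0],[[0,0,0],[0,2,2],0],[[0,0,0],[0,5,0],0],[[0,0,0],[0,6,0],0],[[0,0,0],[0,5,0],0],[[0,0,0],[0,2,0],0],[[0,0,0],[0,0,0],0],[[0,0,0],[0,0,0],0],[[0,0,0],[0,0,0],0],[[0,0,0],[0,0,0],0]]'
cat >> h.py <<'E'
def arc(th): 
    r=160+7*(1.5-th)/1.5
    return np.array([-r*np.cos(th)+5*np.sin(th)+10, 52+r*np.sin(th)+5*np.cos(th)+8])
def rel():
    Rm,p=tool(); v=p-HG; print("TCP rel hinge x",round(float(v@MD),1),"y",round(float(v@ML),1),"z",p[2].round(1))
E
python3 -c "
from h import *
st(); rel()
ths=np.arange(1.5,-0.01,-.05); A=np.array([arc(t) for t in ths]); D=np.diff(A,axis=0)
for t,a,d in zip(ths,A,np.r_[[[0,0]],D]): print(round(t,2),a.round(1),'ty',round(-d[0],1),'tz',round(-d[1],1))"
```

```text
t: 73.12
ee_pos: [692.8, 171.9, 221.3]
orientation: [-2.348, 2.081, -0.005]
ft_force: [0.5, 0.5, -0.2]
width: 0.3
t 73.12 pos [692.8 171.9 221.3] x [ 0.12  -0.993 -0.   ] z [ 0.005  0.001 -1.   ] F [ 0.5  0.5 -0.2] w 0.3 q [ 0.23  0.56  1.42 -0.    1.15  1.68]
TCP rel hinge x 4.1 y -0.7 z 221.3
1.5 [  3.7 220. ] ty -0.0 tz -0.0
1.45 [ -4.3 219.7] ty 8.0 tz 0.3
1.4 [-12.3 219. ] ty 8.0 tz 0.7
1.35 [-20.3 217.9] ty 8.0 tz 1.1
1.3 [-28.2 216.4] ty 7.9 tz 1.5
1.25 [-36.1 214.5] ty 7.8 tz 1.9
1.2 [-43.8 212.2] ty 7.7 tz 2.3
1.15 [-51.5 209.6] ty 7.6 tz 2.7
1.1 [-59.  206.5] ty 7.5 tz 3.1
1.05 [-66.3 203.1] ty 7.4 tz 3.4
1.0 [-73.5 199.3] ty 7.2 tz 3.8
0.95 [-80.5 195.1] ty 7.0 tz 4.2
0.9 [-87.3 190.6] ty 6.8 tz 4.5
0.85 [-93.8 185.8] ty 6.6 tz 4.9
0.8 [-100.2  180.6] ty 6.3 tz 5.2
0.75 [-106.2  175.1] ty 6.1 tz 5.5
0.7 [-112.   169.3] ty 5.8 tz 5.8
0.65 [-117.5  163.2] ty 5.5 tz 6.1
0.6 [-122.7  156.8] ty 5.2 tz 6.4
0.55 [-127.6  150.2] ty 4.9 tz 6.6
0.5 [-132.1  143.3] ty 4.5 tz 6.9
0.45 [-136.3  136.2] ty 4.2 tz 7.1
0.4 [-140.2  128.9] ty 3.8 tz 7.3
0.35 [-143.6  121.4] ty 3.5 tz 7.5
0.3 [-146.7  113.7] ty 3.1 tz 7.7
0.25 [-149.4  105.9] ty 2.7 tz 7.8
0.2 [-151.8   97.9] ty 2.3 tz 8.0
0.15 [-153.7   89.8] ty 1.9 tz 8.1
0.1 [-155.2   81.6] ty 1.5 tz 8.2
0.05 [-156.3   73.3] ty 1.1 tz 8.3
-0.0 [-157.   65.] ty 0.7 tz 8.3
```

```bash
python3 -m handwheel '[[[-0.005,0,0],[0,8,0.5],0],[[0,0,0],[0,8,0.7],0],[[0,0,0],[0,8,1.1],0],[[0,0,0],[0,8,1.5],0],[[0,0,0],[0,7.8,1.9],0],[[0,0,0],[0,7.7,2.3],0],[[0,0,0],[0,7.6,2.7],0],[[0,0,0],[0,7.5,3.1],0],[[0,0,0],[0,6,2.5],0],[[0,0,0],[0,0,0],0]]';
python3 -c "
from h import *
st(); rel(); im=shot('wrist','w54');im=shot('scene'); crop(im,'s54',190,160,330,320,4)"
```

```text
t: 73.95
ee_pos: [618.1, 162.9, 203.6]
orientation: [-2.349, 2.082, -0.002]
ft_force: [0.8, 0.4, -0.4]
width: 0.3
t 73.95 pos [618.1 162.9 203.6] x [ 0.12  -0.993 -0.001] z [ 0.002  0.001 -1.   ] F [ 0.8  0.4 -0.4] w 0.3 q [0.24 0.47 1.62 0.   1.05 1.69]
TCP rel hinge x -71.2 y -0.8 z 203.6
```

View pics/s54.png

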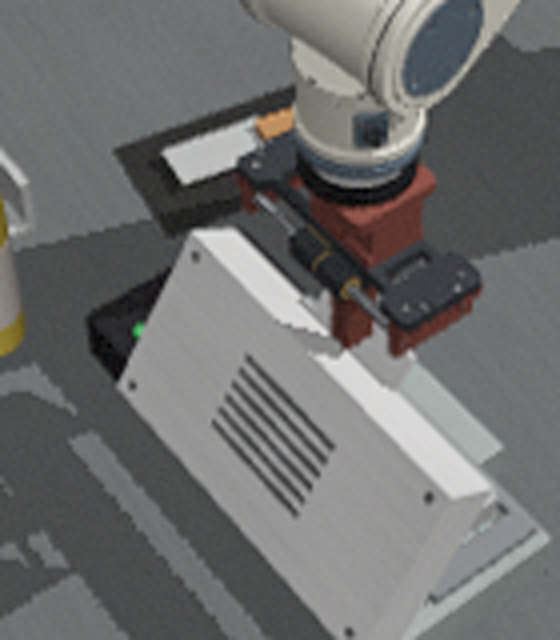

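View pics/w54.png

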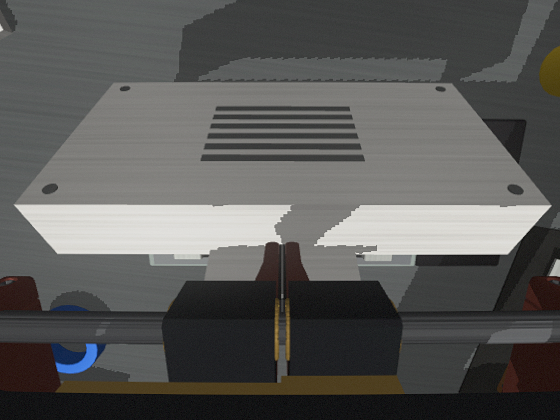

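```bash
python3 -m handwheel '[[[0,0,0],[0,7,5],0],[[0,0,0],[0,6.8,5],0],[[0,0,0],[0,6.6,5],0],[[0,0,0],[0,6.3,5.5],0],[[0,0,0],[0,6.1,5.5],0],[[0,0,0],[0,5.8,5.8],0],[[0,0,0],[0,5.5,6.1],0],[[0,0,0],[0,5.2,6.4],0],[[0,0,0],[0,4,5.5],0],[[0,0,0],[0,0,0],0]]';
python3 -c "
from h import *
st(); rel(); im=shot('wrist','w55')"
```

```text
t: 74.88
ee_pos: [561.2, 156.1, 148.8]
orientation: [-2.349, 2.082, -0.003]
ft_force: [0.7, -0.3, 0.4]
width: 0.9
t 74.88 pos [561.2 156.1 148.8] x [ 0.12  -0.993 -0.001] z [ 0.003  0.001 -1.   ] F [ 0.7 -0.3  0.4] w 0.9 q [0.25 0.47 1.78 0.   0.89 1.7 ]
TCP rel hinge x -128.5 y -0.7 z 148.8
```

View pics/w55.png

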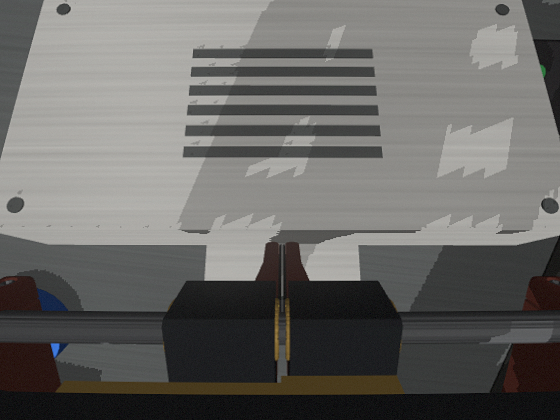

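```bash
python3 -m handwheel '[[[0,0,0],[0,4.5,6.8],0],[[0,0,0],[0,4.2,7.1],0],[[0,0,0],[0,3.8,7.3],0],[[0,0,0],[0,3.5,7.5],0],[[0,0,0],[0,3.1,7.7],0],[[0,0,0],[0,2.7,7.8],0],[[0,0,0],[0,2.3,8],0],[[0,0,0],[0,1.9,8],0],[[0,0,0],[0,1,6],0],[[0,0,0],[0,0,0],0]]';
python3 -c "
from h import *
st(); rel(); im=shot('wrist','w56')"
```

```text
t: 75.77
ee_pos: [532.4, 152.6, 75.8]
orientation: [-2.348, 2.082, -0.003]
ft_force: [-0.2, 0.1, 0.6]
width: 0.7
t 75.77 pos [532.4 152.6  75.8] x [ 0.12  -0.993 -0.001] z [ 0.003  0.001 -1.   ] F [-0.2  0.1  0.6] w 0.7 q [0.26 0.55 1.88 0.   0.71 1.71]
TCP rel hinge x -157.5 y -0.7 z 75.8
```

View pics/w56.png

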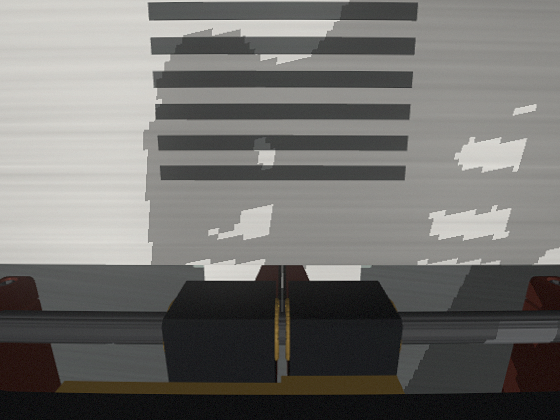

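```bash
python3 -m handwheel '[[[0,0,0],[0,0,3],0],[[0,0,0],[0,0,3],0],[[0,0,0],[0,0,2],0],[[0,0,0],[0,0,2],0],[[0,0,0],[0,0,1.5],0],[[0,0,0],[0,0,1.5],0],[[0,0,0],[0,0,1.5],0],[[0,0,0],[0,0,1.5],0],[[0,0,0],[0,0,1],0],[[0,0,0],[0,0,0],0]]';
python3 -c "
from h import *
st(); rel()"
```

```text
t: 76.65
ee_pos: [533.3, 152.9, 65.9]
orientation: [-2.348, 2.082, -0.004]
ft_force: [0.0, -0.4, -0.7]
width: 0.5
t 76.65 pos [533.3 152.9  65.9] x [ 0.12  -0.993 -0.001] z [ 0.004  0.001 -1.   ] F [ 0.  -0.4 -0.7] w 0.5 q [0.26 0.56 1.88 0.   0.69 1.71]
TCP rel hinge x -156.6 y -0.6 z 65.9
```

```bash
python3 -m handwheel '[[[0,0,0],[0,0,2],0],[[0,0,0],[0,0,2],0],[[0,0,0],[0,0,2],0],[[0,0,0],[0,0,2],0],[[0,0,0],[0,0,2],0],[[0,0,0],[0,0,2],0],[[0,0,0],[0,0,0],0],[[0,0,0],[0,0,0],0],[[0,0,0],[0,0,0],0],[[0,0,0],[0,0,0],0]]';
python3 -c "
from h import *
st(); rel()"
```

```text
t: 77.48
ee_pos: [533.3, 152.9, 65.8]
orientation: [-2.347, 2.081, -0.004]
ft_force: [0.1, -0.0, 0.5]
width: 0.5
t 77.48 pos [533.3 152.9  65.8] x [ 0.12  -0.993 -0.001] z [ 0.005  0.002 -1.   ] F [ 0.1 -0.   0.5] w 0.5 q [0.26 0.56 1.88 0.   0.69 1.71]
TCP rel hinge x -156.6 y -0.6 z 65.8
```

```bash
python3 -m handwheel '[[[0,0,0],[0,0,0],0],[[0,0,0],[0,0,0],0],[[0,0,0],[0,0,0],0],[[0,0,0],[0,0,2],0],[[0,0,0],[0,0,4],0],[[0,0,0],[0,0,5],0],[[0,0,0],[0,0,5],0],[[0,0,0],[0,0,5],0],[[0,0,0],[0,0,5],0],[[0,0,0],[0,0,5],0]]';
python3 -c "
from h import *
st(); rel()"
```

```text
t: 78.32
ee_pos: [533.4, 152.9, 64.7]
orientation: [-2.348, 2.082, -0.003]
ft_force: [-20.5, -5.2, 60.4]
width: 0.5
t 78.32 pos [533.4 152.9  64.7] x [ 0.12  -0.993 -0.001] z [ 0.004  0.001 -1.   ] F [-20.5  -5.2  60.4] w 0.5 q [ 0.26  0.57  1.88 -0.    0.69  1.71]
TCP rel hinge x -156.5 y -0.6 z 64.7
```

```bash
python3 -m handwheel '[[[0,0,0],[0,0,-8],0],[[0,0,0],[0,0,-20],0],[[0,0,0],[0,0,-30],0],[[0,0,0],[10,0,-30],0],[[0,0,0],[25,-10,-20],0.2],[[0,0,0],[32,-14,0],0.4],[[0,0,0],[32,-14,0],0.4],[[0,0,0],[32,-14,0],0.4],[[0,0,0],[32,-14,0],0.4],[[0,0,0],[22,-10,0],0.4]]';
python3 -m handwheel '[[[0,0,-0.122],[0,0,0],0.4],[[0,0,-0.122],[0,0,0],0.4],[[0,0,-0.122],[0,0,0],0.4],[[0,0,-0.122],[0,0,0],0.4],[[0,0,-0.122],[0,0,0],0.4],[[0,0,-0.122],[0,0,0],0.4],[[0,0,-0.122],[0,0,0],0.4],[[0,0,-0.122],[0,0,0],0.4],[[0,0,-0.122],[0,0,0],0.4],[[0,0,-0.122],[0,0,0],0.4]]';
python3 -c "
from h import *
st(); im=shot('scene'); crop(im,'s57',190,180,350,330,4)
delta(mach(-20,-193.5,150),down(MY+np.pi/2))"
```

```text
t: 79.15
ee_pos: [635.4, -24.0, 183.4]
orientation: [-2.353, 2.066, -0.014]
ft_force: [0.8, -0.1, 0.5]
width: 34.0
t: 79.98
ee_pos: [640.3, -32.6, 179.7]
orientation: [-3.125, 0.305, -0.026]
ft_force: [-0.9, 0.5, 0.4]
width: 35.3
t 79.98 pos [640.3 -32.6 179.7] x [ 0.981 -0.194  0.016] z [ 0.017 -0.    -1.   ] F [-0.9  0.5  0.4] w 35.3 q [-0.07  0.5   1.64  0.    0.99  0.12]
turn [ 0.013 -0.014 -1.878] | 107.6 deg  shift [-18.3   1.6  29.3]
```

View pics/s57.png

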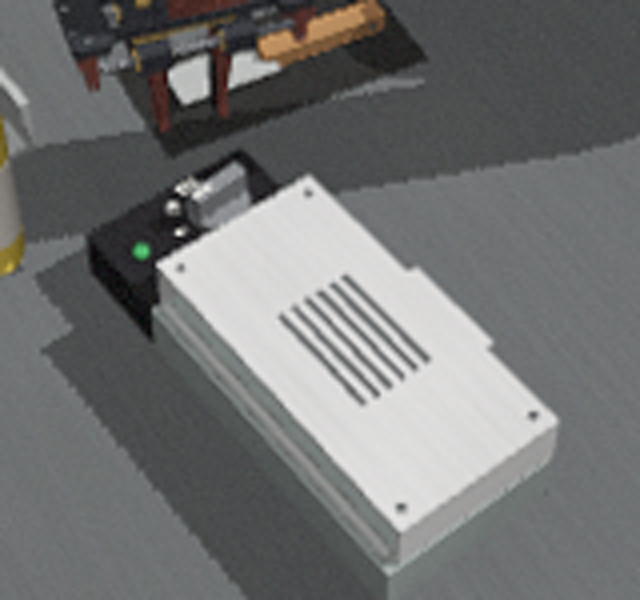

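```bash
python3 -m handwheel '[[[0,0,-0.122],[0,0,0],0.4],[[0,0,-0.122],[0,0,0],0.4],[[0,0,-0.122],[0,0,0],0.4],[[0,0,-0.122],[0,0,0],0.4],[[0,0,-0.122],[0,0,0],0.4],[[0,0,-0.122],[0,0,0],0.4],[[0,0,-0.122],[0,0,0],0.4],[[0,0,-0.122],[0,0,0],0.4],[[0,0,-0.122],[0,0,0],0.4],[[0,0,-0.122],[0,0,0],0.4]]';
python3 -m handwheel '[[[0,0,-0.11],[0,0,0],0.4],[[0,0,-0.11],[0,0,0],0.4],[[0,0,-0.11],[0,0,0],0.4],[[0,0,-0.11],[0,0,0],0.4],[[0,0,-0.11],[0,0,0],0.4],[[0,0,-0.08],[0,0,0],0.4],[[0,0,-0.03],[0,0,0],0.4],[[0,0,0],[0,0,0],0.4],[[0,0,0],[0,0,0],0.4],[[0,0,0],[0,0,0],0.4]]';
python3 -c "
from h import *
st(); im=shot('wrist','w58'); find(im,'selector_grip'); im=shot('top'); crop(im,'t58',120,125,310,225,4)
delta(mach(-20,-193.5,120),down(MY+np.pi/2))"
```

```text
t: 80.87
ee_pos: [641.0, -32.7, 176.4]
orientation: [2.714, 1.566, 0.022]
ft_force: [-0.2, -0.6, 0.2]
width: 35.1
t: 81.7
ee_pos: [641.6, -32.8, 173.6]
orientation: [2.047, 2.368, 0.016]
ft_force: [0.4, -0.3, 0.4]
width: 35.3
t 81.7 pos [641.6 -32.8 173.6] x [-0.145  0.989 -0.002] z [ 0.016 -0.    -1.   ] F [ 0.4 -0.3  0.4] w 35.3 q [-0.07  0.51  1.64  0.    0.98 -1.79]
selector_grip spot 0.74 [625.4 -34.6  75.4] px [284. 194.] {}
turn [0.015 0.002 0.026] | 1.8 deg  shift [  5.1 -19.4  53.4]
```

View pics/w58.png

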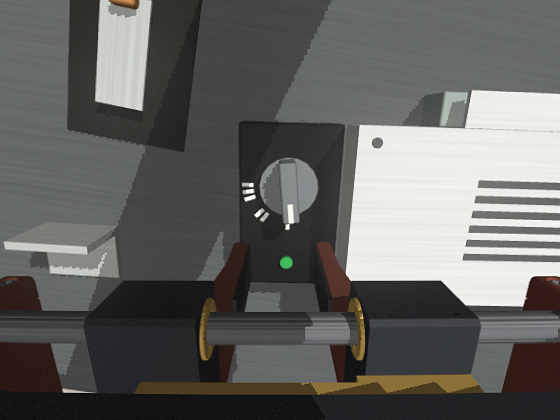

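View pics/t58.png

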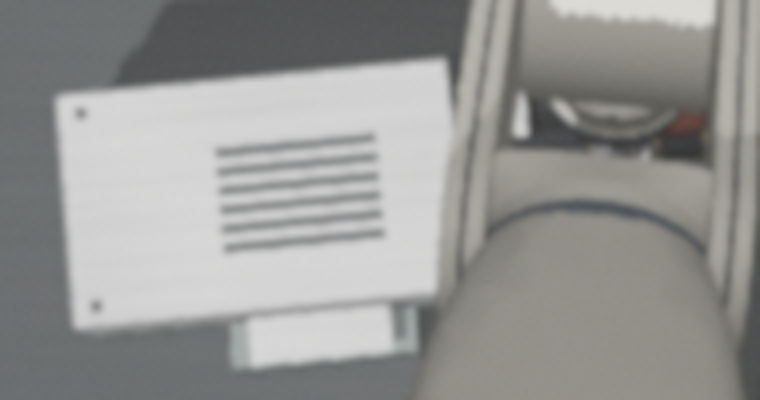

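```bash
python3 -c "
from h import *
im=shot('wrist'); crop(im,'w59',230,110,360,290,4)
for uv,z in (((289,187),59),((288,164),85),((291,222),85)):
    w=ray(im,[uv],z)[0]; v=w-MO; print(uv,w.round(1),(v@MD).round(1),(v@ML).round(1))"
```

```text
(289, 187) [622.  -30.3  59. ] -20.5 -193.0
(288, 164) [598.6 -35.2  85. ] -44.3 -195.2
(291, 222) [645.2 -25.6  85. ] 3.1 -191.1
```

View pics/w59.png

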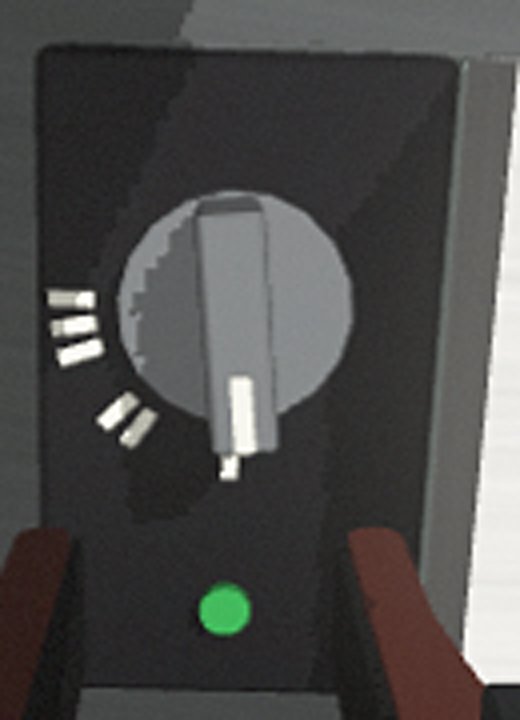

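```bash
python3 -c "
from h import *
delta(mach(-20.3,-193.3,110),down(.18+np.pi/2))"; python3 -m handwheel '[[[0.015,0.002,-0.02],[2,-8,5],0.4],[[0,0,0],[2,-8,10],0.4],[[0,0,0],[0,-2,14],0.4],[[0,0,0],[0,0,14],0.4],[[0,0,0],[0,0,10],0.4],[[0,0,0],[0,0,4],0.4],[[0,0,0],[0,0,0],0.4],[[0,0,0],[0,0,0],0.4],[[0,0,0],[0,0,0],0.4],[[0,0,0],[0,0,0],0.4]]';
python3 -c "
from h import *
st(); delta(mach(-20.3,-193.3,70),down(.18+np.pi/2)); shot('wrist','w60')"
```

```text
turn [ 0.015  0.003 -0.033] | 2.1 deg  shift [  5.3 -19.8  63.5]
t: 82.73
ee_pos: [620.6, -31.4, 114.3]
orientation: [-2.022, -2.402, 0.004]
ft_force: [0.0, -0.1, -0.3]
width: 35.2
t 82.73 pos [620.6 -31.4 114.3] x [-0.17   0.985 -0.   ] z [-0.003 -0.001 -1.   ] F [ 0.  -0.1 -0.3] w 35.2 q [-0.07  0.57  1.71 -0.    0.87 -1.81]
turn [-0.003  0.    -0.009] | 0.5 deg  shift [ 0.6  1.8 44.3]
```

View pics/w60.png

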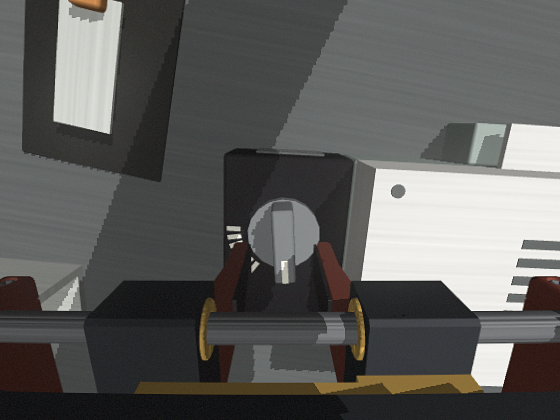

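```bash
python3 -m handwheel '[[[-0.003,0,-0.009],[0.5,1.5,4],0.4],[[0,0,0],[0,0,9],0.4],[[0,0,0],[0,0,12],0.4],[[0,0,0],[0,0,11],0.4],[[0,0,0],[0,0,5],0.4],[[0,0,0],[0,0,1],0.4],[[0,0,0],[0,0,0],0.4],[[0,0,0],[0,0,0],0.4],[[0,0,0],[0,0,0],0],[[0,0,0],[0,0,0],0]]';
python3 -m handwheel '[[[0,0,0],[0,0,0],0],[[0,0,0],[0,0,0],0],[[0,0,0],[0,0,0],0],[[0,0,0],[0,0,0],0],[[0,0,0],[0,0,0],0],[[0,0,0],[0,0,0],0],[[0,0,0],[0,0,0],0],[[0,0,0],[0,0,0],0],[[0,0,0],[0,0,0],0],[[0,0,0],[0,0,0],0]]';
python3 -c "
from h import *
st(); delta(mach(-20.3,-193.3,70),down(MY-1.4+np.pi/2)); shot('wrist','w61'); o=ctrl.get_obs(); print(o['moment'])"
```

```text
t: 83.62
ee_pos: [622.6, -30.6, 67.9]
orientation: [2.011, 2.413, 0.001]
ft_force: [-0.3, 0.2, -0.5]
width: 25.2
t: 84.45
ee_pos: [623.0, -30.0, 68.4]
orientation: [2.011, 2.412, 0.003]
ft_force: [1.3, 0.8, -2.8]
width: 13.8
t 84.45 pos [623.  -30.   68.4] x [-0.18   0.984 -0.   ] z [ 0.002  0.    -1.   ] F [ 1.3  0.8 -2.8] w 13.8 q [-0.07  0.63  1.72  0.    0.79 -1.82]
turn [ 0.002 -0.002  1.461] | 83.7 deg  shift [-0.3 -0.9 -1.6]
[ 0.08522594 -0.04172899 -0.02595788]
```

View pics/w61.png

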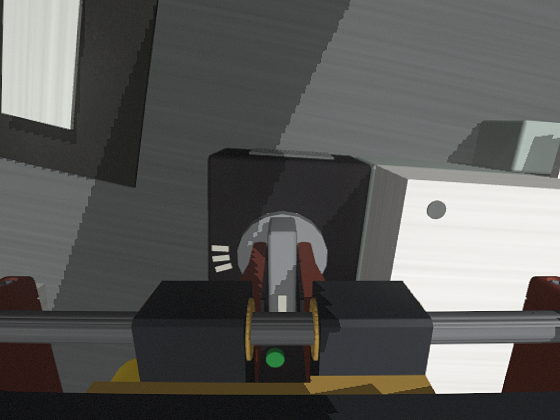

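```bash
python3 -m handwheel '[[[0,0,0.06],[0,-0.5,-1],0],[[0,0,0.1],[0,0,0],0],[[0,0,0.1],[0,0,0],0],[[0,0,0.1],[0,0,0],0],[[0,0,0.1],[0,0,0],0],[[0,0,0.1],[0,0,0],0],[[0,0,0.1],[0,0,0],0],[[0,0,0.1],[0,0,0],0],[[0,0,0.06],[0,0,0],0],[[0,0,0],[0,0,0],0]]';
python3 -c "
from h import *
st(); delta(mach(-20.3,-193.3,70),down(MY-1.4+np.pi/2))"
```

```text
t: 85.33
ee_pos: [622.8, -30.8, 68.5]
orientation: [2.833, 1.355, 0.003]
ft_force: [1.2, 0.9, -2.6]
width: 13.7
t 85.33 pos [622.8 -30.8  68.5] x [0.628 0.779 0.001] z [ 0.002 -0.001 -1.   ] F [ 1.2  0.9 -2.6] w 13.7 q [-0.07  0.63  1.72 -0.    0.79 -0.96]
turn [ 0.002 -0.002  0.602] | 34.5 deg  shift [-0.1 -0.6 -1.5]
```

```bash
python3 -m handwheel '[[[0,0,0.06],[0,-0.5,0],0],[[0,0,0.1],[0,0,0],0],[[0,0,0.1],[0,0,0],0],[[0,0,0.1],[0,0,0],0],[[0,0,0.1],[0,0,0],0],[[0,0,0.08],[0,0,0],0],[[0,0,0.04],[0,0,0],0],[[0,0,0],[0,0,0],0],[[0,0,0],[0,0,0],0],[[0,0,0],[0,0,0],0]]';
python3 -c "
from h import *
st(); delta(mach(-20.3,-193.3,70),down(MY-1.4+np.pi/2));im=shot('wrist','w62')"
```

```text
t: 86.17
ee_pos: [622.3, -31.2, 68.5]
orientation: [3.103, 0.48, 0.003]
ft_force: [0.0, 0.1, -2.1]
width: 14.1
t 86.17 pos [622.3 -31.2  68.5] x [0.953 0.302 0.002] z [ 0.002 -0.001 -1.   ] F [ 0.   0.1 -2.1] w 14.1 q [-0.07  0.63  1.72 -0.    0.79 -0.37]
turn [ 0.002 -0.002  0.016] | 0.9 deg  shift [ 0.1 -0.6 -1.5]
```

View pics/w62.png

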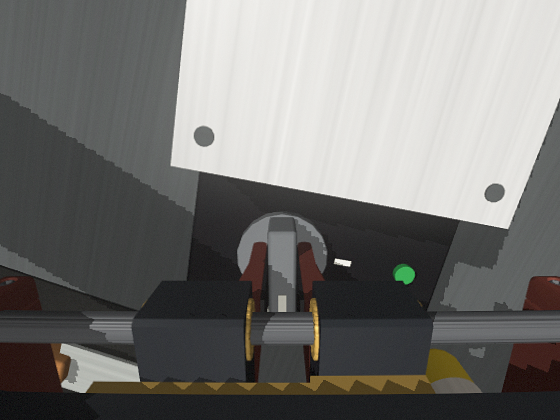

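```bash
python3 -m handwheel '[[[0,0,0.016],[0,0,0],0],[[0,0,0],[0,0,0],0],[[0,0,0],[0,0,0],0],[[0,0,0],[0,0,0],0.3],[[0,0,0],[0,0,0],0.4],[[0,0,0],[0,0,0],0.4],[[0,0,0],[0,0,-10],0.4],[[0,0,0],[0,0,-20],0.4],[[0,0,0],[0,0,-30],0.4],[[0,0,0],[0,0,-30],0.4]]';
python3 -m handwheel '[[[0,0,0],[0,20,-20],0.4],[[0,0,0],[0,30,0],0.4],[[0,0,0],[0,0,0],0.4],[[0,0,0],[0,0,0],0.4],[[0,0,0],[0,0,0],0.4],[[0,0,0],[0,0,0],0.4],[[0,0,0],[0,0,0],0.4],[[0,0,0],[0,0,0],0.4],[[0,0,0],[0,0,0],0.4],[[0,0,0],[0,0,0],0.4]]';
python3 -c "
from h import *
st(); im=shot('wrist','w63')"
```

```text
t: 87.05
ee_pos: [618.1, -31.1, 157.2]
orientation: [-3.107, -0.459, 0.015]
ft_force: [0.2, 0.7, -0.4]
width: 35.1
t: 87.88
ee_pos: [635.3, -77.4, 189.2]
orientation: [3.105, 0.464, 0.002]
ft_force: [-0.3, 0.1, 0.3]
width: 35.1
t 87.88 pos [635.3 -77.4 189.2] x [0.956 0.293 0.001] z [ 0.001 -0.002 -1.   ] F [-0.3  0.1  0.3] w 35.1 q [-0.14  0.49  1.63 -0.    1.02 -0.43]
```

View pics/w63.png

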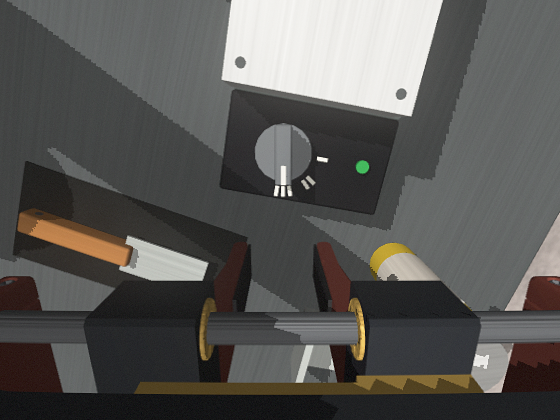

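```bash
python3 -c "
from h import *
im=shot('wrist'); crop(im,'w64',210,80,410,220,4)
a=ray(im,[(283,124),(283.5,184)],85); d=a[1]-a[0]; print(a.round(1),np.linalg.norm(d),'sel',MY-np.arctan2(d[1],d[0]))
delta([400,60,250],tool()[0])"
```

```text
[[614.8  -6.9  85. ]
 [629.6 -53.4  85. ]] 48.779524074327284 sel 1.3831808443346207
turn [0. 0. 0.] | 0.0 deg  shift [-184.8 -200.2  -61.3]
```

View pics/w64.png

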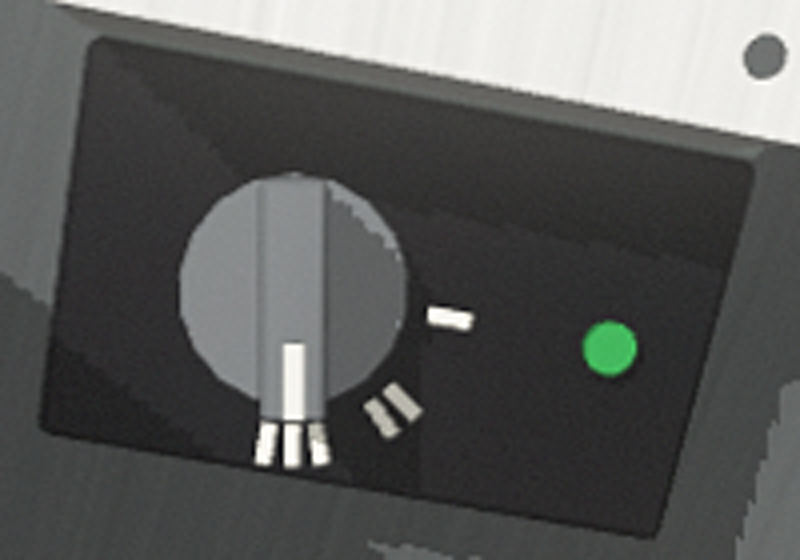

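```bash
python3 -m handwheel '[[[0,0,0],[0,0,-25],0.4],[[0,0,0],[0,0,-30],0.4],[[0,0,0],[-12,-16,-5],0.4],[[0,0,0],[-24,-26,0],0.4],[[0,0,0],[-27,-29,0],0.4],[[0,0,0],[-27,-29,0],0.4],[[0,0,0],[-27,-29,0],0.4],[[0,0,0],[-27,-29,0],0.4],[[0,0,0],[-20,-22,0],0.4],[[0,0,0],[0,0,0],0.4]]';
python3 -c "
from h import *
st(); im=shot('top','t65'); 
for q in ('scraper','spraycan','tape','angle','slot','lip','clevis0'): find(im,q,mins=.4)
im=shot('scene','s65'); crop(im,'s65c',170,180,350,330,4); find(im,'lip'); find(im,'scraper')"
```

```text
t: 88.82
ee_pos: [417.3, 50.1, 248.6]
orientation: [3.106, 0.46, 0.001]
ft_force: [-0.9, 0.0, -0.5]
width: 35.2
t 88.82 pos [417.3  50.1 248.6] x [0.957 0.29  0.   ] z [ 0.001 -0.002 -1.   ] F [-0.9  0.  -0.5] w 35.2 q [ 0.09  0.09  2.04 -0.    1.01 -0.2 ]
scraper spot 0.59 [ 447.  -190.7   14. ] px [332. 244.] {}
spraycan spot 0.46 [ 7.387e+02 -2.442e+02  6.000e-01] px [352. 137.] {}
tape spot 0.64 [386.4 420.    2.3] px [ 98. 264.] {}
angle spot 0.71 [ 7.385e+02 -2.453e+02  2.000e-01] px [352. 137.] {}
slot spot 0.79 [515.9 153.5  48.2] px [200. 215.] {}
lip spot 0.79 [525.8 156.3  58.6] px [198. 210.] {}
lip spot 0.74 [629.4 -27.5  79.2] px [271. 170.] {}
clevis0 spot 0.89 [ 367.7 -502.7   16.2] px [451. 276.] {}
clevis0 spot 0.83 [ 349.  -346.9   15.6] px [391. 283.] {}
clevis0 spot 0.56 [ 275.5 -216.4   13.4] px [341. 310.] {}
lip spot 0.79 [525.4 152.9  61. ] px [300. 256.] {}
lip spot 0.61 [3.819e+02 4.229e+02 3.000e-01] px [391. 312.] {}
scraper spot 0.96 [ 444.  -189.     7.5] px [265. 191.] {}
```

View pics/t65.png

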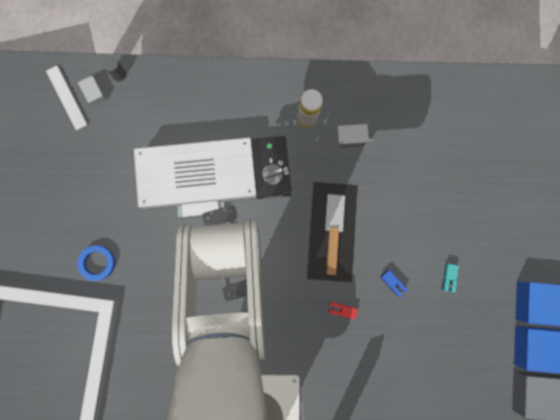

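View pics/s65.png

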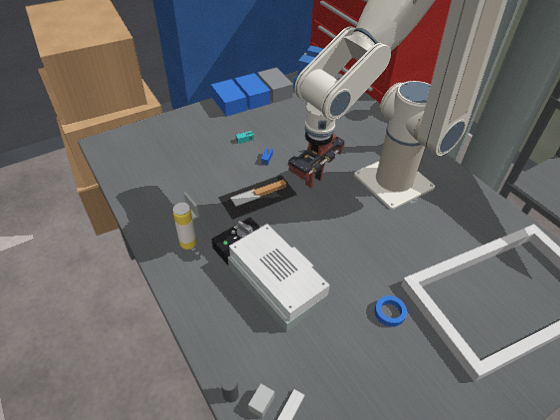

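View pics/s65c.png

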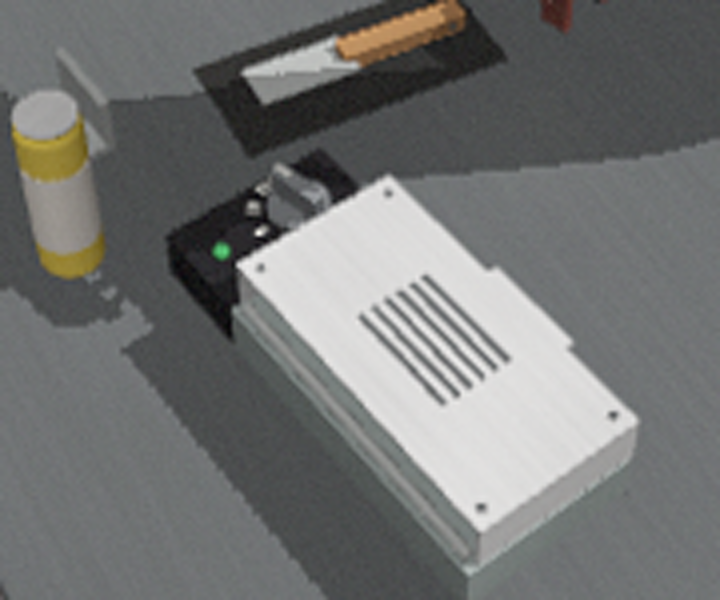

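```bash
python3 -c "
from h import *
print(ctrl.close_job())"
```

```text
the job is handed in; nothing more can be done
None
```

I levered the cover open with the scraper blade in the slot and swung it up to its stop. The four steel clevises on the bench went one to each of pockets 3, 2, 1 and 0, lying along them. I then shut the cover, turned the selector to the triple-bar mark, and handed the job in at about t = 89 s. The scraper has been back on its mat since the cover was opened.

**What the last checks showed:**
- **Clevises:** the wrist picture before closing showed all four lying in their own pockets, and no steel ones are left on the bench.
- **Cover:** it is shut. The fingertips stopped at lip height (about 57 mm), and the final pictures show it flush.
- **Selector:** measured at about 1.38 rad, and the close picture has the pointer on the middle bar of the triple mark.
- **Scraper:** lying wholly on its mat.
- **Left alone:** the tape, steel angle, spray can and coloured look-alikes are where they were in the final pictures. The network did not find the spray can at its place in the last top picture, but both pictures show it standing there.

**What did not go as planned:**
- **Scraper grasp:** the first grasp caught the blade, so I regripped further back on the handle. The handle also slipped about 15° in the grip while levering, and I tilted the tool to make up for it.
- **Wrist joints:** that tilt brought joints 5 and 6 close to their range limits (0.12 and 2.45 rad), though neither passed.
- **Closing force:** my last press to confirm the cover was shut briefly read about 60 N at the wrist. It came through the closed fingertips on the lip, so it was over 40 N but below the 120 N wrist limit.
- **Knocked clevis:** one was knocked aside during the run; I located it again before picking it up.

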